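# Weigh a puppet head on the beam balance

## Task

Weigh the puppet head on the beam balance: thread the largest ring weight and whichever one of the two smaller ones is right right down over the spindle of the empty pan (feel for it: it is not exactly in the middle), then slide the brass rider along its bar until the beam comes to rest level by itself. The balance is delicate, so lower and push gently; leave the head in its pan, leave the weight that is not needed lying on the bench, and do not disturb the other things.

Things in the scene. Friction and masses are not known exactly. Their poses are not given: they have to be found in the camera images.
- balance: Beam balance fixed to the bench, foot 130 x 200 x 18 mm; origin on the bench under the pivot. x is the pivot axis, 120 mm up; the beam runs along y: head pan at +130 mm, weight pan at -130 mm. Rider bar parallel to the beam at x +70 mm. A brass pointer hangs before a white plate; its middle line is level. Delicate: bears 15 N from a weight, 30 N from fingers; pinch the rider with about 10 N.
- beam (a joint): Tilt in rad: 0 level, negative = head pan down, positive = weight pan down, stops at -0.10 and 0.10. Springy, settles in about 1 s. Off the stops it tilts about 0.0134 rad per 10 g of difference, or 0.012 rad per 10 mm of rider travel; 75 g or more puts it on the stop. With pans empty and the rider at 0 it is level. Touching a pan or holding the rider moves or holds it.
- rider (a joint): Position of the rider in m: 0 mid travel (abreast of the pivot), growing towards the weight pan (balance -y), stops at -0.03 and 0.03. Towards the weight pan it makes that side heavier; at an end it is worth 26 g in the pan. Friction (about 1.2 N) keeps it where it is left.
- rider_grip (a point): Grip point on the upright brass tab of the rider: tab 14 mm thick along the beam (balance y), 22 mm along the balance's x, rising 40 mm above the 26 x 24 mm rider block; this point is 13 mm below the tab's top. The rider weighs 115 g.
- spindle_top (a point): Level of the spindle's top, above the MIDDLE of its cross slot, tilting with the beam. The steel spindle itself is clamped up to 7 mm to either side of this line along the balance's x (not along y); how far is not measured: find it by feel or by eye. Spindle 10 mm in diameter, its last 2 mm tapering to 9 mm, top 40 mm above the pan; it stays where it is clamped.
- weight_pan (a point): Centre of the weight pan's upper surface and of the spindle's cross slot; aluminium disc of 90 mm diameter. z along the spindle. The spindle stands within 7 mm of it along the balance's x. While a ring rides on the spindle's top, its underside stays 37 mm or more above this surface.
- head_pan (a point): Centre of the head pan's upper surface; disc of 90 mm diameter with a ring wall 7 mm high and 52 mm wide inside, around the head's neck.
- head: White puppet head on a brass neck ring, 71 mm high, 68 mm wide, already standing in the head pan. Weighs somewhere between 250 and 335 g. Origin: centre of the underside of its neck, z up.
- weight_big: Largest of three plain steel ring weights, 200 g, outside diameter 52 mm, 13 mm thick, bore 12.4 mm right through. Lies flat on the bench. Origin: centre of its underside, z along the bore. The three may change places.
- weight_mid: Middle of three plain steel ring weights, 110 g, outside diameter 42 mm, 11 mm thick, bore 12.4 mm right through. Lies flat on the bench. Origin: centre of its underside, z along the bore. The three may change places.
- weight_small: Smallest of three plain steel ring weights, 70 g, outside diameter 34 mm, 11 mm thick, bore 12.4 mm right through. Lies flat on the bench. Origin: centre of its underside, z along the bore. The three may change places.
- spool: Bystander: wooden thread spool 36 mm wide, 42 mm high, upright; origin under its centre.
- glue: Bystander: glue jar 56 mm wide, 85 mm high; origin under its centre.
- hammer: Bystander: hammer lying on the bench.
- limb: Bystander: carved wooden puppet limb about 105 mm long, 18 mm thick, lying on the bench.
- carver_block: Bystander: wood block 60 x 90 x 45 mm; origin under its centre.
- brush: Bystander: brush lying on the bench.

How it is judged:
By the outcome, as a careful person would: the job done as asked, in the order asked, and still so for the second after the job is handed in, with the robot touching nothing.
It also fails if it takes over 72 s, if anything falls off the work surface, if the arm or the gripper's body presses on something with over 40 N, if the wrist force passes 120 N, or if a joint passes its speed limit or range.

## Robot

A 6-joint arm with a two-finger parallel gripper is mounted at the origin on the work surface. World frame = base frame: x ahead of the robot, y to its left, z up, the work surface at z = 0. Lengths are in mm, angles in rad, forces in N, time in s.
With the tool pointing down it reaches from about 375 to 925 mm from the base axis. Payload 5.7 kg.
Tool frame: the origin (TCP) lies on the centre line of the jaws, within the pads' length; the fingertips stand ahead of it and the grasp point (between the pads) lies 3 mm ahead of it (tcp_to_tips is the z of the fingertips in the tool frame, in mm); z points along the fingers, y is the direction in which the jaws open and shut (so a half turn about z gives the same grasp; the last joint's range is limited). The gripper opens to 88 mm and grips with 3 to 60 N. Pads are 20 mm wide; open, the fingers measure 115 mm over their backs; the gripper's body (75 mm by 178 mm) begins 61 mm behind the grasp point.
Start: joints at [-1.389, 0.359, 1.51, -0, 1.272, -0.115], TCP at [175.462, -573.74, 244.623] pointing down, gripper open.
Joint ranges: [-2.97, 2.97], [-1.01, 2.36], [0.21, 2.38], [-0.96, 4.11], [0.2, 2.71], [-2.98, 2.98]. Speed limits (rad/s): [2.39, 2.39, 3.14, 3.14, 3.14, 3.14].

## Interface

Orientations are given as [roll, pitch, yaw] about the fixed x, y, z axes, in that order (R = Rz(yaw) Ry(pitch) Rx(roll)).
In Python, from rig import * gives the robot as it stands. The module is installed in compiled form; this text tells all that it offers.
- The arm moves only by the tool step_arm, never from a script. Its argument "series" is a list of rows, each a list of 5 numbers: the finger opening in m, from 0 to 0.0878, then the shift along the tool's x, y, z in m, then the turn about the tool's z in degrees. In form: [[fingers, dx, dy, dz, twist], ...]. A call has 1 to 5 rows; each row is the pose to reach, as a shift and turn from the pose measured when the call began, along the tool's axes at that moment; what a row does not reach only later rows make up. A row lasts 1/12 s, in which the tool goes at most 41.7 mm and 7.16 degrees, less where a joint would pass 70% of its speed; a pose out of reach is approached as far as the arm can. A call with a gripper value outside its range is refused whole. The fingers move at their own pace and stop on an object; the grip force is fixed at half the most. Time passes only in rows, so rows that repeat a pose let the fingers close. It gives the time, the measured TCP pose, the force and the opening at its end, in the units of the state.
- read_state(): the state, without advancing time (a new reading comes with each control period).
- get_image(name): name is "scene" or "top" or "wrist"; returns a dict with "pixels" (400x640x3 uint8, red, green, blue), "mtx" (3x3 intrinsics, pixels), "eye" and "orientation" of the camera in the world; the wrist camera has in their place "tool_from_camera" (4x4, takes a point from camera to tool coordinates, whose origin is the TCP and whose axes are the flange's). Camera axes: x right, y up, looking along -z (the intrinsics and any distortion apply to the point x, -y, -z); pixel columns grow to the right and rows downward; lengths in mm; the calibration is good to about 2 mm. A picture is of the moment at which its call begins: read the wrist's pose just before it. There is no depth.
- close_job(): hands the job in, once; it reports no verdict.
The state is a dict: "t": time; "joint_positions": joint angles; "dq": joint speeds; "effort": joint torques, N m; "eef_pos": TCP position; "orientation": TCP orientation; "contact_force": force on the tool from outside, world axes, zero at the start; "moment": the same for the moment, N m; "finger_gap": finger opening in mm.
Only numpy, scipy, OpenCV 4.12 (cv2) and the standard library are available. Lean on these libraries where they do the work, as an engineer would, in place of code of your own. Each camera call takes 0.05 s, during which the arm holds its last target.

## Working session

There is one attempt and no reset: what is moved stays moved. The work goes in short steps, Python scripts to look and compute and a tool call to move; the robot and the scene stay as the last step left them, time stands still between calls to the robot, and variables do not carry over. Pictures are saved under pics/ and viewed, and the job is handed in when it is done.

Besides the shell and the picture viewer there is one more tool, called after "Emit:" by a JSON object that holds its "api" and its "payload". step_arm: Moves the arm, as the interface text tells. Its arguments: {"type":"object","properties":{"series":{"type":"array","items":{"type":"array","items":{"type":"number"}}}},"required":["series"]}

```bash
ls; mkdir -p pics; python3 - <<'E'
from rig import *
import cv2
print(read_state())
for n in ("scene","top","wrist"):
    d=get_image(n)
    cv2.imwrite(f"pics/{n}0.png",d["pixels"][:,:,::-1])
    print(n,{k:v for k,v in d.items() if k!="pixels"})
E
```

```text
pics
{'t': 0.0, 'joint_positions': array([-1.38910405e+00,  3.59482815e-01,  1.51140940e+00, -4.63847918e-06,
        1.27250375e+00, -1.15103423e-01]), 'dq': array([ 0.00035932,  0.0009171 ,  0.00131736,  0.0021402 , -0.00155118,
       -0.00095326]), 'effort': array([-1.93787637e-03, -5.15374839e+01, -2.70722222e+01,  6.70659472e-02,
        3.46535328e-02, -1.01031592e-04]), 'eef_pos': array([ 175.34692451, -573.13493249,  243.8315364 ]), 'orientation': array([-3.13980077e+00, -2.02707326e-04,  2.96796885e-01]), 'contact_force': array([0.66612145, 0.45343962, 0.19727887]), 'moment': array([ 0.02509397, -0.00364069,  0.01202515]), 'finger_gap': 87.6328317635799}
scene {'mtx': array([[480.94894758,   0.        , 321.64361208],
       [  0.        , 480.94894758, 202.28089295],
       [  0.        ,   0.        ,   1.        ]]), 'eye': array([1264.14285621, -353.01836387, 1218.08889886]), 'orientation': array([ 0.62520692, -0.01587179,  1.16502152])}
top {'mtx': array([[514.35475478,   0.        , 317.44766616],
       [  0.        , 514.35475478, 194.38367991],
       [  0.        ,   0.        ,   1.        ]]), 'eye': array([ 424.92164826,  -16.12862146, 1509.1681812 ]), 'orientation': array([ 9.59196432e-02, -9.46385200e-04, -1.59057869e+00])}
wrist {'mtx': array([[290.97878797,   0.        , 321.96293571],
       [  0.        , 290.97878797, 198.37688653],
       [  0.        ,   0.        ,   1.        ]]), 'tool_from_camera': array([[ 1.62337858e-04,  9.61935068e-01,  2.73278062e-01,
         7.58846096e+01],
       [ 9.99999871e-01, -2.87651538e-04,  4.18490468e-04,
        -1.08325535e+00],
       [ 4.81169512e-04,  2.73277959e-01, -9.61934990e-01,
        -1.39295024e+02],
       [ 0.00000000e+00,  0.00000000e+00,  0.00000000e+00,
         1.00000000e+00]])}
```

View images.

View pics/scene0.png

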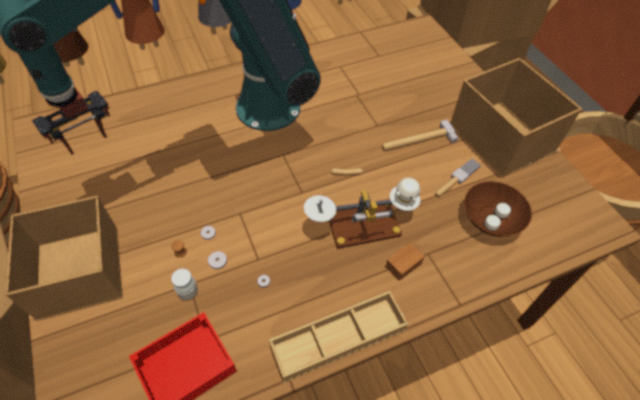

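View pics/top0.png

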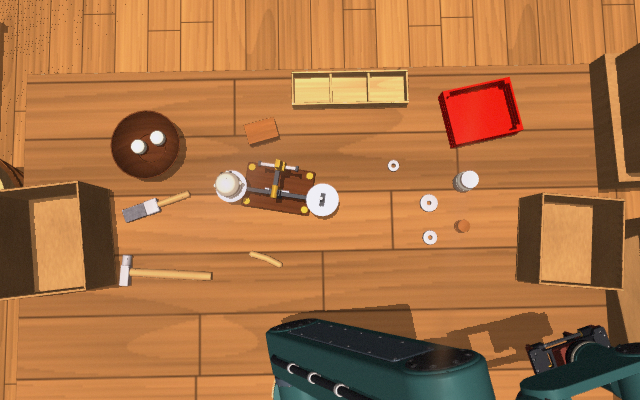

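View pics/wrist0.png

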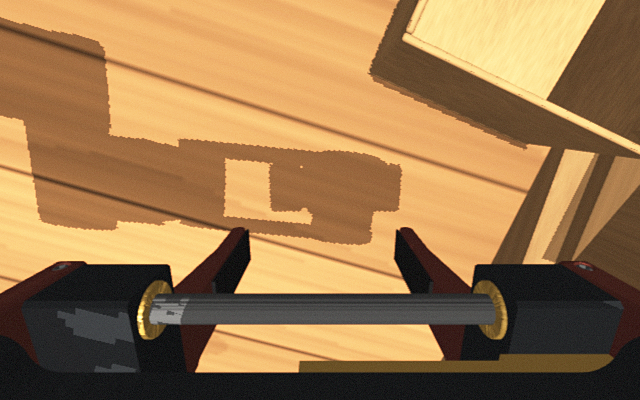

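```bash
cat > h.py <<'E'
from rig import *
import numpy as np, cv2
from scipy.spatial.transform import Rotation as Ro
def rot(o): return Ro.from_euler('xyz',o).as_matrix()
def cam(d,st=None):
    if 'eye' in d: return np.array(d['eye']),rot(d['orientation'])
    R=rot(st['orientation']);T=d['tool_from_camera']
    return np.array(st['eef_pos'])+R@T[:3,3], R@T[:3,:3]
def ray(d,uv,st=None):
    e,R=cam(d,st);K=d['mtx']
    c=np.array([(uv[0]-K[0,2])/K[0,0],-(uv[1]-K[1,2])/K[1,1],-1.])
    v=R@c;return e,v/np.linalg.norm(v)
def onz(d,uv,z,st=None):
    e,v=ray(d,uv,st);return e+v*(z-e[2])/v[2]
def proj(d,p,st=None):
    e,R=cam(d,st);c=R.T@(np.array(p)-e);K=d['mtx']
    return np.array([K[0,2]+K[0,0]*c[0]/-c[2],K[1,2]+K[1,1]*c[1]/c[2]])
def two(r1,r2):
    (a,u),(b,v)=r1,r2
    A=np.stack([u,-v],1);s=np.linalg.lstsq(A,b-a,rcond=None)[0]
    p,q=a+u*s[0],b+v*s[1];return (p+q)/2,np.linalg.norm(p-q)
def crop(d,x0,y0,x1,y1,s,name):
    im=d['pixels'][y0:y1,x0:x1,::-1]
    cv2.imwrite('pics/'+name,cv2.resize(im,None,fx=s,fy=s,interpolation=cv2.INTER_CUBIC))
def tgt(p,yaw,st=None):
    """print shift in tool axes to reach TCP p, and twist deg to make tool-y axis... yaw target"""
    st=st or read_state();R=rot(st['orientation'])
    d=R.T@(np.array(p)-np.array(st['eef_pos']))
    return d
E
python3 - <<'E'
from h import *
d=get_image("top")
crop(d,200,130,360,240,5,"topbal.png")
crop(d,370,140,490,260,5,"toprings.png")
s=get_image("scene")
crop(s,290,160,430,270,5,"scbal.png")
crop(s,160,210,290,310,5,"scrings.png")
print(read_state()['t'])
E
```

```text
0.25
```

View pics/topbal.png

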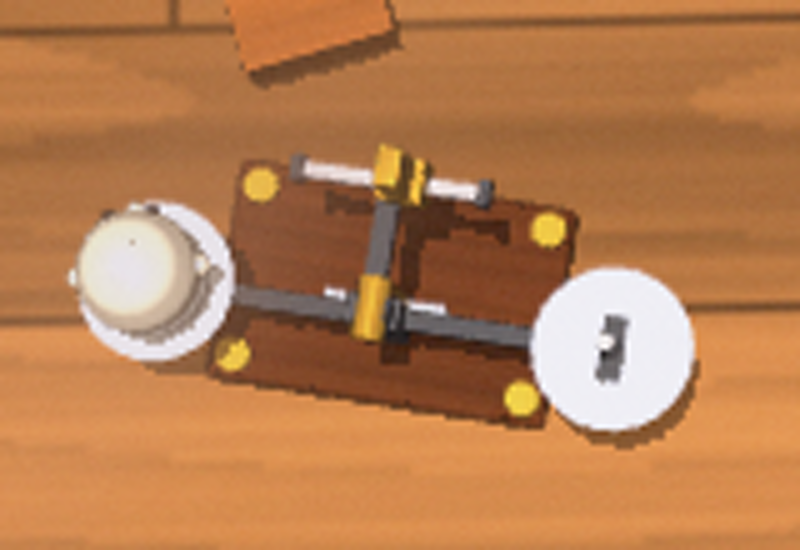

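View pics/toprings.png

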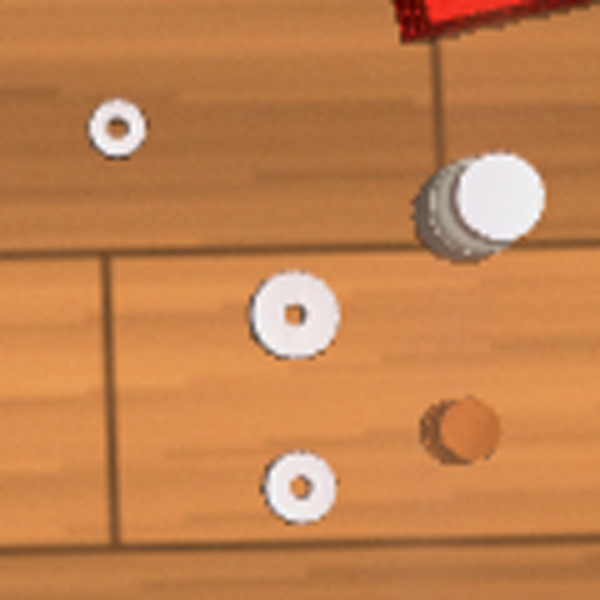

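View pics/scbal.png

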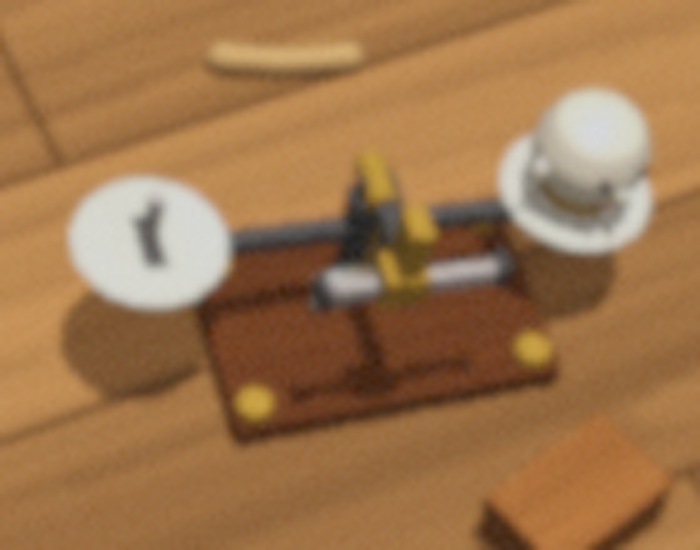

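View pics/scrings.png

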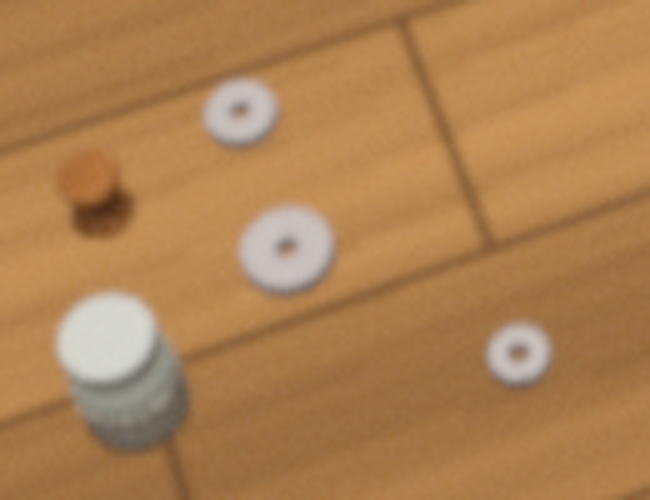

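```bash
python3 - <<'E'
from h import *
d=get_image("top");s=get_image("scene")
im=d['pixels'].astype(int)
hsv=cv2.cvtColor(d['pixels'],cv2.COLOR_RGB2HSV)
def blobs(m,box,amin=8):
    x0,y0,x1,y1=box
    M=np.zeros(m.shape,np.uint8);M[y0:y1,x0:x1]=m[y0:y1,x0:x1]
    n,l,st,c=cv2.connectedComponentsWithStats(M)
    return [(c[i],st[i]) for i in range(1,n) if st[i,4]>=amin]
W=((hsv[...,1]<60)&(hsv[...,2]>140)).astype(np.uint8)
print("rings")
for c,st in blobs(W,(370,140,490,260)):
    print(np.round(c,1),st,np.round(onz(d,c,12),1))
for c,st in blobs(W,(200,130,360,240)): print("pan",np.round(c,1),st,np.round(onz(d,c,100),1),np.round(onz(d,c,90),1))
G=((hsv[...,0]>20)&(hsv[...,0]<32)&(hsv[...,1]>150)&(hsv[...,2]>150)).astype(np.uint8)
for c,st in blobs(G,(200,130,360,240),4): print("gold",np.round(c,1),st,np.round(onz(d,c,20),1))
# rings in scene
hs=cv2.cvtColor(s['pixels'],cv2.COLOR_RGB2HSV)
W=((hs[...,1]<70)&(hs[...,2]>120)).astype(np.uint8)
for c,st in blobs(W,(160,210,290,310)): print("sc",np.round(c,1),st,np.round(onz(s,c,12),1))
for c,st in blobs(W,(290,160,430,270)): print("scpan",np.round(c,1),st)
E
```

```text
rings
[393.  165.1] [388 160  11  11  80] [ 651.  -244.3   12. ]
[467.3 179.7] [456 171  23  20 315] [ 603.6 -460.6   12. ]
[428.5 202.6] [420 194  18  18 223] [ 538.4 -344.1   12. ]
[429.6 237.1] [423 231  14  14 141] [ 438.  -343.2   12. ]
pan [267.  164.3] [260 162  15   5  41] [646.8 117.8 100. ] [648.4 118.7  90. ]
pan [290.2 167.5] [285 166  11   4  29] [636.7  53.8 100. ] [638.2  54.3  90. ]
pan [230.2 185.7] [214 170  33  32 709] [589.2 219.8 100. ] [590.4 221.5  90. ]
pan [321.9 199.5] [306 184  33  32 796] [546.2 -32.2 100. ] [547.1 -32.3  90. ]
pan [284.9 191.1] [281 190   8   3  12] [571.3  69.2 100. ] [572.4  69.9  90. ]
gold [278.1 163.4] [277 160   3   7  10] [661.5  92.9  20. ]
gold [251.5 166.5] [249 164   6   6  26] [653.8 170.7  20. ]
gold [282.8 167.2] [282 165   2   5   6] [650.1  79.2  20. ]
gold [309.5 175.6] [307 173   6   6  31] [623.7   1.9  20. ]
gold [273.5 191.5] [273 187   2  10  11] [579.2 107.5  20. ]
gold [246.8 200.9] [244 198   6   6  21] [553.2 185.3  20. ]
gold [303.9 209.4] [301 207   7   6  34] [525.2  19.9  20. ]
sc [207.6 232.1] [201 226  15  13 150] [ 442.2 -344.9   12. ]
sc [216.9 259.5] [208 251  19  18 256] [ 541.6 -345.2   12. ]
sc [182.8 281.6] [171 269  25  27 489] [ 572.1 -450.6   12. ]
sc [263.3 280.5] [257 275  13  12 122] [ 654.7 -245.8   12. ]
scpan [405.9 194.2] [390 178  31  33 721]
scpan [319.6 208.2] [304 195  33  27 675]
scpan [382.1 213.6] [376 211  14   6  58]
scpan [360.  215.9] [355 214  11   5  51]
```

```bash
cat >> h.py <<'E'
def plan(p,yaw):
    st=read_state();d=tgt(p,yaw,st)
    tw=-np.degrees((yaw-st['orientation'][2]+np.pi)%(2*np.pi)-np.pi)
    n=max(np.linalg.norm(d)/41.7,abs(tw)/7.16)
    print('t',round(st['t'],2),'d mm',np.round(d,1),'twist',round(tw,1),'rows>=',round(n,1),'gap',round(st['finger_gap'],1),'eef',np.round(st['eef_pos'],1),'ori',np.round(st['orientation'],3),'F',np.round(st['contact_force'],2))
E
python3 - <<'E'
from h import *
plan([540,-344.5,150],1.4)
d=get_image("top");s=get_image("scene")
def ell(d,box):
    hs=cv2.cvtColor(d['pixels'],cv2.COLOR_RGB2HSV)
    x0,y0,x1,y1=box
    W=((hs[...,1]<70)&(hs[...,2]>130)).astype(np.uint8)[y0:y1,x0:x1]
    W=cv2.morphologyEx(W,cv2.MORPH_CLOSE,np.ones((9,9)))
    c=max(cv2.findContours(W,0,2)[0],key=cv2.contourArea)
    e=cv2.fitEllipse(c);print(e);return np.array(e[0])+[x0,y0]
a=ell(d,(300,178,345,222));b=ell(s,(298,190,342,226))
print(a,b,two(ray(d,a),ray(s,b)))
print(onz(d,a,133),onz(s,b,133))
# ring check across views
for a,b in (((428.5,202.6),(216.9,259.5)),((429.6,237.1),(207.6,232.1)),((393,165.1),(263.3,280.5))): print(two(ray(d,a),ray(s,b)))
E
```

```text
t 0.35 d mm [ 415.6 -112.5   94.5] twist -63.2 rows>= 10.6 gap 88.0 eef [ 175.4 -573.6  244.4] ori [-3.141 -0.     0.297] F [0.79 0.   0.73]
((21.89905548095703, 21.423812866210938), (31.894088745117188, 32.212886810302734), 77.69454193115234)
((21.65872573852539, 18.755939483642578), (27.625898361206055, 31.773725509643555), 109.212890625)
[321.89905548 199.42381287] [319.65872574 208.75593948] (array([546.60521775, -31.86223314,  97.64201621]), np.float64(0.5860841724000159))
[543.44809004 -31.7322752  133.        ] [569.35229105 -41.73269158 133.        ]
(array([ 538.77105654, -345.18353192,    7.42400379]), np.float64(0.03490965430079039))
(array([ 438.02428767, -344.77796193,    5.83243813]), np.float64(0.28121851835503237))
(array([ 651.85154959, -245.17858366,    6.41070609]), np.float64(0.17868414525565937))
```

Emit:
{"api": "step_arm", "payload": {"series": [[0.0878,0.038,-0.01,0.008,-6],[0.0878,0.076,-0.02,0.017,-12],[0.0878,0.114,-0.03,0.025,-18],[0.0878,0.152,-0.04,0.034,-25],[0.0878,0.19,-0.05,0.042,-32]]}}

```text
t: 0.87
eef_pos: [343.8, -469.2, 202.2]
orientation: [3.142, -0.0, 0.861]
contact_force: [0.9, -1.2, 0.4]
finger_gap: 88.0
```

```bash
python3 - <<'E'
from h import *
plan([540,-344.5,150],1.4)
E
```

```text
t 0.87 d mm [222.5  67.5  52.3] twist -30.9 rows>= 5.7 gap 88.0 eef [ 343.8 -469.2  202.2] ori [ 3.142 -0.     0.861] F [ 0.88 -1.17  0.42]
```

Emit:
{"api": "step_arm", "payload": {"series": [[0.0878,0.04,0.012,0.01,-6],[0.0878,0.08,0.024,0.02,-12],[0.0878,0.12,0.036,0.03,-18],[0.0878,0.16,0.048,0.04,-25],[0.0878,0.198,0.06,0.048,-30.9]]}}

```text
t: 1.28
eef_pos: [515.0, -359.7, 154.9]
orientation: [-3.142, -0.0, 1.406]
contact_force: [0.8, -0.4, 0.2]
finger_gap: 87.8
```

Emit:
{"api": "step_arm", "payload": {"series": [[0.0878,0.013,0.026,0.004,0],[0.0878,0.013,0.026,0.004,0]]}}

```text
t: 1.45
eef_pos: [547.7, -348.2, 149.8]
orientation: [3.14, -0.001, 1.411]
contact_force: [0.6, -1.4, 0.4]
finger_gap: 87.2
```

```bash
python3 - <<'E'
from h import *
plan([540,-344.5,150],1.4)
st=read_state();d=get_image("wrist")
cv2.imwrite("pics/w1.png",d['pixels'][:,:,::-1])
np.save('w1.npy',{'d':d,'st':st},allow_pickle=True)
E
```

```text
t 1.45 d mm [ 2.4 -8.2 -0.2] twist 0.6 rows>= 0.2 gap 87.2 eef [ 547.7 -348.2  149.8] ori [ 3.140e+00 -1.000e-03  1.411e+00] F [ 0.56 -1.38  0.41]
```

View pics/w1.png

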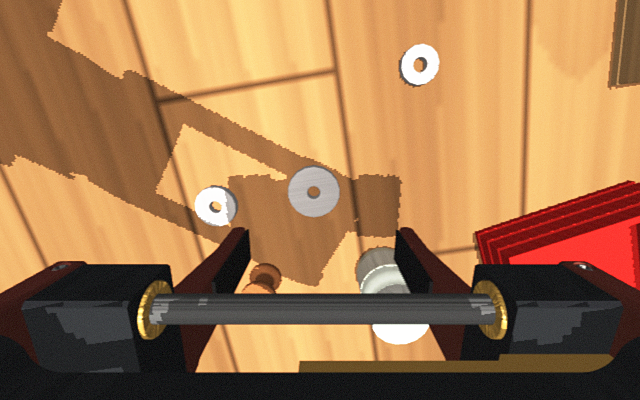

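```bash
cat >> h.py <<'E'
def rings(d,st,z=12,box=(0,0,640,232),vmin=110):
    hs=cv2.cvtColor(d['pixels'],cv2.COLOR_RGB2HSV)
    W=((hs[...,1]<45)&(hs[...,2]>vmin)).astype(np.uint8)
    x0,y0,x1,y1=box;M=np.zeros_like(W);M[y0:y1,x0:x1]=W[y0:y1,x0:x1]
    out=[]
    for c in cv2.findContours(M,0,2)[0]:
        if cv2.contourArea(c)>300:
            e=cv2.fitEllipse(c);p=onz(d,e[0],z,st);out.append((e,p))
            print(np.round(e[0],1),np.round(e[1],1),np.round(p,1))
    return out
E
python3 - <<'E'
from h import *
q=np.load('w1.npy',allow_pickle=True).item();d,st=q['d'],q['st']
rings(d,st)
R=rot(st['orientation'])
for z in(0,20,39): print(z,np.round(proj(d,np.array(st['eef_pos'])+R@[0,0,z],st),1))
E
```

```text
[215.  205.9] [37.8 41.5] [ 441.6 -341.1   12. ]
[313.2 191.1] [49.6 50.5] [ 540.8 -341.7   12. ]
[419.3  64. ] [36.5 40.9] [ 651.8 -243.3   12. ]
0 [321.3 264.9]
20 [321.3 248.4]
39 [321.4 235.8]
```

```bash
python3 - <<'E'
import rig
print([n for n in dir(rig) if not n.startswith('_')])
print(getattr(rig,'tcp_to_tips',None))
from h import *
plan([540.5,-342.5,60],1.4)
E
```

```text
['MotionError', 'close_job', 'get_image', 'read_state', 'tcp_to_tips']
22.0
t 1.5 d mm [ 6.1 -5.8 90.1] twist 0.6 rows>= 2.2 gap 87.5 eef [ 545.2 -349.5  150.1] ori [ 3.141 -0.     1.41 ] F [-0.02  0.42  0.67]
```

Emit:
{"api": "step_arm", "payload": {"series": [[0.0878,0.004,-0.003,0.03,0.6],[0.0878,0.006,-0.0055,0.06,0.6],[0.0878,0.006,-0.0055,0.09,0.6],[0.0878,0.006,-0.0055,0.09,0.6]]}}

```text
t: 1.83
eef_pos: [536.3, -340.7, 55.2]
orientation: [-3.133, -0.005, 1.398]
contact_force: [-0.8, 1.1, -0.5]
finger_gap: 88.0
```

```bash
python3 - <<'E'
from h import *
plan([540.5,-342.5,26],1.4)
st=read_state();d=get_image("wrist")
cv2.imwrite("pics/w2.png",d['pixels'][:,:,::-1])
rings(d,st,box=(200,100,450,400))
E
```

```text
t 1.83 d mm [-1.2  4.7 29.2] twist -0.1 rows>= 0.7 gap 88.0 eef [ 536.3 -340.7   55.2] ori [-3.133 -0.005  1.398] F [-0.8   1.07 -0.51]
[427.6 354.5] [16.  34.7] [ 598.9 -452.1   12. ]
[328.5 233.7] [69.8 74. ] [ 540.7 -341.5   12. ]
```

View pics/w2.png

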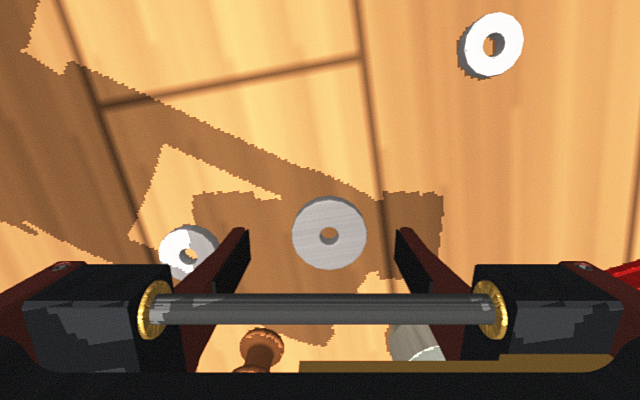

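Emit:
{"api": "step_arm", "payload": {"series": [[0.0878,-0.001,0.0045,0.012,0],[0.0878,-0.0005,0.0045,0.024,0],[0.0878,-0.0005,0.0045,0.029,0],[0.0878,-0.0005,0.0045,0.029,0]]}}

```text
t: 2.22
eef_pos: [541.4, -342.7, 28.0]
orientation: [-3.135, -0.004, 1.398]
contact_force: [-0.1, -0.2, -0.1]
finger_gap: 87.8
```

```bash
python3 - <<'E'
from h import *
st=read_state();d=get_image("wrist")
plan([540.6,-341.8,26],1.4)
cv2.imwrite("pics/w3.png",d['pixels'][:,:,::-1])
rings(d,st,box=(200,100,450,300))
E
```

```text
t 2.27 d mm [ 0.8 -1.2  2.6] twist -0.1 rows>= 0.1 gap 87.6 eef [ 541.7 -342.9   28.6] ori [-3.135e+00 -3.000e-03  1.398e+00] F [-0.69  0.39  0.45]
[320.  249.5] [79.2 85.5] [ 540.7 -341.4   12. ]
```

View pics/w3.png

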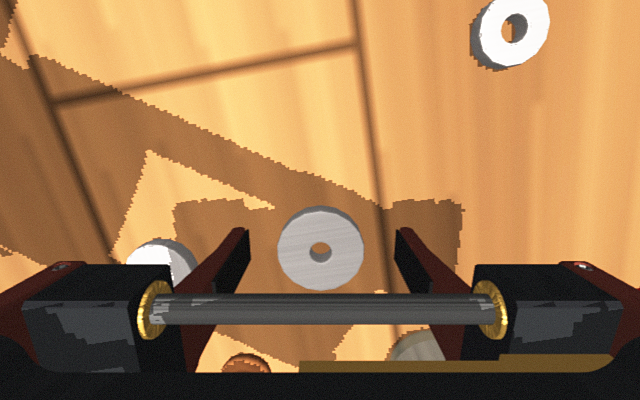

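Emit:
{"api": "step_arm", "payload": {"series": [[0.07,0.001,-0.001,0.0025,0],[0.04,0.001,-0.001,0.0025,0],[0.03,0.001,-0.001,0.0025,0],[0.03,0.001,-0.001,0.0025,0],[0.03,0.001,-0.001,0.0025,0]]}}

```text
t: 2.68
eef_pos: [541.1, -341.8, 26.5]
orientation: [-3.136, -0.003, 1.398]
contact_force: [0.6, -0.3, 0.2]
finger_gap: 58.4
```

Emit:
{"api": "step_arm", "payload": {"series": [[0.03,0,0,0,0],[0.03,0,0,0,0],[0.03,0,0,0,0]]}}

```text
t: 2.93
eef_pos: [541.1, -341.8, 26.6]
orientation: [-3.136, -0.003, 1.398]
contact_force: [-0.2, 0.3, -0.3]
finger_gap: 51.2
```

Emit:
{"api": "step_arm", "payload": {"series": [[0.03,0,0,-0.01,0],[0.03,0,0,-0.04,0],[0.03,0,0,-0.08,0],[0.03,0,0,-0.12,0],[0.03,0,0,-0.15,0]]}}

```text
t: 3.35
eef_pos: [542.4, -342.7, 180.2]
orientation: [-3.138, -0.002, 1.398]
contact_force: [0.6, -0.5, -2.4]
finger_gap: 50.9
```

```bash
python3 - <<'E'
from h import *
st=read_state();d=get_image("wrist")
plan([546,-70,190],1.4)
cv2.imwrite("pics/w4.png",d['pixels'][:,:,::-1])
rings(d,st,box=(200,100,450,300))
E
```

```text
t 3.4 d mm [270.9 -46.3  -4.6] twist -0.1 rows>= 6.6 gap 51.1 eef [ 545.1 -344.8  186.3] ori [3.137e+00 2.000e-03 1.398e+00] F [ 1.26 -0.65  0.68]
[324.6 253.7] [78.9 96.9] [ 531.9 -419.4   12. ]
[231.8 202.8] [34.  37.2] [ 441.3 -341.1   12. ]
```

View pics/w4.png

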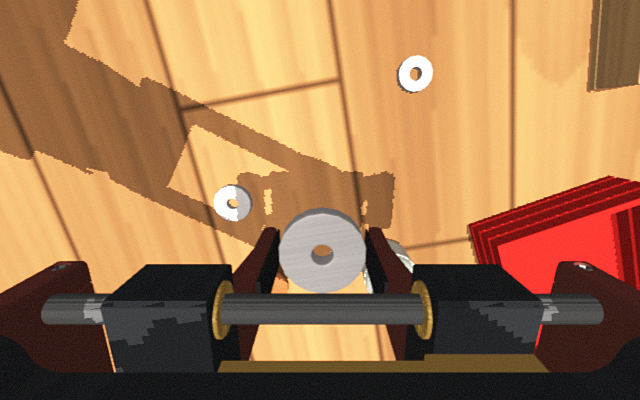

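```bash
python3 - <<'E'
from h import *
plan([546,-110,205],1.4)
E
```

```text
t 3.4 d mm [231.4 -39.4 -19.5] twist -0.1 rows>= 5.6 gap 51.1 eef [ 545.1 -344.8  186.3] ori [3.137e+00 2.000e-03 1.398e+00] F [ 1.26 -0.65  0.68]
```

Emit:
{"api": "step_arm", "payload": {"series": [[0.03,0.03,-0.005,-0.015,0],[0.03,0.07,-0.012,-0.0195,0],[0.03,0.11,-0.019,-0.0195,0],[0.03,0.15,-0.026,-0.0195,0],[0.03,0.185,-0.032,-0.0195,0]]}}

```text
t: 3.82
eef_pos: [544.4, -154.7, 205.6]
orientation: [3.137, 0.002, 1.398]
contact_force: [1.0, -0.8, -1.5]
finger_gap: 50.8
```

Emit:
{"api": "step_arm", "payload": {"series": [[0.03,0.025,-0.004,0,0],[0.03,0.035,-0.006,0,0],[0.03,0.035,-0.006,0,0],[0.03,0.035,-0.006,0,0]]}}

```text
t: 4.15
eef_pos: [544.7, -119.5, 205.9]
orientation: [3.137, 0.003, 1.399]
contact_force: [0.4, -0.3, -1.5]
finger_gap: 51.1
```

```bash
python3 - <<'E'
from h import *
st=read_state();d=get_image("wrist")
plan([546,-110,205],1.4)
np.save('w5.npy',{'d':d,'st':st},allow_pickle=True)
cv2.imwrite("pics/w5.png",d['pixels'][:,:,::-1])
E
```

```text
t 4.2 d mm [10.3 -0.7  0.8] twist -0.1 rows>= 0.2 gap 51.4 eef [ 544.9 -120.3  205.8] ori [3.136e+00 3.000e-03 1.398e+00] F [-0.48 -0.39 -1.61]
```

View pics/w5.png

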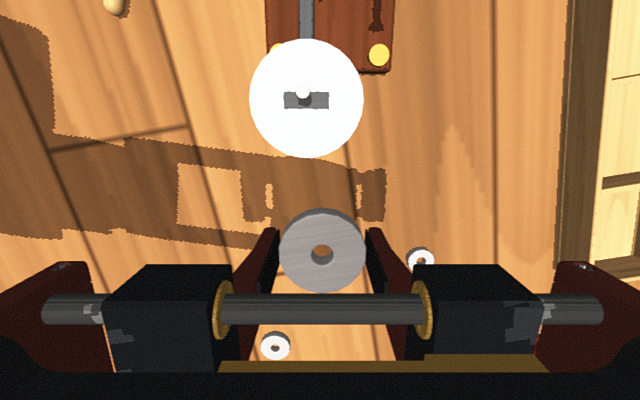

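```bash
python3 - <<'E'
from h import *
q=np.load('w5.npy',allow_pickle=True).item();d=q['d']
crop(d,240,30,380,160,5,"w5pan.png")
crop(d,270,200,380,300,6,"w5ring.png")
E
```

```text
(no output)
```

View pics/w5pan.png

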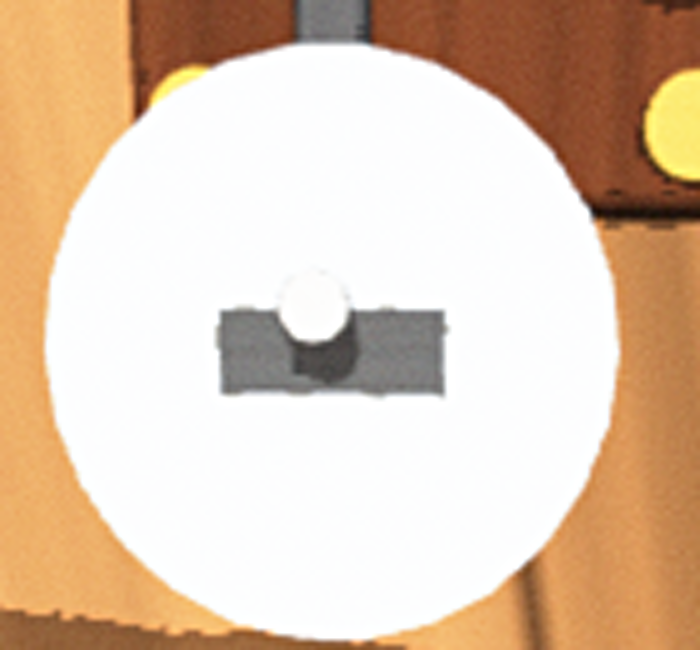

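View pics/w5ring.png

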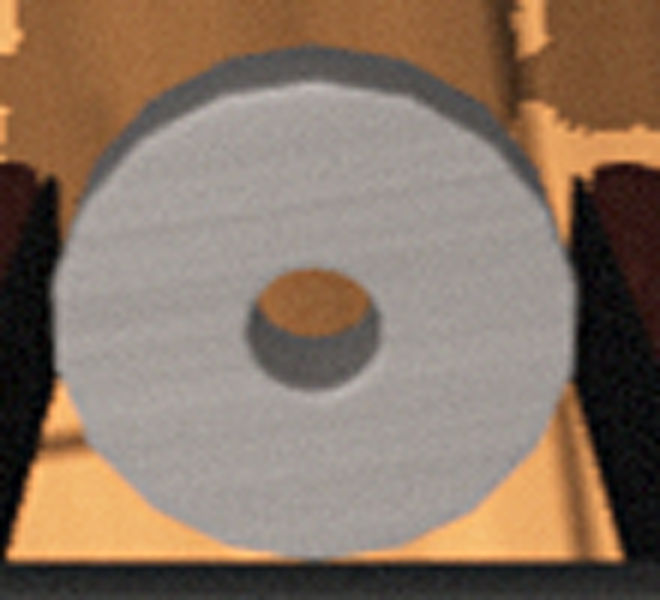

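```bash
cat >> h.py <<'E'
def tool_at(d,uv,zt):
    """point in tool frame on plane tool z=zt"""
    T=d['tool_from_camera'];K=d['mtx']
    v=T[:3,:3]@np.array([(uv[0]-K[0,2])/K[0,0],-(uv[1]-K[1,2])/K[1,1],-1.])
    return T[:3,3]+v*(zt-T[2,3])/v[2]
def bore(d,box=(270,200,380,300)):
    g=cv2.cvtColor(d['pixels'],cv2.COLOR_RGB2HSV);x0,y0,x1,y1=box
    m=((g[...,1]<60)&(g[...,2]>125)).astype(np.uint8)[y0:y1,x0:x1]
    cs,h=cv2.findContours(m,cv2.RETR_CCOMP,cv2.CHAIN_APPROX_NONE)
    out=[]
    for c,hh in zip(cs,h[0]):
        if len(c)>=25: 
            e=cv2.fitEllipse(c);out.append((hh[3],np.round(np.array(e[0])+[x0,y0],2),np.round(e[1],1),round(e[2])))
    return out
E
python3 - <<'E'
from h import *
q=np.load('w5.npy',allow_pickle=True).item();d,st=q['d'],q['st']
for o in bore(d): print(o)
for z in (12,13.6,16,19): print(z,tool_at(d,(321.75,254.6),z))
R=rot(st['orientation']);E=np.array(st['eef_pos'])
for zw in (138,142,146):
    zt=E[2]-zw; t=tool_at(d,(302.6,90.8),zt);print(zw,t,E+R@t)
zt=E[2]-102
for uv in ((306.2,99.9),(306.5,98)): t=tool_at(d,uv,zt);print('slot/pan',t,E+R@t)
E
```

```text
(np.int32(-1), array([321.73, 252.69]), array([78. , 85.6]), 93)
(np.int32(0), array([321.67, 254.31]), array([21.3, 23.3]), 81)
12 [-0.02215905  0.22677193 12.        ]
13.6 [-0.83021193  0.22637877 13.6       ]
16 [-2.04229124  0.22578903 16.        ]
19 [-3.55739037  0.22505186 19.        ]
138 [ 92.43627306 -12.606664    67.85091786] [548.38320711 -26.46025138 137.69377175]
142 [ 92.12640434 -12.35813672  63.85091786] [548.55729645 -26.79415391 141.69576956]
146 [ 91.81653563 -12.10960944  59.85091786] [548.73138578 -27.12805644 145.69776736]
slot/pan [ 88.44124699 -12.11288091 103.85091786] [548.34913166 -30.60537883 101.70737415]
slot/pan [ 89.86687986 -11.85466239 103.85091786] [548.84685503 -29.24472781 101.70489834]
```

Emit:
{"api": "step_arm", "payload": {"series": [[0.03,0.016,-0.004,0.009,0],[0.03,0.032,-0.008,0.018,0],[0.03,0.046,-0.0125,0.027,0],[0.03,0.048,-0.0125,0.028,0],[0.03,0.048,-0.0125,0.028,0]]}}

```text
t: 4.62
eef_pos: [540.8, -71.8, 177.1]
orientation: [3.138, 0.003, 1.398]
contact_force: [-0.3, -0.6, -2.4]
finger_gap: 50.9
```

```bash
python3 - <<'E'
from h import *
st=read_state();d=get_image("wrist")
plan([546,-110,205],1.4)
np.save('w6.npy',{'d':d,'st':st},allow_pickle=True)
crop(d,240,120,400,300,3.3,"w6.png")
for o in bore(d): print(o)
E
```

```text
t 4.67 d mm [-36.4  11.1 -27.1] twist -0.1 rows>= 1.1 gap 51.0 eef [541.5 -72.4 177.7] ori [3.136e+00 3.000e-03 1.398e+00] F [ 0.4  -0.2  -1.86]
(np.int32(-1), array([321.84, 252.46]), array([78.4, 86. ]), 92)
(np.int32(0), array([321.71, 254.17]), array([20.8, 22.9]), 82)
(np.int32(-1), array([320.75, 206.14]), array([ 15.5, 106.4]), 90)
```

View pics/w6.png

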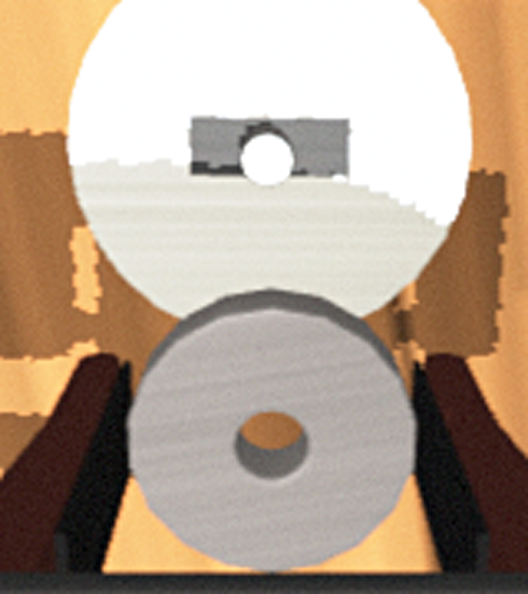

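```bash
python3 - <<'E'
from h import *
q=np.load('w6.npy',allow_pickle=True).item();d,st=q['d'],q['st']
print('bore',tool_at(d,(321.75,254.4),13.6))
R=rot(st['orientation']);E=np.array(st['eef_pos'])
for zw in (138,142,146):
    zt=E[2]-zw; t=tool_at(d,(320.55,167.5),zt);print(zw,t,E+R@t)
# bore rims seen edges: top rim x, bottom rim
crop(d,295,230,350,280,12,"w6b.png")
E
```

```text
bore [-0.70269059  0.2249896  13.6       ]
138 [45.57223451 -0.52105025 39.07494981] [548.27436429 -27.00915435 137.85735904]
142 [46.26330555 -0.50347537 35.07494981] [548.39714226 -26.31649973 141.85523888]
146 [46.95437659 -0.4859005  31.07494981] [548.51992023 -25.62384512 145.85311872]
```

View pics/w6b.png

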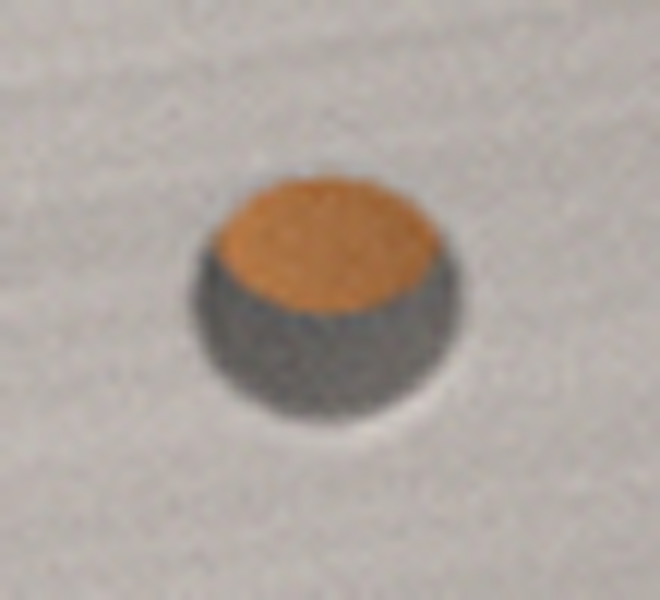

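Emit:
{"api": "step_arm", "payload": {"series": [[0.03,0.014,0,0,0],[0.03,0.028,-0.0005,0,0],[0.03,0.04,-0.0007,0.001,0],[0.03,0.0466,-0.0007,0.002,0],[0.03,0.0466,-0.0007,0.003,0]]}}

```text
t: 5.08
eef_pos: [549.4, -25.2, 174.7]
orientation: [3.135, 0.003, 1.399]
contact_force: [0.0, -0.1, -2.5]
finger_gap: 51.1
```

Emit:
{"api": "step_arm", "payload": {"series": [[0.03,0,0,0,0],[0.03,0,0,0,0]]}}

```text
t: 5.25
eef_pos: [549.5, -25.4, 174.7]
orientation: [3.135, 0.003, 1.399]
contact_force: [0.2, 0.4, -2.0]
finger_gap: 51.2
```

```bash
python3 - <<'E'
from h import *
st=read_state();d=get_image("wrist")
E=np.array(st['eef_pos']);R=rot(st['orientation'])
plan([0,0,0],1.4)
b=E+R@np.array([-0.7,0.22,26.6]);print('bore bottom world',b)
print('needed shift tool',R.T@(np.array([548.4,-26.64,b[2]])-b))
crop(d,240,120,400,300,3.3,"w7.png")
for o in bore(d): print(o)
E
```

```text
t 5.3 d mm [ -68.2 -546.8  171.6] twist -0.1 rows>= 13.8 gap 51.1 eef [549.4 -25.6 174.8] ori [3.135e+00 3.000e-03 1.399e+00] F [-0.28  0.46 -0.94]
bore bottom world [549.72507924 -26.24613307 148.14504614]
needed shift tool [-0.61442871 -1.23830972 -0.00570532]
(np.int32(-1), array([322.33, 238.69]), array([101. , 107.8]), 89)
(np.int32(0), array([321.49, 256.66]), array([15.1, 22.4]), 90)
(np.int32(0), array([320.23, 309.7 ]), array([124.9, 200.3]), 2)
```

View pics/w7.png

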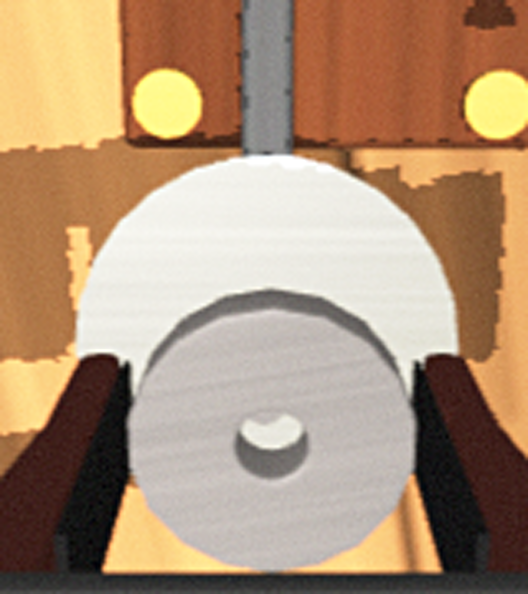

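Emit:
{"api": "step_arm", "payload": {"series": [[0.03,-0.0006,-0.0012,0,0],[0.03,-0.0006,-0.0012,0.003,0],[0.03,-0.0006,-0.0012,0.005,0],[0.03,-0.0006,-0.0012,0.005,0]]}}

```text
t: 5.63
eef_pos: [547.7, -26.2, 169.2]
orientation: [3.136, 0.003, 1.398]
contact_force: [-0.6, 0.1, -2.0]
finger_gap: 51.1
```

```bash
cat >> h.py <<'E'
def pose(n=4):
    P=[];O=[];F=[]
    for i in range(n):
        st=read_state();P.append(st['eef_pos']);O.append(rot(st['orientation']));F.append(st['contact_force'])
        if i<n-1: get_image('wrist')
    P=np.array(P);print('t',round(st['t'],2),'P',np.round(P,2).tolist(),'ori',np.round(st['orientation'],4),'F',np.round(np.mean(F,0),2),'gap',round(st['finger_gap'],1))
    return P.mean(0),Ro.from_matrix(O).mean().as_matrix()
E
python3 - <<'E'
from h import *
E,R=pose()
b=E+R@np.array([-0.7,0.22,26.6]);print('bore bottom world',b)
print('needed shift tool',R.T@(np.array([548.4,-26.64,b[2]])-b))
E
```

```text
t 5.78 P [[547.73, -26.17, 169.2], [547.82, -26.11, 169.35], [548.0, -26.07, 169.54], [548.11, -26.07, 169.63]] ori [3.1356 0.0035 1.3987] F [-0.06  0.25 -1.57] gap 51.3
bore bottom world [548.14319932 -26.94852855 142.83321682]
needed shift tool [ 3.47974921e-01  2.00124716e-01 -6.72456764e-05]
```

Emit:
{"api": "step_arm", "payload": {"series": [[0.03,0.0003,0.0,0.002,0],[0.03,0.0003,0.0,0.004,0],[0.03,0.0002,0.0,0.006,0],[0.03,0.0001,0.0,0.008,0]]}}

```text
t: 6.12
eef_pos: [548.1, -26.0, 161.4]
orientation: [3.136, 0.003, 1.399]
contact_force: [0.1, -0.2, -2.1]
finger_gap: 51.1
```

```bash
python3 - <<'E'
from h import *
E,R=pose(2)
b=E+R@np.array([-0.7,0.22,26.6]);print('bore bottom world',b)
print('needed shift tool',R.T@(np.array([548.4,-26.64,b[2]])-b))
d=get_image("wrist")
crop(d,240,120,400,300,3.3,"w8.png")
E
```

```text
t 6.17 P [[548.11, -25.95, 161.37], [547.86, -25.95, 160.99]] ori [3.1364 0.0035 1.3987] F [ 0.02 -0.32 -1.84] gap 50.8
bore bottom world [548.21219771 -26.79562114 134.58368096]
needed shift tool [0.18547918 0.15838263 0.00024286]
```

View pics/w8.png

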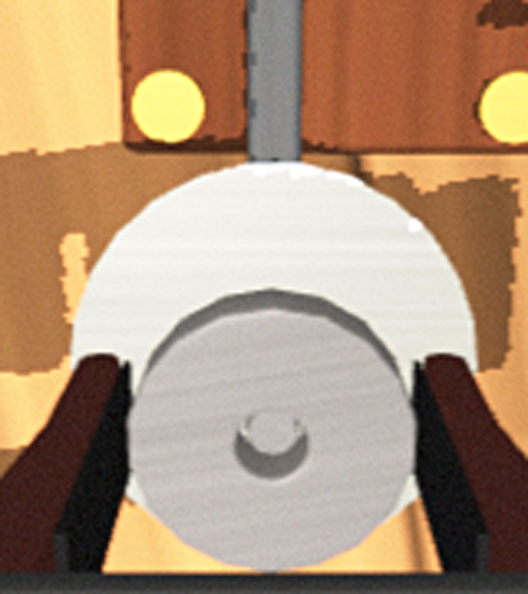

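Emit:
{"api": "step_arm", "payload": {"series": [[0.03,-0.0001,0.0001,0.003,0],[0.03,-0.0003,0.0001,0.006,0],[0.03,-0.0006,0.0001,0.009,0],[0.03,-0.0009,0.0001,0.012,0],[0.03,-0.0012,0.0001,0.015,0]]}}

```text
t: 6.63
eef_pos: [547.8, -27.2, 145.8]
orientation: [3.137, 0.003, 1.399]
contact_force: [0.2, -0.1, -2.6]
finger_gap: 50.8
```

```bash
python3 - <<'E'
from h import *
E,R=pose(2)
b=E+R@np.array([-0.7,0.22,26.6]);print('bore bottom world',b)
h=140.2-b[2];y=548.4,-26.64
ax=np.array([548.4,-26.64,b[2]])-0.1*(h-6.5)*np.array([.169,.985,0])
print('needed shift tool',R.T@(ax-b))
d=get_image("wrist")
crop(d,240,120,400,300,3.3,"w9.png")
E
```

```text
t 6.68 P [[547.76, -27.21, 145.79], [547.38, -27.25, 145.24]] ori [3.1375 0.0035 1.3986] F [-0.15  0.1  -2.39] gap 51.2
bore bottom world [547.77115368 -28.06856658 118.91958182]
needed shift tool [0.03801878 0.37812953 0.00160331]
```

View pics/w9.png

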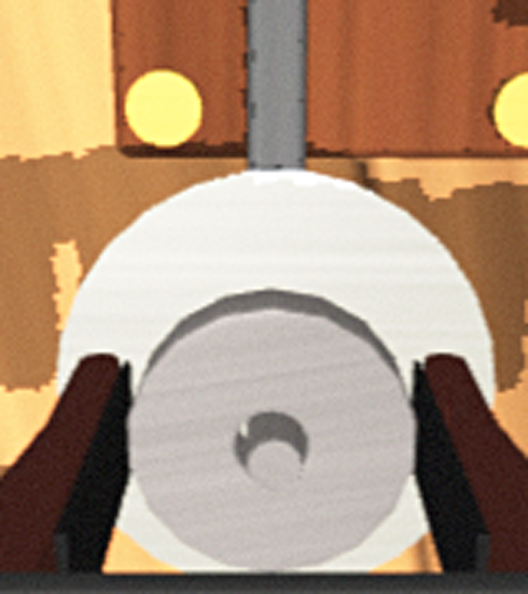

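Emit:
{"api": "step_arm", "payload": {"series": [[0.03,-0.0003,0.0003,0.003,0],[0.03,-0.0006,0.0003,0.006,0],[0.03,-0.0009,0.0003,0.009,0],[0.03,-0.0012,0.0003,0.012,0],[0.03,-0.0014,0.0003,0.013,0]]}}

```text
t: 7.15
eef_pos: [547.2, -28.6, 131.9]
orientation: [3.138, 0.003, 1.399]
contact_force: [0.3, 0.3, -1.8]
finger_gap: 50.9
```

```bash
python3 - <<'E'
from h import *
E,R=pose(2)
b=E+R@np.array([-0.7,0.22,26.6]);print('bore bottom world',b)
h=140.2-b[2]
ax=np.array([548.4,-26.64,b[2]])-0.1*(h-6.5)*np.array([.169,.985,0])
print('needed shift tool',R.T@(ax-b))
d=get_image("wrist")
crop(d,240,120,400,300,3.3,"w10.png")
E
```

```text
t 7.2 P [[547.15, -28.65, 131.94], [547.16, -28.69, 131.96]] ori [3.1384 0.0034 1.3986] F [ 0.01  0.3  -1.84] gap 50.7
bore bottom world [547.3238186  -29.50005056 105.35330888]
needed shift tool [0.16921606 0.57665408 0.00129591]
```

View pics/w10.png

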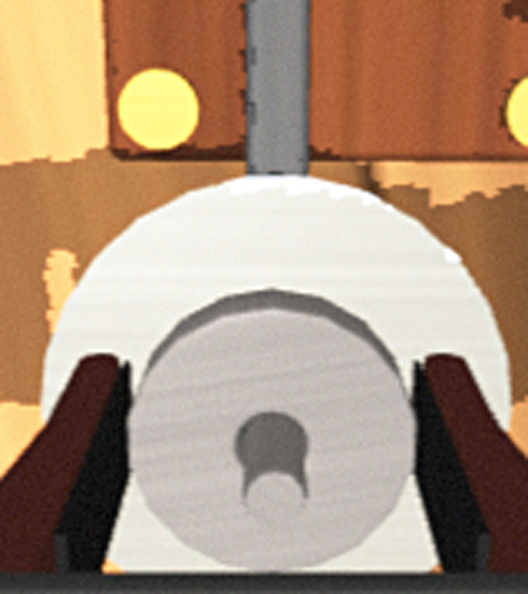

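Emit:
{"api": "step_arm", "payload": {"series": [[0.03,-0.0001,0.0003,0.001,0],[0.03,-0.0002,0.0004,0.002,0],[0.03,-0.0002,0.0004,0.002,0]]}}

```text
t: 7.5
eef_pos: [547.8, -28.8, 130.2]
orientation: [3.138, 0.003, 1.399]
contact_force: [-0.7, 1.5, -0.2]
finger_gap: 50.8
```

```bash
python3 - <<'E'
from h import *
E,R=pose(3)
E
```

```text
t 7.6 P [[547.75, -28.8, 130.24], [547.78, -28.84, 130.34], [547.78, -28.84, 130.37]] ori [3.1378 0.0032 1.3985] F [-0.11  0.96 -0.49] gap 50.6
```

Emit:
{"api": "step_arm", "payload": {"series": [[0.055,0,0,0,0],[0.06,0,0,0,0],[0.066,0,0,0,0],[0.07,0,0,0,0],[0.075,0,0,0,0]]}}

```text
t: 8.02
eef_pos: [547.8, -28.9, 130.4]
orientation: [3.138, 0.003, 1.399]
contact_force: [-0.7, 0.2, 0.1]
finger_gap: 73.0
```

```bash
python3 - <<'E'
from h import *
E,R=pose(2)
d=get_image("wrist")
crop(d,200,100,440,300,3,"w11.png")
E
```

```text
t 8.07 P [[547.84, -28.94, 130.45], [547.84, -28.9, 130.41]] ori [3.1377 0.0033 1.3985] F [-0.76 -0.   -0.24] gap 74.7
```

View pics/w11.png

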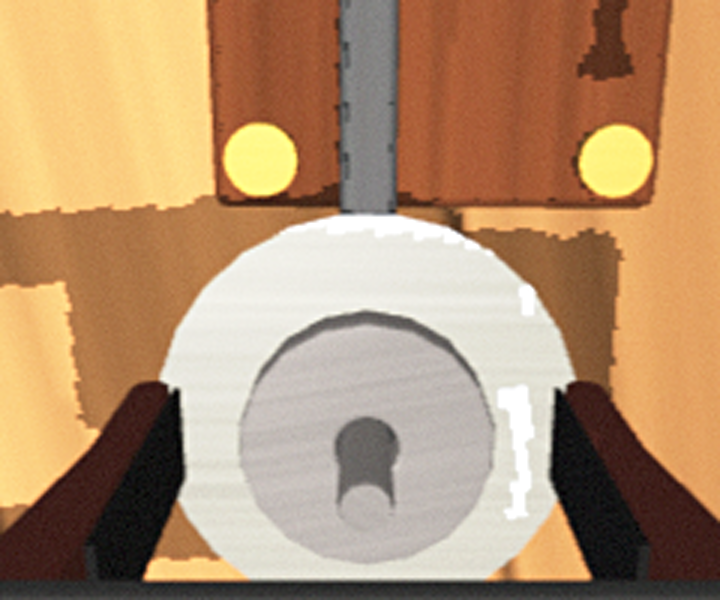

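Emit:
{"api": "step_arm", "payload": {"series": [[0.08,0,0,-0.012,0],[0.0878,0,0,-0.035,0],[0.0878,0,0,-0.06,0],[0.0878,-0.02,0,-0.075,0],[0.0878,-0.05,0,-0.075,0]]}}

```text
t: 8.53
eef_pos: [541.5, -77.1, 209.1]
orientation: [3.131, 0.003, 1.402]
contact_force: [0.5, -1.1, -0.0]
finger_gap: 87.6
```

Emit:
{"api": "step_arm", "payload": {"series": [[0.0878,-0.03,0,0,0],[0.0878,-0.045,0,0,0],[0.0878,-0.045,0,0,0],[0.0878,-0.045,0,0,0]]}}

```text
t: 8.87
eef_pos: [533.7, -121.9, 209.3]
orientation: [3.131, 0.003, 1.4]
contact_force: [-0.2, 0.9, -0.4]
finger_gap: 87.9
```

```bash
python3 - <<'E'
from h import *
st=read_state();d=get_image("wrist")
np.save('w12.npy',{'d':d,'st':st},allow_pickle=True)
E,R=pose(2)
cv2.imwrite("pics/w12.png",d['pixels'][:,:,::-1])
t=get_image("top");crop(t,200,130,360,240,5,"top12.png")
s=get_image("scene");crop(s,290,160,430,270,5,"sc12.png")
E
```

```text
t 8.97 P [[533.68, -121.16, 209.14], [533.7, -120.72, 209.05]] ori [3.1319e+00 2.4000e-03 1.4016e+00] F [-0.62  0.6   0.03] gap 87.8
```

View pics/w12.png

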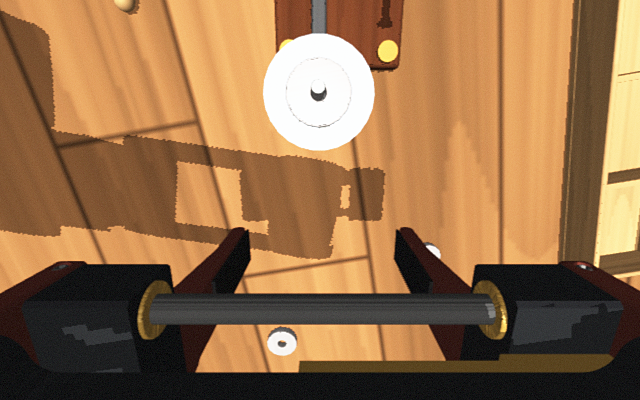

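View pics/sc12.png

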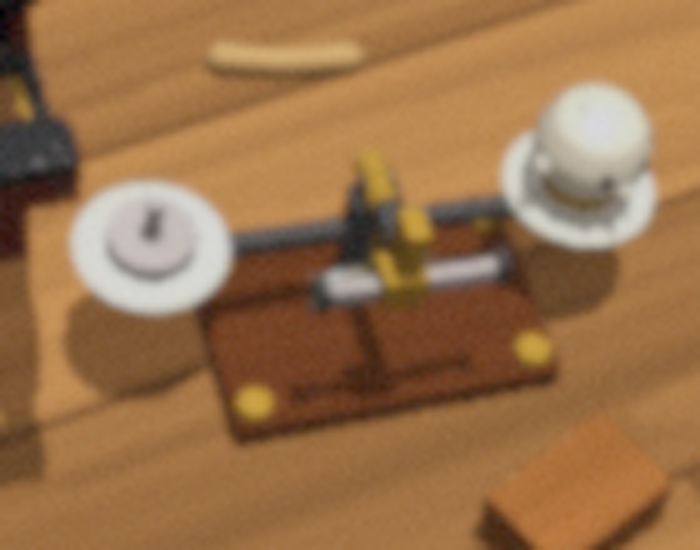

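```bash
cat >> h.py <<'E'
def ell(d,box,vmin=130,smax=70):
    hs=cv2.cvtColor(d['pixels'],cv2.COLOR_RGB2HSV)
    x0,y0,x1,y1=box
    W=((hs[...,1]<smax)&(hs[...,2]>vmin)).astype(np.uint8)[y0:y1,x0:x1]
    W=cv2.morphologyEx(W,cv2.MORPH_CLOSE,np.ones((9,9)))
    c=max(cv2.findContours(W,0,2)[0],key=cv2.contourArea)
    e=cv2.fitEllipse(c);return np.array(e[0])+[x0,y0],e[1]
E
python3 - <<'E'
from h import *
t=get_image("top");s=get_image("scene")
a,ea=ell(t,(300,178,345,222));b,eb=ell(s,(298,190,342,226))
print(a,ea,b,eb,two(ray(t,a),ray(s,b)),read_state()['t'])
# expected scene pixel for pan centre at heights
o=np.array([546.6,-31.9])
for z in (98,94,90,85): print(z,proj(s,[*o,z]),proj(t,[*o,z]))
q=np.load('w12.npy',allow_pickle=True).item();d,st=q['d'],q['st']
crop(d,250,25,390,155,5,"w12pan.png")
E
```

```text
[319.90722275 198.85029411] (27.2646427154541, 33.084617614746094) [319.87024689 209.75385666] (28.308202743530273, 31.569589614868164) (array([547.7614301 , -28.83151461,  92.64157522]), np.float64(4.564584932013326)) 9.1667
98 [319.54438376 208.6882151 ] [321.81483985 199.37572908]
94 [319.52708553 209.49389054] [321.80122672 199.50046396]
90 [319.50986891 210.29576497] [321.78768969 199.62450146]
85 [319.48846201 211.29280368] [321.77087447 199.77857655]
```

View pics/w12pan.png

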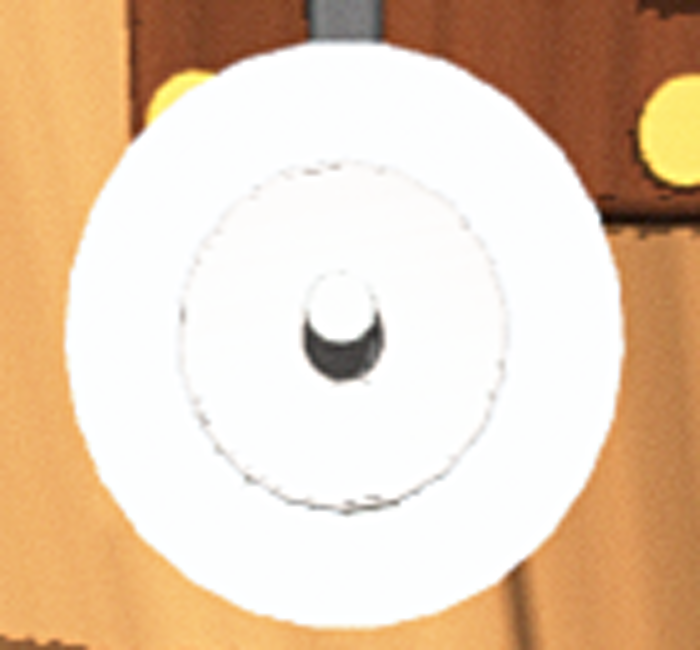

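```bash
python3 - <<'E'
from h import *
plan([652,-244,90],1.4)
E
```

```text
t 9.17 d mm [-101.7  135.9  120.7] twist 0.2 rows>= 5.0 gap 88.0 eef [ 533.9 -120.5  209.1] ori [3.132e+00 3.000e-03 1.403e+00] F [-0.58  0.18  0.83]
```

Emit:
{"api": "step_arm", "payload": {"series": [[0.0878,-0.02,0.027,0.0,0],[0.0878,-0.04,0.054,0.02,0],[0.0878,-0.06,0.081,0.045,0],[0.0878,-0.08,0.108,0.07,0],[0.0878,-0.1,0.134,0.095,0]]}}

```text
t: 9.58
eef_pos: [651.7, -242.3, 114.8]
orientation: [3.131, 0.003, 1.404]
contact_force: [1.1, 0.5, 0.1]
finger_gap: 87.8
```

Emit:
{"api": "step_arm", "payload": {"series": [[0.0878,0,0,0.02,0],[0.0878,0,0,0.025,0],[0.0878,0,0,0.025,0]]}}

```text
t: 9.83
eef_pos: [650.1, -240.9, 87.2]
orientation: [3.136, 0.001, 1.404]
contact_force: [-0.3, 0.1, 0.3]
finger_gap: 87.7
```

```bash
python3 - <<'E'
from h import *
st=read_state();d=get_image("wrist")
o=rings(d,st,z=10.5,box=(200,60,450,290))
plan([*o[-1][1][:2],50],1.4)
cv2.imwrite("pics/w13.png",d['pixels'][:,:,::-1])
E
```

```text
[324.9 217.6] [38.8 41.3] [ 653.1 -242.2   10.5]
t 9.88 d mm [-0.7  2.1 39.1] twist 0.3 rows>= 0.9 gap 87.9 eef [ 650.9 -241.1   89. ] ori [3.134e+00 2.000e-03 1.405e+00] F [-0.02  0.18 -0.22]
```

View pics/w13.png

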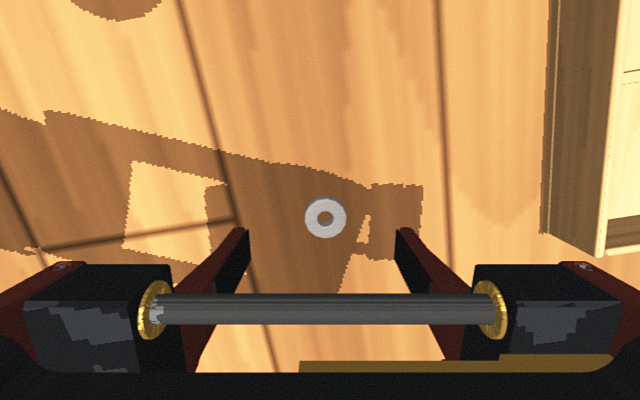

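Emit:
{"api": "step_arm", "payload": {"series": [[0.0878,-0.0005,0.002,0.025,0.3],[0.0878,-0.0005,0.002,0.045,0.3],[0.0878,-0.0005,0.002,0.058,0.3],[0.0878,-0.0005,0.002,0.061,0.3],[0.0878,-0.0005,0.002,0.061,0.3]]}}

```text
t: 10.3
eef_pos: [652.8, -241.3, 28.4]
orientation: [3.135, 0.002, 1.4]
contact_force: [0.2, 0.3, -0.2]
finger_gap: 87.7
```

```bash
python3 - <<'E'
from h import *
st=read_state();d=get_image("wrist")
o=rings(d,st,z=10.5,box=(200,60,450,290))
print(bore(d,(270,200,370,290)))
E,R=pose(2)
plan([*o[-1][1][:2],26],1.4)
E
```

```text
[321.4 250.2] [51.3 55.3] [ 652.9 -241.5   10.5]
[(np.int32(-1), array([321.93, 251.21]), array([49.8, 54.6]), 93), (np.int32(0), array([321.92, 251.72]), array([19.9, 21.8]), 80)]
t 10.4 P [[653.46, -241.8, 29.17], [653.98, -242.14, 29.68]] ori [3.1319e+00 2.3000e-03 1.3997e+00] F [-0.1  -0.03  0.05] gap 87.8
t 10.4 d mm [ 0.4 -1.2  3.7] twist -0.0 rows>= 0.1 gap 87.8 eef [ 654.  -242.1   29.7] ori [3.132e+00 2.000e-03 1.400e+00] F [ 0.   -0.5   0.15]
```

Emit:
{"api": "step_arm", "payload": {"series": [[0.06,0.0004,-0.001,0.003,0],[0.03,0.0004,-0.001,0.004,0],[0.015,0.0004,-0.001,0.004,0],[0.015,0.0004,-0.001,0.004,0],[0.015,0.0004,-0.001,0.004,0]]}}

```text
t: 10.82
eef_pos: [653.2, -241.7, 25.9]
orientation: [3.132, 0.002, 1.4]
contact_force: [-0.3, -0.7, -0.0]
finger_gap: 58.1
```

Emit:
{"api": "step_arm", "payload": {"series": [[0.015,0,0,0,0],[0.015,0,0,0,0],[0.015,0,0,0,0],[0.015,0,0,0,0],[0.015,0,0,0,0]]}}

```text
t: 11.23
eef_pos: [653.2, -241.7, 25.9]
orientation: [3.132, 0.002, 1.4]
contact_force: [0.5, -0.2, 0.4]
finger_gap: 32.6
```

Emit:
{"api": "step_arm", "payload": {"series": [[0.015,0,0,0,0],[0.015,0,0,0,0]]}}

```text
t: 11.4
eef_pos: [653.2, -241.7, 25.9]
orientation: [3.132, 0.002, 1.4]
contact_force: [-0.5, -0.0, 0.3]
finger_gap: 32.6
```

```bash
python3 - <<'E'
from h import *
plan([533,-118,198],1.4)
E
```

```text
t 11.4 d mm [ 101.  -137.8 -173.7] twist -0.0 rows>= 5.8 gap 32.6 eef [ 653.2 -241.7   25.9] ori [3.132e+00 2.000e-03 1.400e+00] F [-0.51 -0.01  0.35]
```

Emit:
{"api": "step_arm", "payload": {"series": [[0.015,0,0,-0.015,0],[0.015,0,0,-0.05,0],[0.015,0,0,-0.09,0],[0.015,0.012,-0.018,-0.125,0],[0.015,0.03,-0.04,-0.15,0]]}}

```text
t: 11.82
eef_pos: [619.6, -206.7, 178.8]
orientation: [3.126, 0.004, 1.398]
contact_force: [-0.1, 0.3, 0.3]
finger_gap: 32.6
```

```bash
python3 - <<'E'
from h import *
plan([533,-118,198],1.4)
E
```

```text
t 11.82 d mm [  72.4 -100.2  -21.1] twist -0.1 rows>= 3.0 gap 32.6 eef [ 619.6 -206.7  178.8] ori [3.126 0.004 1.398] F [-0.07  0.33  0.32]
```

Emit:
{"api": "step_arm", "payload": {"series": [[0.015,0.018,-0.025,-0.007,0],[0.015,0.038,-0.052,-0.015,0],[0.015,0.058,-0.08,-0.02,0],[0.015,0.072,-0.1,-0.02,0],[0.015,0.072,-0.1,-0.02,0]]}}

```text
t: 12.23
eef_pos: [528.4, -114.8, 196.9]
orientation: [3.13, 0.003, 1.4]
contact_force: [-1.4, 0.4, -0.9]
finger_gap: 32.5
```

Emit:
{"api": "step_arm", "payload": {"series": [[0.015,0,0,0,0],[0.015,0,0,0,0],[0.015,0,0,0,0]]}}

```text
t: 12.48
eef_pos: [529.2, -115.3, 196.9]
orientation: [3.13, 0.003, 1.4]
contact_force: [0.5, 1.3, -0.1]
finger_gap: 32.3
```

```bash
python3 - <<'E'
from h import *
st=read_state();d=get_image("wrist")
np.save('w14.npy',{'d':d,'st':st},allow_pickle=True)
print(bore(d,(280,190,370,290)))
E,R=pose(2)
crop(d,240,20,400,300,2.1,"w14.png")
crop(d,250,30,390,140,5.5,"w14pan.png")
E
```

```text
[(np.int32(-1), array([321.8 , 252.99]), array([49.2, 54.1]), 91), (np.int32(0), array([321.78, 253.68]), array([21. , 23.5]), 87)]
t 12.58 P [[529.34, -115.49, 196.78], [529.3, -115.53, 196.7]] ori [3.1300e+00 2.8000e-03 1.3993e+00] F [ 0.26 -0.65 -0.59] gap 32.6
```

View pics/w14.png

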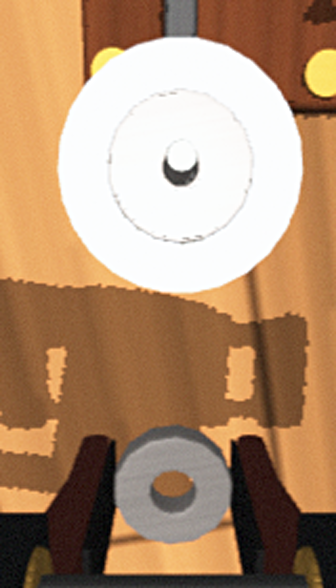

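View pics/w14pan.png

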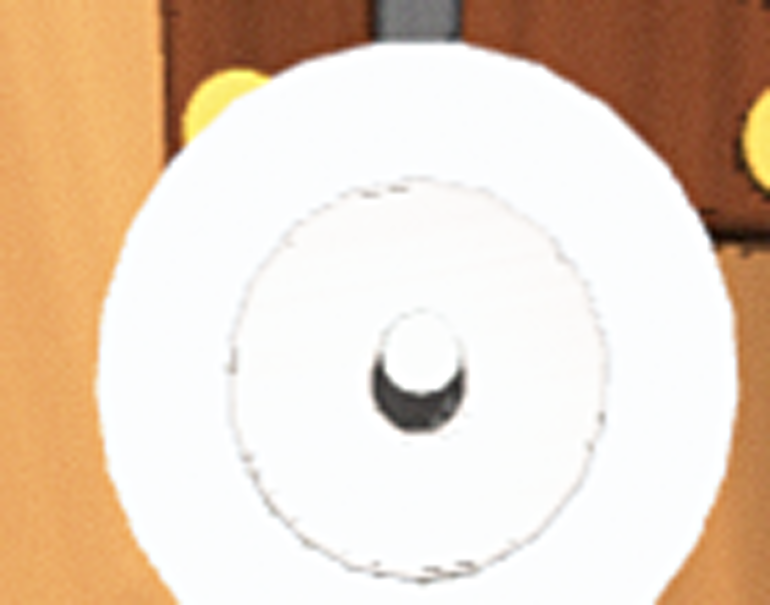

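```bash
python3 - <<'E'
from h import *
q=np.load('w14.npy',allow_pickle=True).item();d,st=q['d'],q['st']
R=rot(st['orientation']);E=np.array(st['eef_pos'])
print('bore',tool_at(d,(321.8,253.6),14.9))
for zw in (133,136,140):
    t=tool_at(d,(326.3,93.6),E[2]-zw);print(zw,t,E+R@t)
plan([0,0,171],1.4)
E
```

```text
bore [-0.84527205  0.25021377 14.9       ]
133 [90.39527652  3.21062543 63.85273754] [548.44499377 -27.10386166 132.78277334]
136 [90.18844101  3.16704261 60.85273754] [548.33341099 -27.28572998 135.78263227]
140 [89.91266033  3.10893218 56.85273754] [548.18463396 -27.52822107 139.78244418]
t 12.58 d mm [  23.6 -541.5   19.3] twist -0.0 rows>= 13.0 gap 32.6 eef [ 529.3 -115.5  196.7] ori [3.130e+00 3.000e-03 1.399e+00] F [-0.19 -0.4  -0.54]
```

Emit:
{"api": "step_arm", "payload": {"series": [[0.015,0.018,0.001,0.008,0],[0.015,0.036,0.002,0.016,0],[0.015,0.052,0.0029,0.024,0],[0.015,0.054,0.0029,0.025,0],[0.015,0.054,0.0029,0.025,0]]}}

```text
t: 13.0
eef_pos: [541.8, -62.7, 170.9]
orientation: [3.131, 0.003, 1.401]
contact_force: [0.3, 0.1, 0.4]
finger_gap: 32.4
```

Emit:
{"api": "step_arm", "payload": {"series": [[0.015,0,0,0,0],[0.015,0,0,0,0]]}}

```text
t: 13.17
eef_pos: [542.3, -63.7, 171.1]
orientation: [3.131, 0.003, 1.4]
contact_force: [-0.1, 0.2, 0.5]
finger_gap: 32.5
```

```bash
python3 - <<'E'
from h import *
st=read_state();d=get_image("wrist")
np.save('w15.npy',{'d':d,'st':st},allow_pickle=True)
print(bore(d,(280,190,370,290)))
E,R=pose(2)
crop(d,250,130,390,290,4,"w15.png")
E
```

```text
[(np.int32(-1), array([321.83, 252.73]), array([49.7, 54.6]), 91), (np.int32(0), array([321.89, 253.43]), array([20.6, 22.4]), 82), (np.int32(-1), array([322.67, 206.68]), array([ 39.5, 103.7]), 89)]
t 13.27 P [[542.19, -63.7, 171.19], [542.12, -63.64, 171.23]] ori [3.1305 0.0032 1.3997] F [ 0.14  0.39 -0.66] gap 32.5
```

View pics/w15.png

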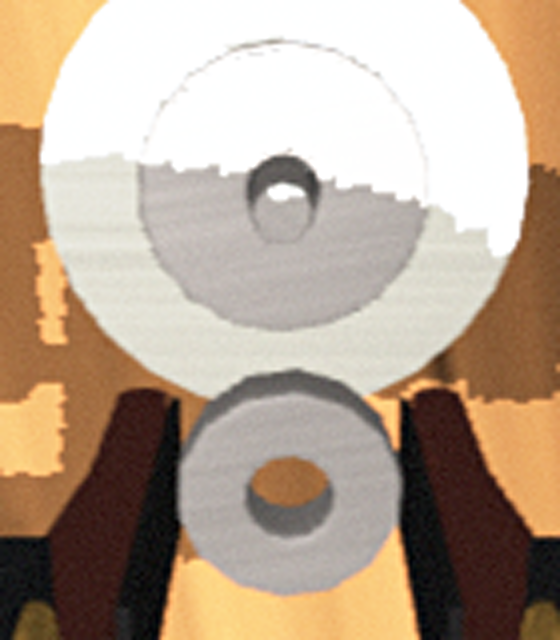

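```bash
python3 - <<'E'
from h import *
q=np.load('w15.npy',allow_pickle=True).item();d,st=q['d'],q['st']
R=rot(st['orientation']);E=np.array(st['eef_pos'])
print('bore',tool_at(d,(321.85,253.45),14.9))
for zw in (133,136,140):
    t=tool_at(d,(320.25,183.1),E[2]-zw);print(zw,t,E+R@t)
E
```

```text
bore [-0.74957372  0.28066662 14.9       ]
133 [35.90771902 -0.71766105 38.10839611] [548.04803919 -28.40540874 132.87375254]
136 [36.59227294 -0.70111876 35.10839611] [548.15025021 -27.71813002 135.87143308]
140 [37.50501151 -0.67906237 31.10839611] [548.28653156 -26.80175838 139.86834045]
```

Emit:
{"api": "step_arm", "payload": {"series": [[0.015,0.012,-0.0005,0,0],[0.015,0.024,-0.001,0,0],[0.015,0.034,-0.001,0,0],[0.015,0.0377,-0.001,0.001,0],[0.015,0.0377,-0.001,0.002,0]]}}

```text
t: 13.68
eef_pos: [547.7, -24.8, 169.1]
orientation: [3.13, 0.003, 1.402]
contact_force: [-0.0, -0.9, -0.3]
finger_gap: 32.3
```

Emit:
{"api": "step_arm", "payload": {"series": [[0.015,0,0,0,0],[0.015,0,0,0,0]]}}

```text
t: 13.85
eef_pos: [547.6, -24.6, 169.0]
orientation: [3.131, 0.003, 1.402]
contact_force: [1.1, -0.2, -0.0]
finger_gap: 32.5
```

```bash
python3 - <<'E'
from h import *
E,R=pose(3)
b=E+R@np.array([-0.75,0.28,25.9]);print('bore bottom world',b)
print('needed shift tool',R.T@(np.array([548.24,-27.38,b[2]])-b))
E
```

```text
t 13.95 P [[547.61, -24.56, 168.99], [547.68, -24.81, 169.08], [547.71, -24.95, 169.1]] ori [3.1304e+00 3.1000e-03 1.4016e+00] F [ 0.38  0.23 -0.84] gap 33.0
bore bottom world [548.08749829 -25.68637964 143.16307889]
needed shift tool [-1.64390117  0.43485131  0.0099984 ]
```

Emit:
{"api": "step_arm", "payload": {"series": [[0.015,-0.0014,0.0004,0.001,0],[0.015,-0.0014,0.0004,0.002,0],[0.015,-0.0014,0.0004,0.003,0],[0.015,-0.0014,0.0004,0.003,0]]}}

```text
t: 14.28
eef_pos: [547.7, -26.7, 165.8]
orientation: [3.131, 0.003, 1.401]
contact_force: [0.6, 0.3, -0.8]
finger_gap: 32.5
```

```bash
python3 - <<'E'
from h import *
E,R=pose(3)
b=E+R@np.array([-0.75,0.28,25.9]);print('bore bottom world',b)
print('needed shift tool',R.T@(np.array([548.24,-27.38,b[2]])-b))
E
```

```text
t 14.38 P [[547.69, -26.65, 165.84], [547.76, -26.6, 165.93], [547.83, -26.55, 166.02]] ori [3.1306e+00 3.1000e-03 1.4014e+00] F [-0.2  -0.04 -0.57] gap 32.6
bore bottom world [548.17353098 -27.51430798 140.03745523]
needed shift tool [1.43595480e-01 4.28614407e-02 1.28378303e-05]
```

Aligned within 0.2 mm; lower over the spindle tip.

Emit:
{"api": "step_arm", "payload": {"series": [[0.015,0.0001,0,0.002,0],[0.015,0.0001,0,0.004,0],[0.015,0.0,0,0.006,0],[0.015,-0.0001,0,0.008,0]]}}

```text
t: 14.72
eef_pos: [547.8, -26.6, 157.7]
orientation: [3.131, 0.003, 1.401]
contact_force: [-0.3, -0.2, -0.1]
finger_gap: 32.6
```

```bash
python3 - <<'E'
from h import *
E,R=pose(2)
b=E+R@np.array([-0.75,0.28,25.9]);print('bore bottom world',b)
print('needed shift tool',R.T@(np.array([548.24,-27.38,b[2]])-b))
d=get_image("wrist")
crop(d,250,130,390,290,4,"w16.png")
E
```

```text
t 14.77 P [[547.8, -26.64, 157.73], [547.57, -26.64, 157.36]] ori [3.1314 0.0032 1.4014] F [ 0.07  0.5  -0.61] gap 32.5
bore bottom world [548.08983554 -27.55700015 131.65175315]
needed shift tool [0.19977715 0.11818264 0.00061063]
```

View pics/w16.png

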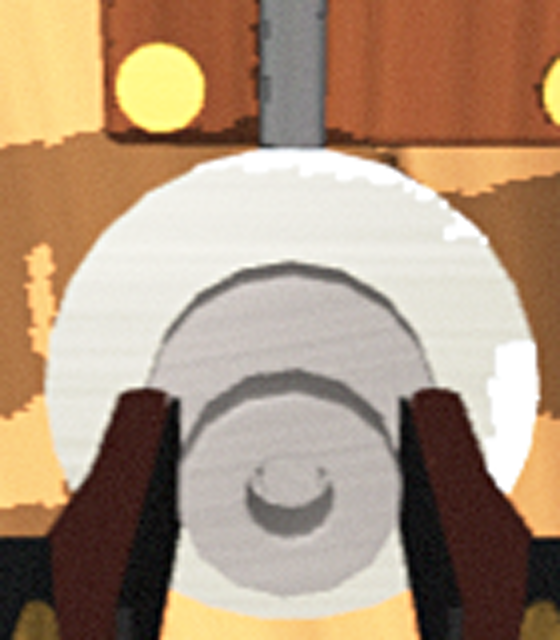

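Emit:
{"api": "step_arm", "payload": {"series": [[0.015,0.0,0.0001,0.003,0],[0.015,-0.0002,0.0001,0.006,0],[0.015,-0.0004,0.0001,0.009,0],[0.015,-0.0006,0.0001,0.012,0],[0.015,-0.0008,0.0001,0.015,0]]}}

```text
t: 15.23
eef_pos: [547.6, -27.5, 142.1]
orientation: [3.132, 0.003, 1.401]
contact_force: [-0.1, -0.7, -0.2]
finger_gap: 32.5
```

```bash
python3 - <<'E'
from h import *
E,R=pose(2)
b=E+R@np.array([-0.75,0.28,25.9]);print('bore bottom world',b)
h=137.5-b[2]
ax=np.array([548.24,-27.38,b[2]])-0.075*(h-5.5)*np.array([.169,.985,0])
print('needed shift tool',R.T@(ax-b))
d=get_image("wrist")
crop(d,250,130,390,290,4,"w17.png")
E
```

```text
t 15.28 P [[547.57, -27.51, 142.14], [547.2, -27.49, 141.58]] ori [3.1326 0.0032 1.4014] F [ 0.37  0.03 -0.78] gap 32.4
bore bottom world [547.76392514 -28.40791407 115.96713221]
needed shift tool [-0.10827917  0.29532027  0.00313689]
```

View pics/w17.png

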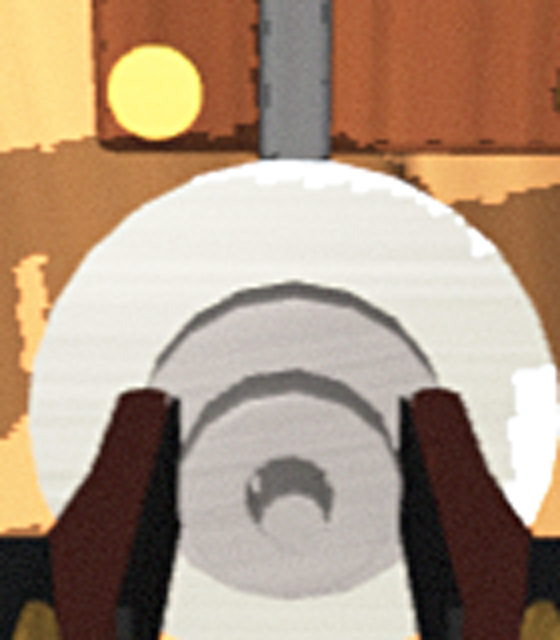

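Emit:
{"api": "step_arm", "payload": {"series": [[0.015,-0.0002,0.0003,0.002,0],[0.015,-0.0003,0.0003,0.004,0],[0.015,-0.0004,0.0003,0.006,0],[0.015,-0.0005,0.0003,0.008,0],[0.015,-0.0005,0.0003,0.008,0]]}}

```text
t: 15.75
eef_pos: [547.3, -28.0, 133.5]
orientation: [3.133, 0.003, 1.401]
contact_force: [-0.4, 0.6, -0.5]
finger_gap: 32.9
```

```bash
python3 - <<'E'
from h import *
E,R=pose(2)
b=E+R@np.array([-0.75,0.28,25.9]);print('bore bottom world',b)
d=get_image("wrist")
crop(d,250,130,390,290,4,"w18.png")
E
```

```text
t 15.8 P [[547.26, -28.03, 133.47], [547.33, -28.05, 133.65]] ori [3.133  0.0032 1.4014] F [ 0.03  0.37 -0.68] gap 32.8
bore bottom world [547.64996449 -28.94120325 107.6675156 ]
```

View pics/w18.png

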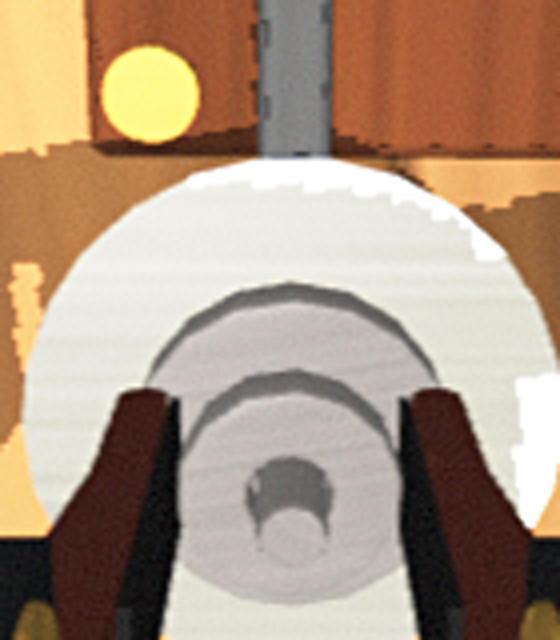

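Emit:
{"api": "step_arm", "payload": {"series": [[0.036,0,0,0,0],[0.042,0,0,0,0],[0.05,0,0,0,0],[0.06,0,0,0,0],[0.06,0,0,0,0]]}}

```text
t: 16.27
eef_pos: [547.5, -28.1, 133.9]
orientation: [3.133, 0.003, 1.401]
contact_force: [-0.8, 0.2, -0.2]
finger_gap: 58.0
```

Emit:
{"api": "step_arm", "payload": {"series": [[0.07,0,0,-0.004,0],[0.08,0,0,-0.02,0],[0.0878,0,0,-0.04,0],[0.0878,0,0,-0.06,0],[0.0878,-0.01,0,-0.075,0]]}}

```text
t: 16.68
eef_pos: [545.7, -36.6, 210.7]
orientation: [3.131, 0.002, 1.402]
contact_force: [1.7, -0.9, 0.6]
finger_gap: 86.9
```

```bash
python3 - <<'E'
from h import *
E,R=pose(2)
d=get_image("wrist")
cv2.imwrite("pics/w19.png",d['pixels'][:,:,::-1])
s=get_image("scene");crop(s,290,160,430,270,5,"sc19.png")
E
```

```text
t 16.73 P [[545.71, -36.63, 210.73], [547.07, -39.05, 213.33]] ori [3.1268 0.0044 1.4023] F [ 0.91 -1.34  1.  ] gap 87.6
```

View pics/w19.png

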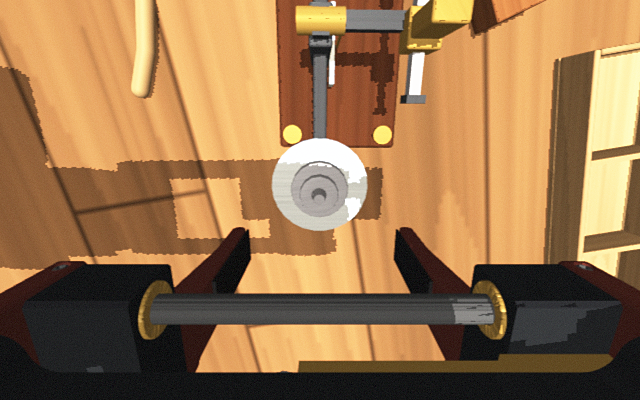

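View pics/sc19.png

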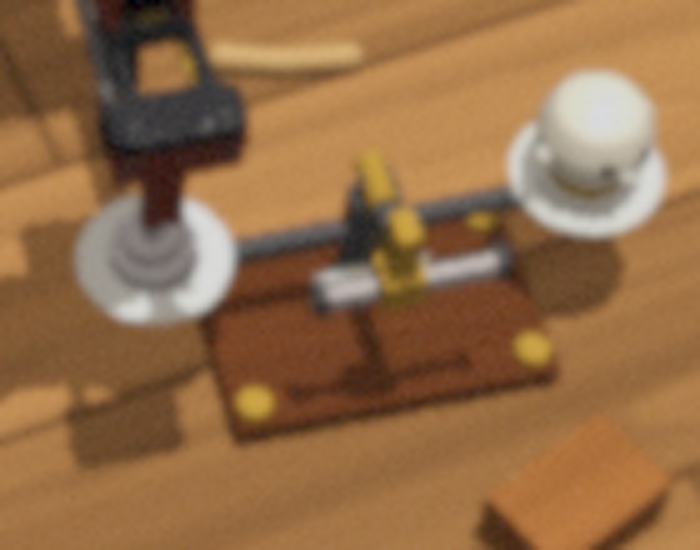

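```bash
python3 - <<'E'
from h import *
s=get_image("scene");t=get_image("top")
for z in (120,100,80,60,40): print(z,proj(s,[585,93,z]),proj(t,[585,93,z]))
crop(s,340,180,400,230,12,"sc20.png")
crop(t,250,150,320,210,11,"top20.png")
print(ell(s,(298,190,342,228)))
E
```

```text
120 [365.58174148 200.58142675] [275.64994642 185.50498168]
100 [364.95327549 204.69062666] [276.23002159 186.32460129]
80 [364.33944296 208.70414628] [276.794031   187.12152074]
60 [363.73973867 212.62528893] [277.34263299 187.8966702 ]
40 [363.15368041 216.45720762] [277.87645039 188.6509297 ]
(array([321.30170441, 211.99803352]), (27.772249221801758, 33.35874938964844))
```

View pics/sc20.png

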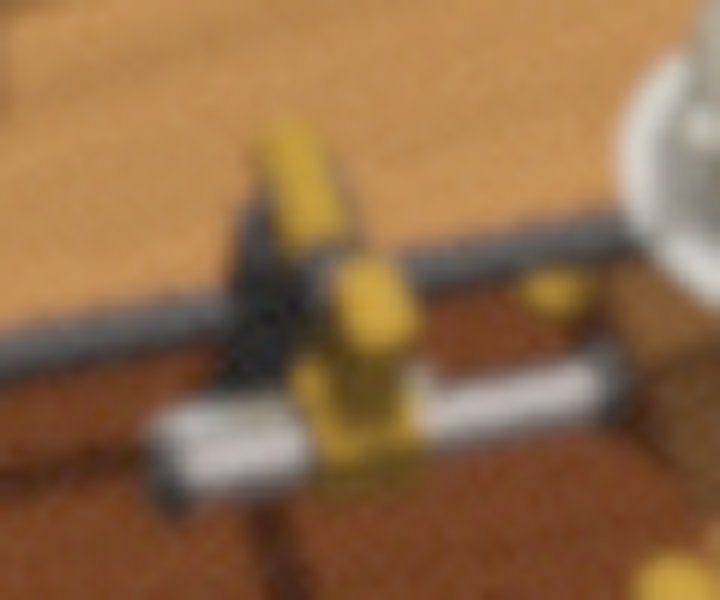

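View pics/top20.png

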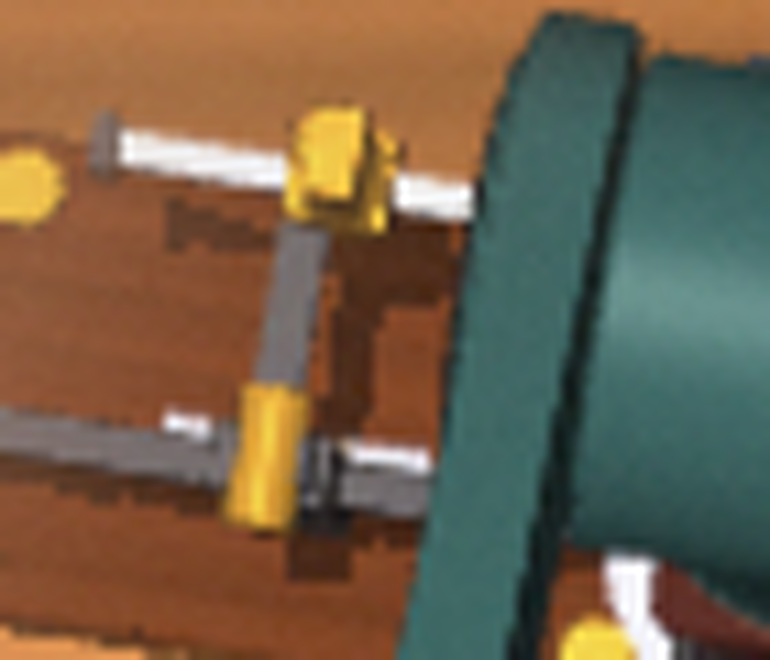

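```bash
python3 - <<'E'
from h import *
plan([640,70,235],-0.17)
E
```

```text
t 16.93 d mm [121.8  76.1 -26.5] twist 90.0 rows>= 12.6 gap 87.5 eef [544.6 -37.3 208.2] ori [3.134e+00 3.000e-03 1.401e+00] F [ 0.15 -0.68 -0.79]
```

Emit:
{"api": "step_arm", "payload": {"series": [[0.0878,0.005,0.003,-0.015,7],[0.0878,0.015,0.01,-0.026,14],[0.0878,0.028,0.018,-0.0265,21],[0.0878,0.04,0.025,-0.0265,28],[0.0878,0.052,0.033,-0.0265,35]]}}

```text
t: 17.35
eef_pos: [585.3, 9.4, 233.5]
orientation: [3.135, -0.001, 0.784]
contact_force: [-1.0, 0.6, 0.7]
finger_gap: 87.8
```

```bash
python3 - <<'E'
from h import *
plan([640,70,235],-0.17)
E
```

```text
t 17.35 d mm [81.6 -4.3 -1.5] twist 54.7 rows>= 7.6 gap 87.8 eef [585.3   9.4 233.5] ori [ 3.135e+00 -1.000e-03  7.840e-01] F [-0.96  0.58  0.73]
```

Emit:
{"api": "step_arm", "payload": {"series": [[0.07,0.012,0,-0.001,7],[0.06,0.024,-0.001,-0.001,14],[0.05,0.036,-0.002,-0.001,21],[0.04,0.048,-0.003,-0.001,28],[0.04,0.06,-0.003,-0.001,35]]}}

```text
t: 17.77
eef_pos: [624.9, 54.9, 232.5]
orientation: [3.138, -0.001, 0.167]
contact_force: [-0.7, -0.4, -1.1]
finger_gap: 57.8
```

```bash
python3 - <<'E'
from h import *
plan([640,70,235],-0.17)
E
```

```text
t 17.77 d mm [ 17.4 -12.3  -2.5] twist 19.3 rows>= 2.7 gap 57.8 eef [624.9  54.9 232.5] ori [ 3.138e+00 -1.000e-03  1.670e-01] F [-0.68 -0.35 -1.1 ]
```

Emit:
{"api": "step_arm", "payload": {"series": [[0.04,0.007,-0.004,-0.002,7],[0.04,0.013,-0.009,-0.002,14],[0.04,0.017,-0.012,-0.002,19.3],[0.04,0.017,-0.012,-0.002,19.3],[0.04,0.017,-0.012,-0.002,19.3]]}}

```text
t: 18.18
eef_pos: [638.9, 70.0, 232.9]
orientation: [3.138, 0.0, -0.166]
contact_force: [-0.7, 0.5, 0.5]
finger_gap: 39.7
```

```bash
python3 - <<'E'
from h import *
st=read_state();d=get_image("wrist")
np.save('w21.npy',{'d':d,'st':st},allow_pickle=True)
E,R=pose(2)
cv2.imwrite("pics/w21.png",d['pixels'][:,:,::-1])
E
```

```text
t 18.28 P [[638.92, 69.74, 233.21], [638.94, 69.54, 233.52]] ori [ 3.138e+00 -5.000e-04 -1.668e-01] F [ 0.04 -0.08 -0.1 ] gap 39.8
```

View pics/w21.png

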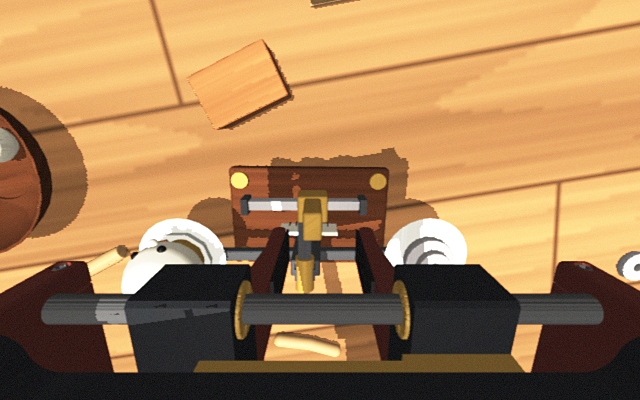

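```bash
python3 - <<'E'
from h import *
q=np.load('w21.npy',allow_pickle=True).item();d=q['d']
crop(d,235,170,395,290,5,"w21c.png")
E
```

```text
(no output)
```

View pics/w21c.png

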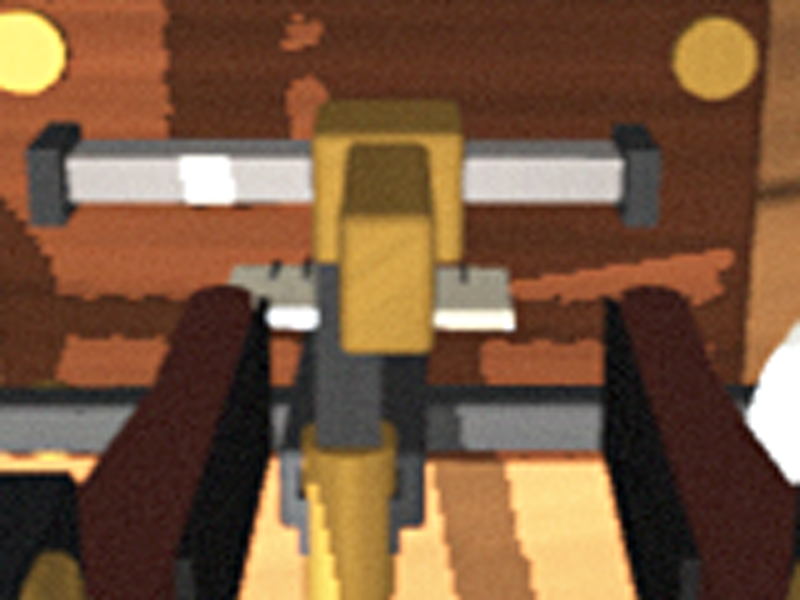

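```bash
python3 - <<'E'
from h import *
s=get_image("scene");t=get_image("top")
print(ell(s,(298,190,342,228)),ell(t,(300,178,345,222)))
crop(s,290,160,430,270,5,"sc21.png")
E
```

```text
(array([320.84508896, 211.61760902]), (27.655712127685547, 33.546913146972656)) (array([320.67888832, 199.66043663]), (31.579153060913086, 32.03181076049805))
```

View pics/sc21.png

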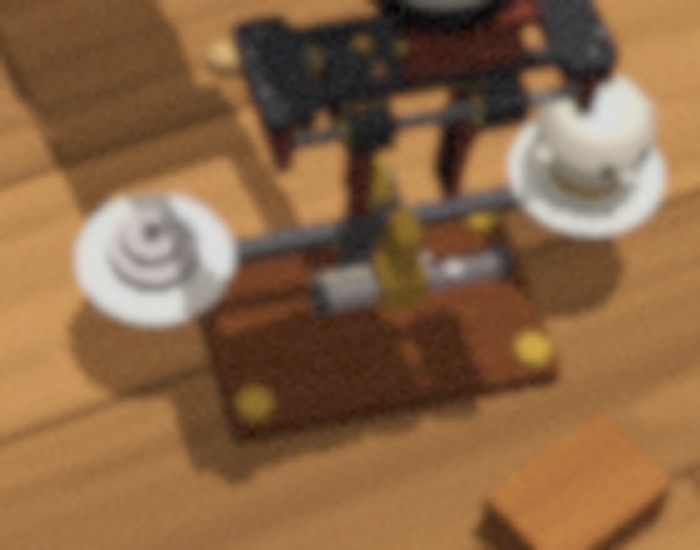

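```bash
python3 - <<'E'
from h import *
s=get_image("scene");t=get_image("top")
print(two(ray(t,(280.1,163.6)),ray(s,(371.3,203.3))))
q=np.load('w21.npy',allow_pickle=True).item();d,st=q['d'],q['st']
R=rot(st['orientation']);E=np.array(st['eef_pos'])
for z in (150,155,160,165): print(z,onz(d,(312,226),z,st),onz(t,(280.1,163.6),z),tool_at(d,(312,226),E[2]-z))
E
```

```text
(array([635.9057733 ,  77.19110751, 180.57815485]), np.float64(2.743350167630858))
150 [629.29267032  81.06945623 150.        ] [640.15796151  78.05922007 150.        ] [-11.31680362  -9.6402195   82.88673002]
155 [631.18905162  80.58110037 155.        ] [639.36616725  77.71272932 155.        ] [-9.36736745 -9.45370356 77.88673002]
160 [633.08543292  80.0927445  160.        ] [638.57437299  77.36623856 160.        ] [-7.41793129 -9.26718762 72.88673002]
165 [634.98181423  79.60438864 165.        ] [637.78257873  77.01974781 165.        ] [-5.46849512 -9.08067168 67.88673002]
```

```bash
python3 - <<'E'
from h import *
plan([637.5,79,190],-0.17)
E
```

```text
t 18.48 d mm [-3.6 -9.3 44.4] twist 0.1 rows>= 1.1 gap 39.7 eef [639.4  69.3 234.4] ori [ 3.138e+00 -2.000e-03 -1.690e-01] F [-0.02 -0.02 -0.17]
```

Emit:
{"api": "step_arm", "payload": {"series": [[0.04,-0.002,-0.005,0.01,0],[0.04,-0.0035,-0.009,0.025,0],[0.04,-0.0035,-0.0093,0.038,0],[0.04,-0.0035,-0.0093,0.04,0],[0.04,-0.0035,-0.0093,0.04,0]]}}

```text
t: 18.9
eef_pos: [636.5, 79.1, 192.9]
orientation: [3.138, 0.001, -0.168]
contact_force: [-0.0, -1.1, 0.2]
finger_gap: 40.2
```

```bash
python3 - <<'E'
from h import *
st=read_state();d=get_image("wrist")
np.save('w22.npy',{'d':d,'st':st},allow_pickle=True)
E,R=pose(2)
crop(d,235,170,395,290,5,"w22c.png")
E
```

```text
t 19.0 P [[637.24, 79.06, 193.96], [637.8, 79.04, 194.66]] ori [ 3.1384e+00 -2.4000e-03 -1.6870e-01] F [-0.5  -0.04 -0.56] gap 40.1
```

View pics/w22c.png

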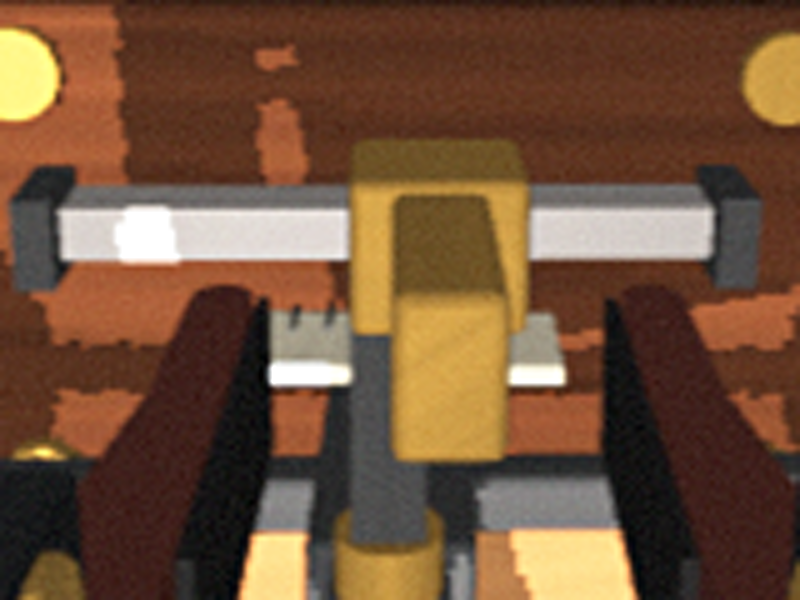

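```bash
python3 - <<'E'
from h import *
a=np.load('w21.npy',allow_pickle=True).item();b=np.load('w22.npy',allow_pickle=True).item()
print(two(ray(a['d'],(312,226),a['st']),ray(b['d'],(324.6,245.2),b['st'])))
# right-front lower corner of top (same points): near edge (lower) & far edge(upper) midpoints
for pa,pb in (((235+387/5-.4,170+212/5-.4),(235+450/5-.4,170+295/5-.4)),((235+387/5-.4,170+352/5-.4),(235+450/5-.4,170+460/5-.4))):
    print(two(ray(a['d'],pa,a['st']),ray(b['d'],pb,b['st'])))
plan([637,79,170],-0.17)
E
```

```text
(array([640.29451637,  78.30994856, 179.1095557 ]), np.float64(0.17938325561980614))
(array([651.08547631,  76.43670758, 180.79929456]), np.float64(0.40283122905636526))
(array([628.79932282,  80.30900391, 176.9172954 ]), np.float64(0.05697615174538525))
t 19.0 d mm [-0.8  0.1 24.7] twist 0.1 rows>= 0.6 gap 40.1 eef [637.8  79.  194.7] ori [ 3.138e+00 -2.000e-03 -1.690e-01] F [-0.38 -0.34 -0.58]
```

Emit:
{"api": "step_arm", "payload": {"series": [[0.04,0.002,0,0.006,0],[0.04,0.002,0,0.012,0],[0.04,0.002,0,0.018,0],[0.04,0.002,0,0.02,0],[0.034,0.002,0,0.02,0]]}}

```text
t: 19.42
eef_pos: [639.2, 78.5, 173.6]
orientation: [3.138, -0.001, -0.169]
contact_force: [-0.7, 0.5, -0.1]
finger_gap: 36.5
```

```bash
python3 - <<'E'
from h import *
st=read_state();d=get_image("wrist")
np.save('w23.npy',{'d':d,'st':st},allow_pickle=True)
E,R=pose(2)
crop(d,235,150,395,290,5,"w23c.png")
E
```

```text
t 19.52 P [[639.46, 78.53, 174.11], [639.77, 78.57, 174.49]] ori [ 3.1384e+00 -2.1000e-03 -1.6870e-01] F [-0.32 -0.34  0.52] gap 34.5
```

View pics/w23c.png

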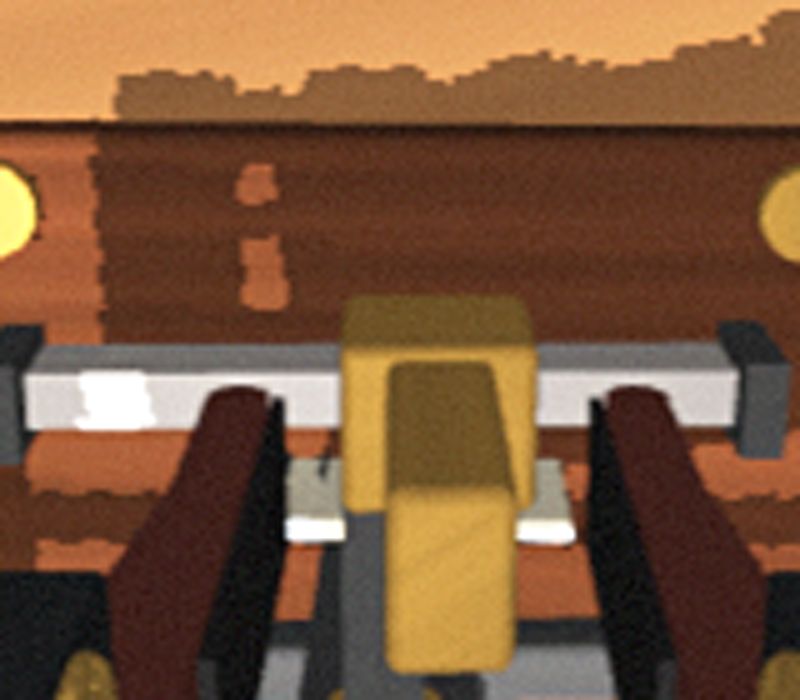

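Emit:
{"api": "step_arm", "payload": {"series": [[0.028,0,0,0,0],[0.022,0,0,0,0],[0.02,0,0,0,0],[0.02,0,0,0,0]]}}

```text
t: 19.85
eef_pos: [639.9, 78.6, 174.7]
orientation: [3.138, -0.002, -0.169]
contact_force: [0.4, 0.3, -0.7]
finger_gap: 20.1
```

```bash
python3 - <<'E'
from h import *
st=read_state();d=get_image("wrist")
E,R=pose(2)
crop(d,235,150,395,290,5,"w24c.png")
E
```

```text
t 19.95 P [[639.81, 78.6, 174.65], [639.77, 78.59, 174.61]] ori [ 3.1384e+00 -2.3000e-03 -1.6870e-01] F [0.19 0.62 0.29] gap 20.2
```

View pics/w24c.png

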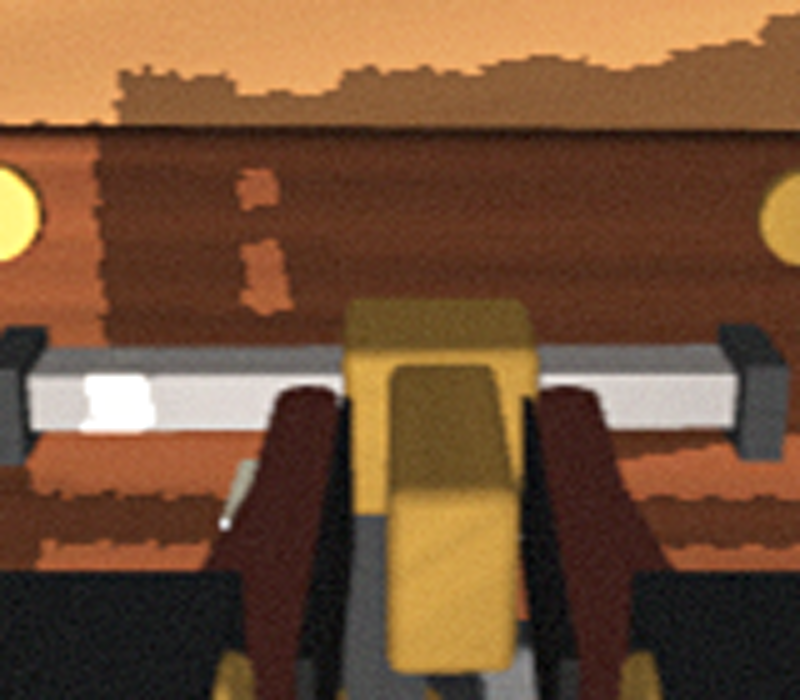

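Emit:
{"api": "step_arm", "payload": {"series": [[0.02,0,-0.002,0,0],[0.02,0,-0.0045,0,0],[0.02,0,-0.007,0,0],[0.02,0,-0.0095,0,0],[0.02,0,-0.011,0,0]]}}

```text
t: 20.37
eef_pos: [641.8, 89.7, 174.7]
orientation: [3.138, -0.003, -0.169]
contact_force: [-0.8, -1.3, 0.8]
finger_gap: 19.4
```

Emit:
{"api": "step_arm", "payload": {"series": [[0.02,0,0,0,0],[0.028,0,0.002,0,0],[0.036,0,0.002,0,0],[0.036,0,0.002,0,0]]}}

```text
t: 20.7
eef_pos: [641.4, 87.8, 174.5]
orientation: [3.139, -0.002, -0.169]
contact_force: [0.2, 0.6, -0.1]
finger_gap: 34.8
```

```bash
python3 - <<'E'
from h import *
st=read_state();d=get_image("wrist")
E,R=pose(2)
crop(d,235,150,395,290,5,"w25c.png")
E
```

```text
t 20.8 P [[641.39, 87.8, 174.58], [641.42, 87.79, 174.63]] ori [ 3.1385e+00 -2.5000e-03 -1.6870e-01] F [ 0.63 -0.37  0.34] gap 35.8
```

View pics/w25c.png

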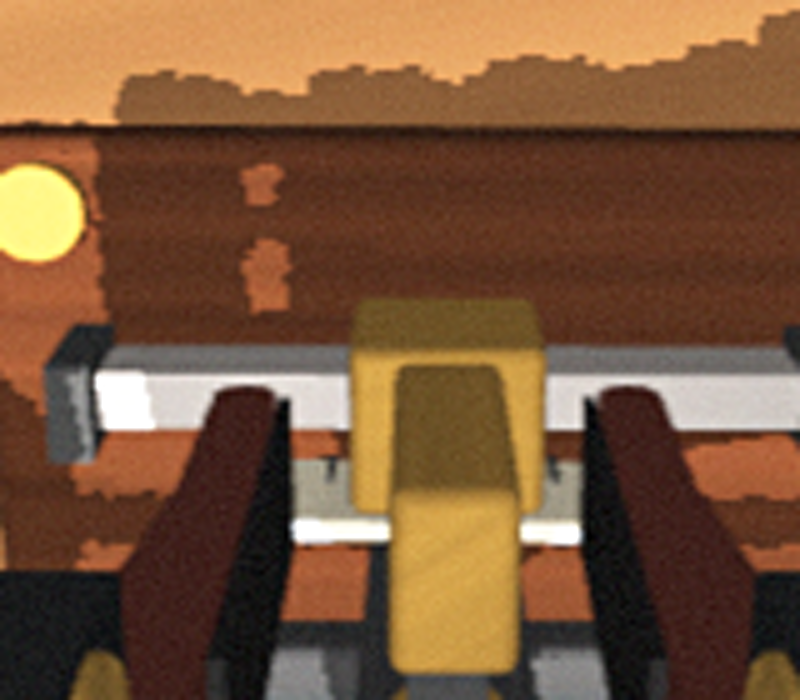

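Emit:
{"api": "step_arm", "payload": {"series": [[0.05,0,0,-0.01,0],[0.07,0,0,-0.025,0],[0.0878,0,0,-0.035,0],[0.0878,0,0.02,-0.04,0],[0.0878,0,0.045,-0.04,0]]}}

```text
t: 21.22
eef_pos: [635.3, 44.6, 217.4]
orientation: [3.14, -0.007, -0.166]
contact_force: [0.0, -0.5, -0.4]
finger_gap: 65.8
```

Emit:
{"api": "step_arm", "payload": {"series": [[0.0878,0,0.004,0,0],[0.0878,0,0.004,0,0],[0.0878,0,0.004,0,0],[0.0878,0,0.004,0,0]]}}

```text
t: 21.55
eef_pos: [634.8, 41.4, 217.5]
orientation: [3.14, -0.007, -0.166]
contact_force: [-0.5, -0.6, -0.2]
finger_gap: 87.2
```

```bash
python3 - <<'E'
from h import *
st=read_state();d=get_image("wrist")
np.save('w26.npy',{'d':d,'st':st},allow_pickle=True)
E,R=pose(2)
cv2.imwrite("pics/w26.png",d['pixels'][:,:,::-1])
crop(d,180,170,340,290,5,"w26c.png")
E
```

```text
t 21.65 P [[634.7, 41.58, 217.37], [634.63, 41.54, 217.24]] ori [ 3.14   -0.0064 -0.1654] F [-0.43 -0.29 -0.02] gap 87.4
```

View pics/w26.png

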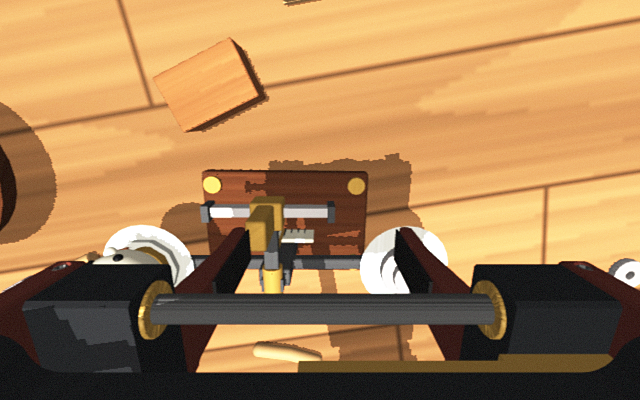

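View pics/w26c.png

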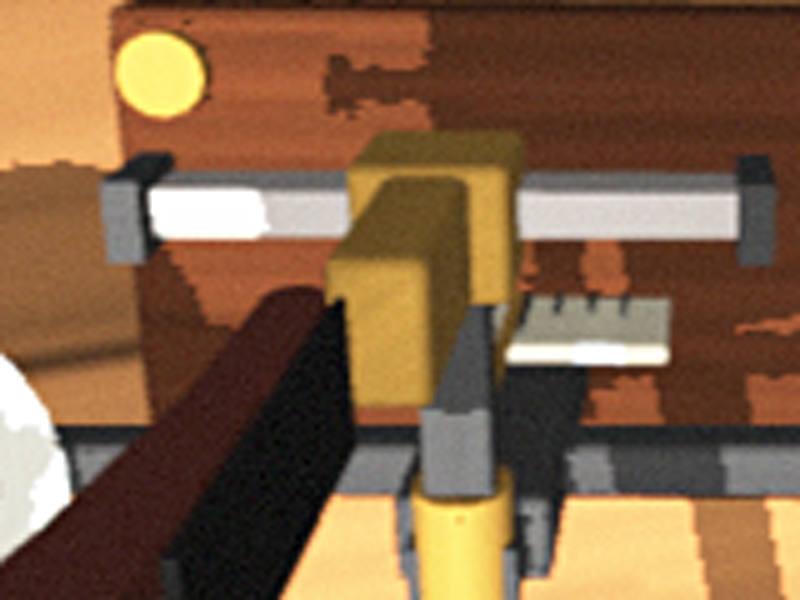

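Emit:
{"api": "step_arm", "payload": {"series": [[0.0878,0,0.015,0.005,0],[0.0878,0,0.03,0.012,0],[0.0878,0,0.038,0.018,0],[0.0878,0,0.04,0.02,0],[0.0878,0,0.04,0.02,0]]}}

```text
t: 22.07
eef_pos: [627.2, 0.8, 196.0]
orientation: [3.14, -0.004, -0.167]
contact_force: [-0.6, 0.7, 0.0]
finger_gap: 87.7
```

```bash
python3 - <<'E'
from h import *
st=read_state();d=get_image("wrist")
np.save('w27.npy',{'d':d,'st':st},allow_pickle=True)
E,R=pose(2)
cv2.imwrite("pics/w27.png",d['pixels'][:,:,::-1])
crop(d,140,170,300,290,5,"w27c.png")
E
```

```text
t 22.17 P [[627.66, 1.4, 196.54], [628.06, 1.79, 197.02]] ori [ 3.1403 -0.0059 -0.1663] F [0.16 0.6  0.41] gap 87.7
```

View pics/w27c.png

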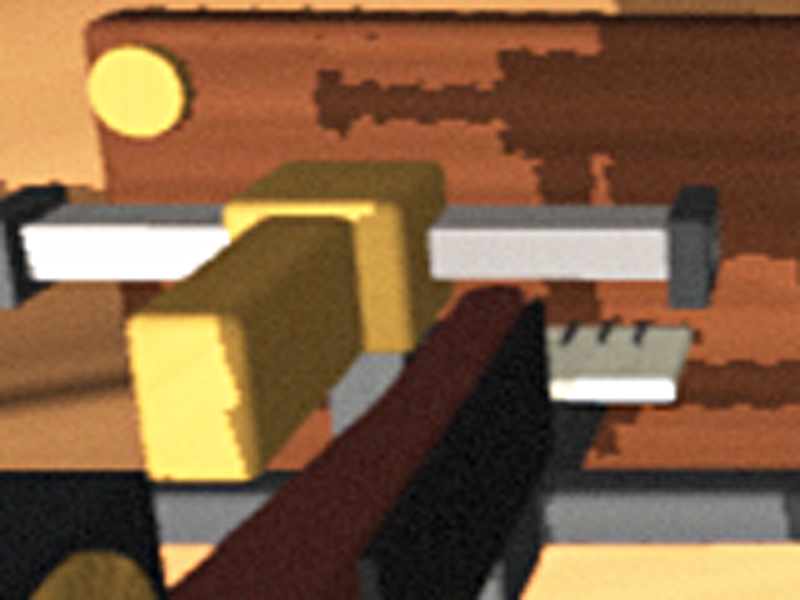

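Emit:
{"api": "step_arm", "payload": {"series": [[0.0878,0,-0.01,0,0],[0.0878,0,-0.019,0,0],[0.0878,0,-0.02,0,0],[0.0878,0,-0.02,0,0]]}}

```text
t: 22.5
eef_pos: [631.6, 22.9, 197.2]
orientation: [3.141, -0.006, -0.164]
contact_force: [0.3, -0.5, 0.2]
finger_gap: 87.9
```

```bash
python3 - <<'E'
from h import *
st=read_state();d=get_image("wrist")
np.save('w28.npy',{'d':d,'st':st},allow_pickle=True)
E,R=pose(2)
crop(d,190,190,320,280,6,"w28c.png")
E
```

```text
t 22.6 P [[631.53, 22.45, 197.14], [631.49, 22.1, 197.13]] ori [ 3.1402 -0.0062 -0.1651] F [-0.74  0.5   0.01] gap 88.2
```

View pics/w28c.png

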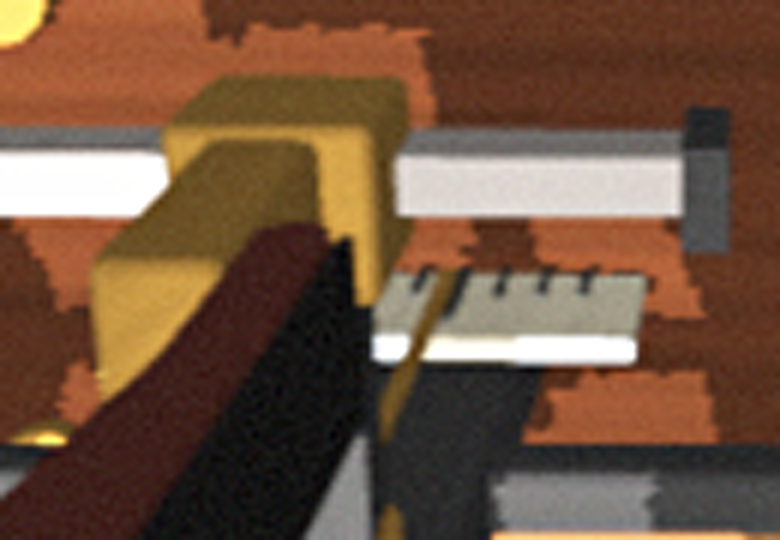

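Emit:
{"api": "step_arm", "payload": {"series": [[0.0878,0,0,-0.025,0],[0.0878,0,-0.03,-0.03,0],[0.0878,0,-0.068,-0.03,0],[0.0878,0,-0.1,-0.03,0],[0.0878,0,-0.13,-0.025,0]]}}

```text
t: 23.02
eef_pos: [653.7, 151.9, 223.4]
orientation: [3.141, -0.009, -0.166]
contact_force: [-0.5, -0.5, 0.0]
finger_gap: 87.7
```

```bash
python3 - <<'E'
from h import *
O=np.array([570.7,99.9]);y=np.array([.169,.985]);x=np.array([.985,-.169])
p=O+72.5*x+66.3*y
plan([*p,197.1],-0.165)
E
```

```text
t 23.02 d mm [-0.7 -1.  26.2] twist -0.0 rows>= 0.6 gap 87.7 eef [653.7 151.9 223.4] ori [ 3.141 -0.009 -0.166] F [-0.51 -0.51  0.05]
```

Emit:
{"api": "step_arm", "payload": {"series": [[0.0878,0,-0.001,0.01,0],[0.0878,0,-0.001,0.02,0],[0.0878,0,-0.001,0.025,0],[0.0878,0,-0.001,0.025,0]]}}

```text
t: 23.35
eef_pos: [652.5, 151.4, 196.2]
orientation: [3.139, -0.005, -0.166]
contact_force: [0.2, -0.1, -0.2]
finger_gap: 87.4
```

```bash
python3 - <<'E'
from h import *
st=read_state();d=get_image("wrist")
np.save('w29.npy',{'d':d,'st':st},allow_pickle=True)
E,R=pose(2)
crop(d,320,190,450,280,6,"w29c.png")
E
```

```text
t 23.45 P [[653.09, 151.3, 197.13], [653.68, 151.37, 197.88]] ori [ 3.1404 -0.0075 -0.167 ] F [-0.16 -0.16 -0.07] gap 88.0
```

View pics/w29c.png

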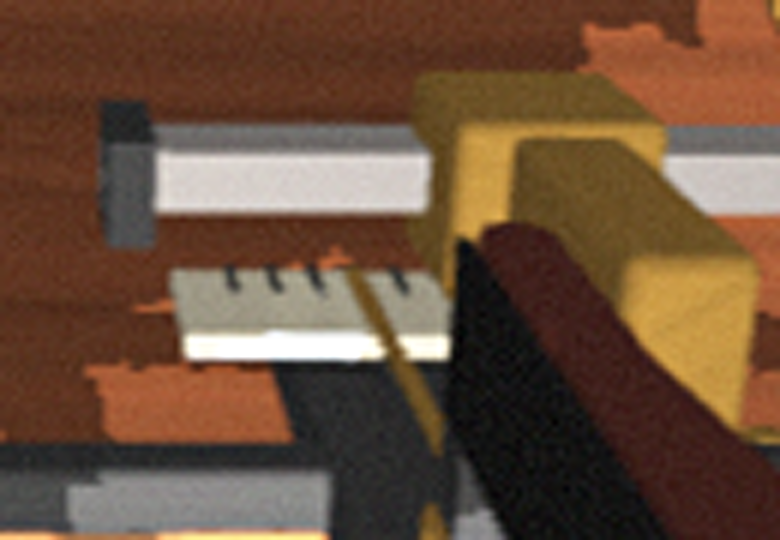

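```bash
python3 - <<'E'
from h import *
a=np.load('w28.npy',allow_pickle=True).item();b=np.load('w29.npy',allow_pickle=True).item()
def T(pa,pb):
    r=two(ray(a['d'],(190+pa[0]/6-.42,190+pa[1]/6-.42),a['st']),ray(b['d'],(320+pb[0]/6-.42,190+pb[1]/6-.42),b['st']))
    v=r[0]-[570.7,99.9,0];print(np.round(r[0],1),round(r[1],2),'bal x,y',np.round([v[:2]@[.985,-.169],v[:2]@[.169,.985]],1))
T((446,275),(355,272))
T((462,272),(355,272))
T((420,272),(313,272))
T((500,272),(397,272))
T((644,278),(448,278))  # plate right? top edges
E
```

```text
[589.2  98.1  30.2] 0.2 bal x,y [18.5  1.4]
[586.2  97.   22.9] 0.38 bal x,y [15.7 -0.2]
[587.5 105.   22.9] 0.36 bal x,y [15.7  7.9]
[585.7  89.4  24.7] 0.39 bal x,y [16.5 -7.9]
[560.1  70.2 -24.7] 0.51 bal x,y [ -5.5 -31.1]
```

```bash
python3 - <<'E'
from h import *
a=np.load('w28.npy',allow_pickle=True).item();b=np.load('w29.npy',allow_pickle=True).item()
crop(a['d'],250,228,300,255,16,"w28z.png");crop(b['d'],345,228,395,255,16,"w29z.png")
E
```

```text
(no output)
```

View pics/w28z.png

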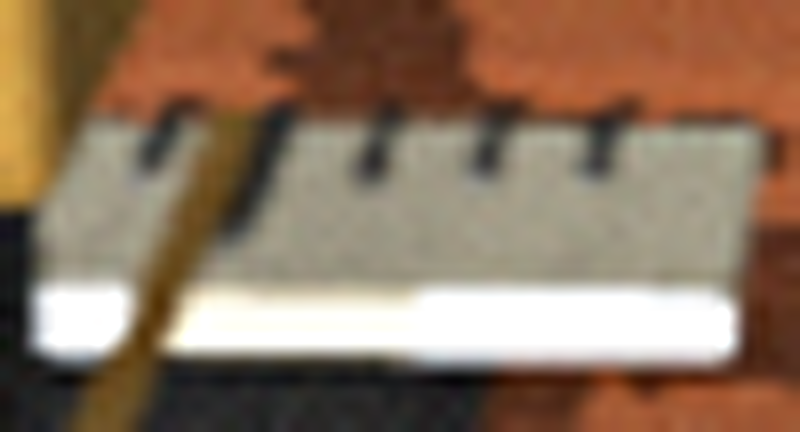

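View pics/w29z.png

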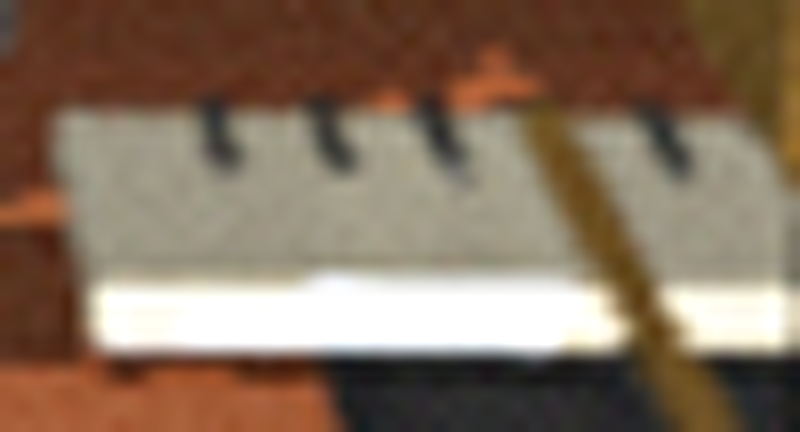

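```bash
python3 - <<'E'
from h import *
plan([640.5,87.2,205],-0.168)
E
```

```text
t 23.45 d mm [-2.3 65.5 -7.1] twist 0.1 rows>= 1.6 gap 88.0 eef [653.7 151.4 197.9] ori [ 3.14  -0.008 -0.167] F [ 0.27  0.44 -0.49]
```

Emit:
{"api": "step_arm", "payload": {"series": [[0.0878,0,0,-0.015,0],[0.07,-0.001,0.02,-0.018,0],[0.06,-0.002,0.045,-0.018,0],[0.05,-0.002,0.0655,-0.018,0],[0.04,-0.002,0.0655,-0.018,0]]}}

```text
t: 23.87
eef_pos: [640.4, 82.8, 216.8]
orientation: [3.139, -0.008, -0.171]
contact_force: [0.8, -0.2, 0.6]
finger_gap: 64.5
```

Emit:
{"api": "step_arm", "payload": {"series": [[0.034,0,0,0,0],[0.034,0,0,0,0],[0.034,0,0,0,0]]}}

```text
t: 24.12
eef_pos: [640.7, 82.9, 217.1]
orientation: [3.139, -0.009, -0.171]
contact_force: [0.2, 0.4, -0.0]
finger_gap: 44.7
```

```bash
python3 - <<'E'
from h import *
d=get_image("wrist")
plan([640.5,87.2,174.5],-0.168)
crop(d,235,150,395,290,5,"w30c.png")
E
```

```text
t 24.17 d mm [-1.2 -4.  42.5] twist -0.1 rows>= 1.0 gap 40.7 eef [640.6  83.3 217. ] ori [ 3.139 -0.009 -0.17 ] F [-0.05  0.54 -0.46]
```

View pics/w30c.png

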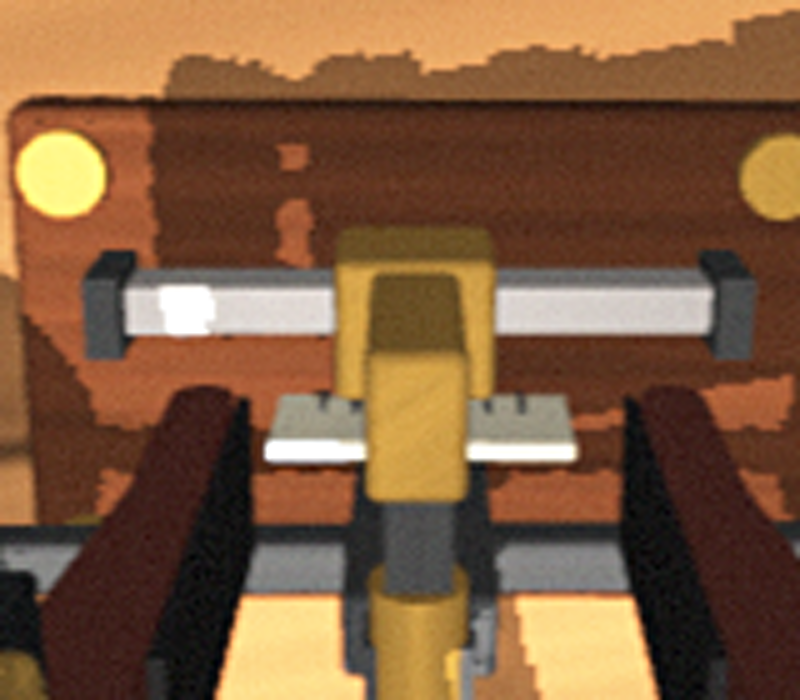

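Emit:
{"api": "step_arm", "payload": {"series": [[0.034,-0.0012,-0.003,0.012,0],[0.034,-0.0012,-0.004,0.024,0],[0.034,-0.0012,-0.004,0.036,0],[0.034,-0.0012,-0.004,0.0425,0],[0.028,-0.0012,-0.004,0.0425,0]]}}

```text
t: 24.58
eef_pos: [638.6, 87.4, 171.3]
orientation: [3.138, -0.004, -0.17]
contact_force: [-0.1, -0.2, 0.1]
finger_gap: 30.3
```

Emit:
{"api": "step_arm", "payload": {"series": [[0.022,0,0,0,0],[0.02,0,0,0,0],[0.02,0,0,0,0]]}}

```text
t: 24.83
eef_pos: [638.8, 87.5, 171.5]
orientation: [3.138, -0.004, -0.17]
contact_force: [-0.5, -0.2, 0.1]
finger_gap: 20.1
```

```bash
python3 - <<'E'
from h import *
E,R=pose(1)
O=np.array([570.7,99.9,0]);v=E-O
print('bx,by',v[:2]@[.985,-.169],v[:2]@[.169,.985])
d=get_image("wrist")
crop(d,235,150,395,290,4,"w31c.png")
E
```

```text
t 24.83 P [[638.79, 87.45, 171.55]] ori [ 3.138  -0.0041 -0.1699] F [-0.52 -0.18  0.07] gap 20.1
bx,by 69.16792958786954 -0.7568364430863613
```

View pics/w31c.png

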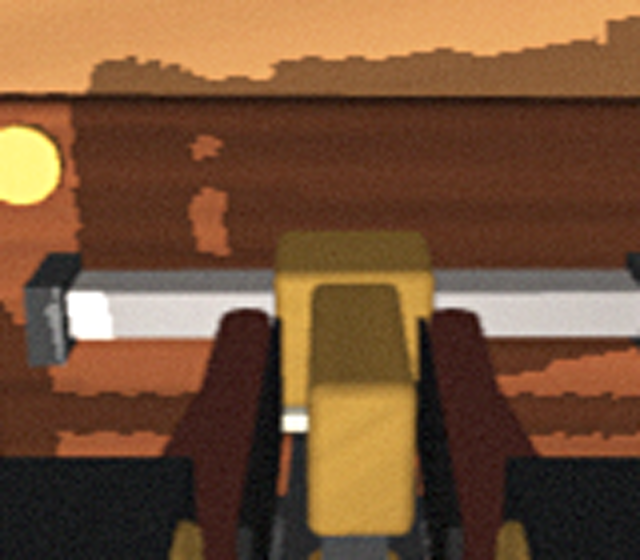

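Emit:
{"api": "step_arm", "payload": {"series": [[0.02,0,-0.002,0,0],[0.02,0,-0.005,0,0],[0.02,0,-0.0085,0,0],[0.02,0,-0.012,0,0],[0.02,0,-0.015,0,0]]}}

```text
t: 25.3
eef_pos: [641.9, 102.6, 172.1]
orientation: [3.138, -0.006, -0.17]
contact_force: [0.4, -1.2, 1.1]
finger_gap: 20.1
```

Emit:
{"api": "step_arm", "payload": {"series": [[0.02,0,0,0,0],[0.028,0,0.002,0,0],[0.04,0,0.002,-0.004,0],[0.05,0,0.002,-0.02,0],[0.07,0,0.002,-0.04,0]]}}

```text
t: 25.72
eef_pos: [640.0, 100.7, 211.0]
orientation: [3.138, -0.002, -0.17]
contact_force: [0.2, -0.9, 0.5]
finger_gap: 43.1
```

```bash
python3 - <<'E'
from h import *
st=read_state();d=get_image("wrist")
E,R=pose(1)
crop(d,235,150,395,290,5,"w32c.png")
O=np.array([570.7,99.9]);y=np.array([.169,.985]);x=np.array([.985,-.169])
p=O+72.5*x-66.3*y
plan([*p,215],-0.165)
E
```

```text
t 25.77 P [[642.93, 100.92, 216.43]] ori [ 3.1393 -0.0096 -0.1699] F [ 0.77 -0.58  2.26] gap 47.1
t 25.77 d mm [ 1.4 79.5  1.6] twist -0.3 rows>= 1.9 gap 47.1 eef [642.9 100.9 216.4] ori [ 3.139 -0.01  -0.17 ] F [ 0.77 -0.58  2.26]
```

View pics/w32c.png

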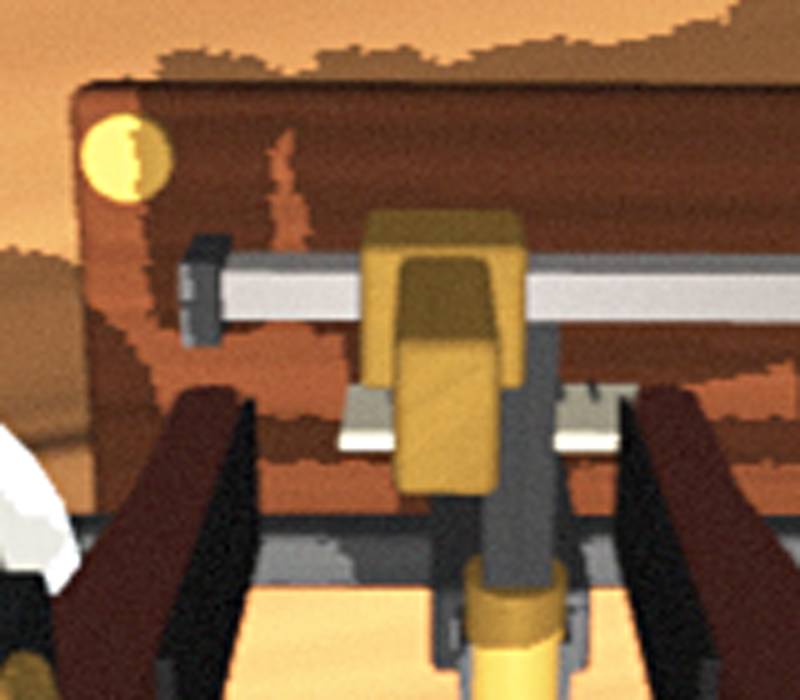

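Emit:
{"api": "step_arm", "payload": {"series": [[0.0878,0,0.025,0,0],[0.0878,0.001,0.055,0.002,0],[0.0878,0.001,0.075,0.008,0],[0.0878,0.001,0.0795,0.016,0],[0.0878,0.001,0.0795,0.018,0]]}}

```text
t: 26.18
eef_pos: [629.8, 21.1, 197.4]
orientation: [3.139, -0.008, -0.172]
contact_force: [-0.5, 0.1, -0.3]
finger_gap: 80.2
```

Emit:
{"api": "step_arm", "payload": {"series": [[0.0878,0,0,0,0],[0.0878,0,0,0,0],[0.0878,0,0,0,0]]}}

```text
t: 26.43
eef_pos: [630.0, 22.2, 197.4]
orientation: [3.14, -0.008, -0.171]
contact_force: [-0.4, -0.3, 0.9]
finger_gap: 87.6
```

```bash
python3 - <<'E'
from h import *
st=read_state();d=get_image("wrist")
np.save('w33.npy',{'d':d,'st':st},allow_pickle=True)
E,R=pose(2)
crop(d,250,228,300,255,16,"w33z.png")
O=np.array([570.7,99.9,0]);v=E-O
print('bx,by',v[:2]@[.985,-.169],v[:2]@[.169,.985])
E
```

```text
t 26.53 P [[630.07, 22.12, 197.56], [630.07, 22.05, 197.64]] ori [ 3.1396 -0.0083 -0.1712] F [ 0.46 -0.01 -0.4 ] gap 87.7
bx,by 71.62969610778504 -66.61458821937568
```

View pics/w33z.png

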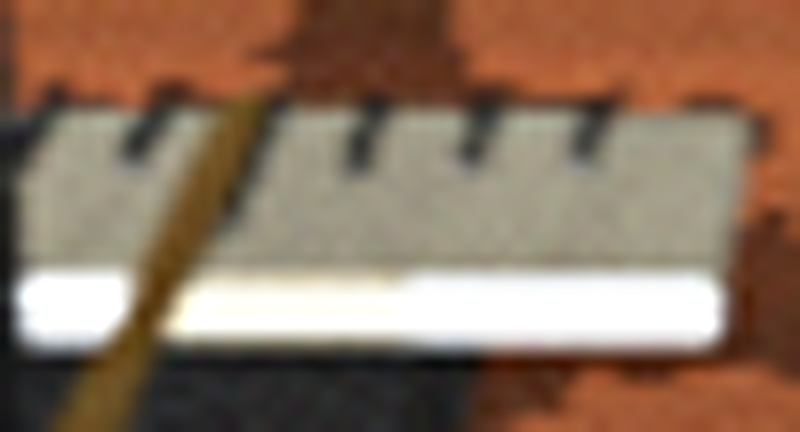

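Emit:
{"api": "step_arm", "payload": {"series": [[0.0878,0,0,-0.022,0],[0.0878,0,-0.03,-0.026,0],[0.0878,0,-0.068,-0.026,0],[0.0878,0,-0.1,-0.022,0],[0.0878,0,-0.131,-0.01,0]]}}

```text
t: 26.95
eef_pos: [654.1, 153.6, 209.8]
orientation: [3.141, -0.013, -0.171]
contact_force: [0.7, -0.9, 0.5]
finger_gap: 88.1
```

```bash
python3 - <<'E'
from h import *
O=np.array([570.7,99.9]);y=np.array([.169,.985]);x=np.array([.985,-.169])
p=O+72*x+66.3*y
plan([*p,197.4],-0.168)
E
```

```text
t 26.95 d mm [-1.3  0.8 12.4] twist -0.2 rows>= 0.3 gap 88.1 eef [654.1 153.6 209.8] ori [ 3.141 -0.013 -0.171] F [ 0.74 -0.86  0.47]
```

Emit:
{"api": "step_arm", "payload": {"series": [[0.0878,-0.001,0.001,0.006,0],[0.0878,-0.001,0.001,0.012,0],[0.0878,-0.001,0.001,0.012,0],[0.0878,-0.001,0.001,0.012,0]]}}

```text
t: 27.28
eef_pos: [652.7, 152.0, 197.5]
orientation: [3.141, -0.012, -0.171]
contact_force: [-0.7, 0.4, 0.8]
finger_gap: 87.5
```

```bash
python3 - <<'E'
from h import *
st=read_state();d=get_image("wrist")
np.save('w34.npy',{'d':d,'st':st},allow_pickle=True)
E,R=pose(2)
crop(d,345,228,395,255,16,"w34z.png")
O=np.array([570.7,99.9,0]);v=E-O
print('bx,by',v[:2]@[.985,-.169],v[:2]@[.169,.985])
E
```

```text
t 27.38 P [[652.96, 151.66, 197.9], [653.13, 151.58, 198.1]] ori [ 3.1411 -0.0132 -0.1721] F [-0.1   0.61  0.23] gap 87.7
bx,by 72.37327900576821 64.86267152193238
```

View pics/w34z.png

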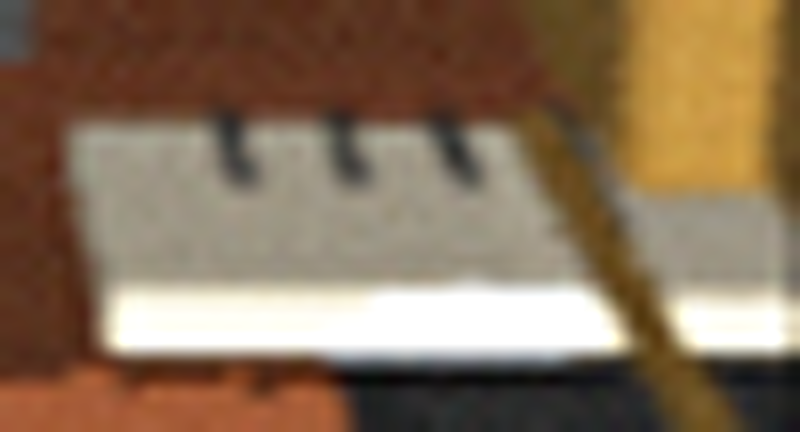

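```bash
cat > ptr.py <<'E'
from h import *
def prof(d,x0,x1,rows,name):
    im=d['pixels'].astype(float)
    for r in rows:
        L=im[r,x0:x1].mean(1);S=im[r,x0:x1,0]-im[r,x0:x1,2]
        print(name,r,'x0',x0,'\n  L',L.astype(int).tolist(),'\n  S',S.astype(int).tolist())
if __name__=='__main__':
    for n,x0,x1,rows in (('w28',250,298,(236,237)),('w33',250,298,(235,236)),('w29',346,395,(236,237)),('w34',346,395,(237,238))):
        prof(np.load(n+'.npy',allow_pickle=True).item()['d'],x0,x1,rows,n)
E
python3 ptr.py
```

```text
w28 236 x0 250 
  L [154, 143, 112, 86, 78, 133, 156, 156, 137, 81, 60, 114, 121, 90, 76, 66, 43, 53, 119, 150, 150, 150, 134, 81, 94, 138, 149, 154, 153, 131, 80, 88, 141, 156, 158, 155, 116, 56, 86, 143, 153, 160, 150, 157, 151, 161, 157, 112] 
  S [141, 130, 111, 84, 51, 28, 21, 24, 20, 7, 1, 19, 41, 67, 74, 54, 17, 3, 17, 21, 23, 27, 22, 8, 14, 22, 26, 25, 24, 18, 7, 13, 22, 24, 22, 22, 17, 0, 7, 20, 24, 22, 18, 20, 21, 21, 16, 33]
w28 237 x0 250 
  L [150, 139, 113, 90, 106, 140, 160, 154, 115, 57, 91, 130, 104, 85, 76, 57, 39, 74, 131, 153, 151, 149, 106, 54, 111, 156, 149, 153, 142, 111, 55, 109, 156, 158, 152, 153, 118, 66, 112, 157, 154, 157, 154, 153, 152, 158, 154, 113] 
  S [142, 133, 112, 82, 40, 30, 23, 28, 16, 1, 9, 30, 52, 70, 75, 42, 5, 8, 23, 20, 23, 25, 20, 4, 15, 25, 26, 23, 24, 16, 3, 17, 22, 26, 23, 23, 15, 4, 17, 27, 22, 23, 23, 24, 24, 25, 23, 31]
w33 235 x0 250 
  L [66, 73, 56, 98, 144, 151, 162, 150, 110, 56, 89, 146, 134, 105, 81, 66, 55, 99, 140, 151, 154, 148, 95, 65, 116, 148, 152, 151, 140, 78, 63, 117, 156, 157, 157, 139, 86, 59, 108, 135, 136, 135, 1
[... 1774 characters left out ...]
43, 144, 141, 142, 144, 120, 81, 70] 
  S [63, 64, 61, 34, 20, 22, 23, 24, 22, 25, 25, 24, 21, 4, 20, 21, 24, 26, 23, 17, 5, 17, 23, 25, 24, 26, 16, 2, 15, 23, 24, 35, 64, 75, 56, 20, 35, 80, 113, 128, 131, 133, 133, 134, 137, 136, 113, 76, 64]
w34 238 x0 346 
  L [61, 54, 53, 113, 147, 148, 149, 145, 150, 142, 152, 146, 126, 76, 78, 130, 145, 150, 150, 128, 72, 77, 130, 148, 145, 147, 125, 72, 80, 136, 154, 136, 96, 70, 70, 69, 87, 104, 113, 133, 141, 143, 139, 141, 140, 144, 115, 80, 59] 
  S [65, 68, 60, 30, 20, 24, 24, 26, 23, 25, 23, 27, 21, 8, 5, 21, 25, 25, 25, 21, 9, 8, 17, 26, 23, 29, 18, 11, 5, 23, 23, 35, 54, 67, 76, 56, 41, 65, 109, 130, 136, 136, 136, 133, 140, 132, 120, 76, 59]
```

```bash
cat > ptr2.py <<'E'
from h import *
import sys
def measure(d,x0,x1,rows):
    im=d['pixels'].astype(float);res=[]
    for r in rows:
        L=im[r,x0:x1].mean(1);S=im[r,x0:x1,0]-im[r,x0:x1,2]
        w=np.clip(S-26,0,None);print(r,L.astype(int).tolist(),'\n   ',S.astype(int).tolist())
if __name__=='__main__':
    n=sys.argv[1];x0,x1=int(sys.argv[2]),int(sys.argv[3])
    st=read_state();d=get_image("wrist");np.save(n+'.npy',{'d':d,'st':st},allow_pickle=True)
    rows=[int(v) for v in sys.argv[4:]]
    print(st['t'],st['eef_pos']);measure(d,x0,x1,rows)
E
python3 - <<'E'
from h import *
for i in range(4): get_image("scene")
E
python3 ptr2.py w35 346 395 237 238
python3 - <<'E'
from h import *
d=np.load('w35.npy',allow_pickle=True).item()['d']
crop(d,345,228,395,255,16,"w35z.png")
cv2.imwrite("pics/w35.png",d['pixels'][:,:,::-1])
E
```

```text
27.5833 [653.28341158 151.93313901 198.17923495]
237 [64, 55, 62, 97, 142, 149, 150, 154, 150, 146, 151, 150, 119, 63, 102, 149, 150, 156, 151, 111, 60, 102, 150, 156, 150, 151, 106, 48, 101, 154, 158, 139, 98, 70, 74, 76, 73, 91, 119, 135, 142, 141, 141, 140, 145, 143, 112, 73, 68] 
    [66, 65, 59, 44, 27, 23, 26, 25, 21, 23, 24, 27, 16, 6, 18, 23, 21, 25, 24, 17, 6, 15, 21, 23, 23, 23, 15, 4, 13, 25, 26, 28, 52, 68, 73, 52, 49, 89, 118, 128, 134, 131, 132, 136, 134, 136, 108, 66, 63]
238 [59, 63, 57, 96, 134, 149, 148, 149, 147, 146, 148, 151, 128, 70, 73, 127, 145, 151, 153, 123, 67, 72, 127, 146, 152, 154, 125, 67, 71, 131, 157, 157, 118, 76, 70, 96, 105, 107, 124, 136, 143, 139, 142, 144, 142, 134, 97, 66, 62] 
    [62, 65, 62, 38, 28, 22, 25, 23, 28, 28, 25, 25, 22, 11, 9, 23, 26, 26, 23, 18, 9, 8, 24, 25, 26, 24, 20, 6, 9, 22, 23, 23, 37, 62, 70, 57, 44, 80, 117, 134, 132, 133, 133, 136, 133, 129, 99, 67, 55]
```

View pics/w35z.png

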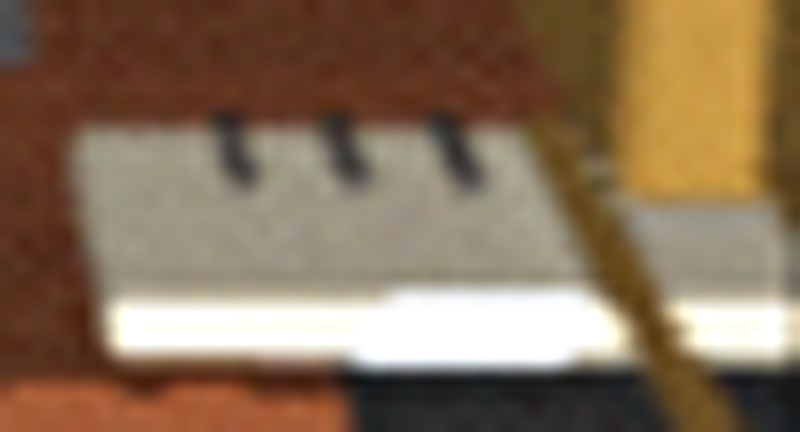

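View pics/w35.png

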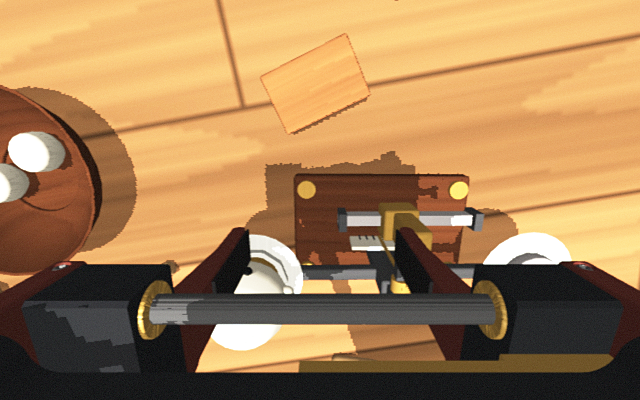

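```bash
cat > ptr3.py <<'E'
from h import *
def cents(L,lo=120):
    # tick centres: runs below lo
    D=np.clip(145-L,0,None);out=[];i=0
    while i<len(L):
        if L[i]<lo:
            j=i
            while j<len(L) and L[j]<lo:j+=1
            a=max(i-1,0);b=min(j+1,len(L));x=np.arange(a,b);out.append((round((x*D[a:b]).sum()/D[a:b].sum(),2),j-i));i=j
        else:i+=1
    return out
def left(d,r,x0=350,xe=385):
    im=d['pixels'].astype(float)[r];L=im[:,:].mean(1);S=im[:,0]-im[:,2]
    t=[c+x0 for c,n in cents(L[x0:377]) if n<=3]
    if len(t)<3: return None
    t=t[:3];sp=(t[2]-t[0])/2;mid=t[2]+sp
    x=np.arange(int(mid)-4,int(mid)+3);w=np.clip(S[x]-28,0,None)
    k=np.argmax(w);sl=slice(max(k-2,0),k+3)
    p=(x[sl]*w[sl]).sum()/w[sl].sum()
    return round((p-mid)/sp,3)
def right(d,r,x0=272,x1=294):
    im=d['pixels'].astype(float)[r];L=im.mean(1);S=im[:,0]-im[:,2]
    t=[c+x0 for c,n in cents(L[x0:x1]) if n<=3]
    if len(t)<3: return None
    t=t[:3];sp=(t[2]-t[0])/2;mid=t[0]-sp
    x=np.arange(int(mid)-5,int(mid)+3);w=np.clip(S[x]-28,0,None)
    k=np.argmax(w);sl=slice(max(k-2,0),k+3)
    p=(x[sl]*w[sl]).sum()/w[sl].sum()
    return round((p-mid)/sp,3)
E
python3 - <<'E'
from ptr3 import *
for n,f,rows in (('w28',right,(235,236,237)),('w33',right,(235,236)),('w29',left,(236,237)),('w34',left,(236,237,238)),('w35',left,(236,237,238))):
    d=np.load(n+'.npy',allow_pickle=True).item()['d'];print(n,[f(d,r) for r in rows])
for i in range(10):
    t=read_state()['t'];d=get_image('wrist');print(round(t,2),[left(d,r) for r in (237,238)])
    get_image('top')
E
```

```text
w28 [None, np.float64(-0.409), np.float64(-0.36)]
w33 [np.float64(-0.229), np.float64(-0.253)]
w29 [np.float64(-0.036), np.float64(-0.04)]
w34 [np.float64(-0.149), np.float64(-0.156), np.float64(-0.081)]
w35 [None, np.float64(-0.067), np.float64(-0.048)]
27.63 [np.float64(-0.059), np.float64(-0.041)]
27.73 [np.float64(0.026), np.float64(-0.02)]
27.83 [np.float64(0.057), np.float64(nan)]
27.93 [np.float64(0.084), np.float64(nan)]
28.03 [np.float64(0.099), np.float64(nan)]
28.13 [np.float64(nan), np.float64(nan)]
28.23 [np.float64(0.057), np.float64(nan)]
28.33 [np.float64(nan), np.float64(nan)]
28.43 [np.float64(0.058), np.float64(nan)]
28.53 [np.float64(nan), np.float64(nan)]ptr3.py:19: RuntimeWarning: invalid value encountered in scalar divide
  p=(x[sl]*w[sl]).sum()/w[sl].sum()
```

```bash
python3 ptr2.py w36 346 395 237 238
python3 - <<'E'
from h import *
q=np.load('w36.npy',allow_pickle=True).item();d=q['d']
crop(d,345,228,395,255,16,"w36z.png")
E
```

```text
28.6333 [653.12089463 152.7633127  197.7880093 ]
237 [57, 56, 58, 76, 123, 151, 153, 150, 151, 151, 147, 150, 152, 106, 58, 118, 155, 151, 152, 150, 107, 73, 123, 151, 153, 151, 138, 92, 65, 126, 163, 159, 158, 123, 73, 76, 74, 73, 101, 125, 141, 140, 145, 147, 145, 145, 135, 99, 65] 
    [65, 65, 64, 53, 30, 22, 23, 24, 22, 28, 23, 23, 26, 14, 5, 16, 27, 24, 23, 24, 15, 7, 21, 21, 24, 23, 20, 13, 8, 21, 25, 21, 24, 33, 66, 70, 70, 71, 97, 119, 132, 138, 131, 136, 133, 133, 126, 93, 62]
238 [62, 61, 61, 69, 111, 146, 149, 149, 148, 144, 146, 148, 150, 123, 66, 107, 147, 147, 146, 152, 117, 70, 108, 146, 152, 148, 151, 123, 65, 109, 150, 153, 155, 131, 92, 71, 72, 77, 102, 127, 138, 140, 141, 140, 144, 141, 136, 105, 65] 
    [66, 61, 65, 54, 34, 25, 23, 25, 25, 24, 25, 28, 24, 20, 8, 17, 27, 28, 25, 27, 15, 9, 15, 25, 19, 25, 26, 18, 4, 16, 27, 25, 20, 31, 50, 67, 71, 68, 100, 122, 134, 137, 136, 137, 133, 140, 131, 100, 63]
```

View pics/w36z.png

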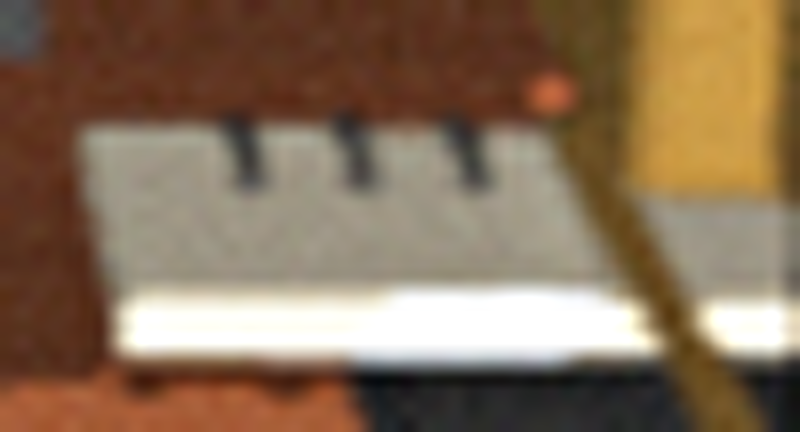

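Emit:
{"api": "step_arm", "payload": {"series": [[0.0878,0,0,-0.022,0],[0.0878,0,0.03,-0.026,0],[0.0878,0,0.068,-0.026,0],[0.0878,0,0.1,-0.022,0],[0.0878,0,0.131,-0.01,0]]}}

```text
t: 29.1
eef_pos: [631.6, 22.3, 209.7]
orientation: [3.142, -0.017, -0.17]
contact_force: [0.5, -0.5, -0.4]
finger_gap: 87.9
```

```bash
python3 - <<'E'
from h import *
O=np.array([570.7,99.9]);y=np.array([.169,.985]);x=np.array([.985,-.169])
p=O+72*x-66.3*y
plan([*p,197.4],-0.168)
E
```

```text
t 29.1 d mm [-1.4  0.1 12.3] twist -0.1 rows>= 0.3 gap 87.9 eef [631.6  22.3 209.7] ori [ 3.142 -0.017 -0.17 ] F [ 0.52 -0.53 -0.36]
```

Emit:
{"api": "step_arm", "payload": {"series": [[0.0878,-0.001,0,0.006,0],[0.0878,-0.001,0,0.012,0],[0.0878,-0.001,0,0.012,0]]}}

```text
t: 29.35
eef_pos: [630.1, 22.7, 196.4]
orientation: [-3.141, -0.015, -0.171]
contact_force: [-0.6, 0.3, 0.3]
finger_gap: 87.9
```

```bash
python3 - <<'E'
from ptr3 import *
for i in range(8):
    st=read_state();d=get_image('wrist');print(round(st['t'],2),[right(d,r) for r in (234,235,236,237)]); get_image('top')
np.save('w37.npy',{'d':d,'st':st},allow_pickle=True)
crop(d,250,228,300,255,16,"w37z.png")
E
```

```text
29.35 [None, None, None, np.float64(-0.293)]
29.45 [None, None, None, np.float64(-0.261)]
29.55 [None, None, None, None]
29.65 [None, None, None, None]
29.75 [None, None, None, np.float64(-0.343)]
29.85 [None, None, None, None]
29.95 [None, None, None, np.float64(-0.257)]
30.05 [None, None, None, np.float64(-0.249)]
```

View pics/w37z.png

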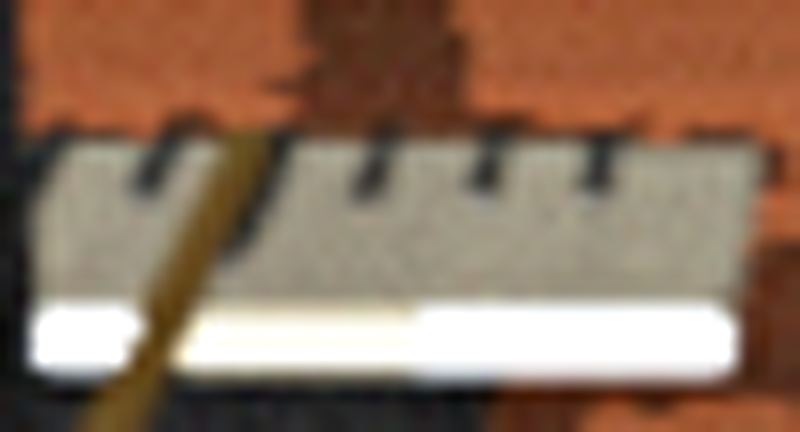

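```bash
python3 - <<'E'
from h import *
plan([641.5,99.5,210],-0.169)
E
```

```text
t 30.15 d mm [ -2.4 -77.8 -12.4] twist -0.1 rows>= 1.9 gap 87.6 eef [630.8  22.4 197.7] ori [ 3.142 -0.017 -0.17 ] F [-0.27 -0.04 -0.38]
```

Emit:
{"api": "step_arm", "payload": {"series": [[0.07,0,0,-0.016,0],[0.06,-0.001,-0.03,-0.02,0],[0.05,-0.002,-0.06,-0.02,0],[0.04,-0.0024,-0.0778,-0.018,0],[0.034,-0.0024,-0.0778,-0.016,0]]}}

```text
t: 30.57
eef_pos: [641.9, 102.8, 213.9]
orientation: [-3.14, -0.018, -0.168]
contact_force: [-0.2, -0.7, -0.8]
finger_gap: 58.0
```

Emit:
{"api": "step_arm", "payload": {"series": [[0.034,0,0,0,0],[0.034,0,0,0,0],[0.034,0,0,0,0]]}}

```text
t: 30.82
eef_pos: [641.8, 102.0, 213.8]
orientation: [-3.14, -0.018, -0.168]
contact_force: [0.4, -0.5, 0.4]
finger_gap: 37.8
```

```bash
python3 - <<'E'
from h import *
d=get_image("wrist")
plan([641.5,99.5,173],-0.169)
crop(d,235,150,395,290,4,"w38c.png")
E
```

```text
t 30.87 d mm [-0.7  2.4 40.9] twist 0.0 rows>= 1.0 gap 35.3 eef [641.8 101.8 213.9] ori [-3.14  -0.018 -0.169] F [-0.63 -0.5   0.24]
```

View pics/w38c.png

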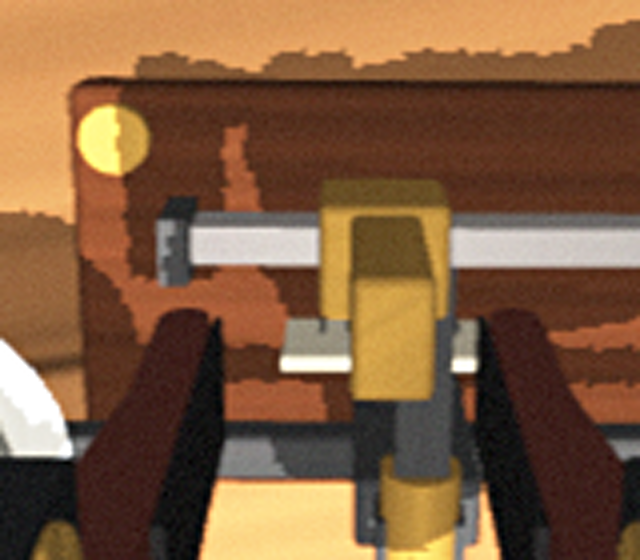

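```bash
python3 - <<'E'
from h import *
d=get_image("wrist");E,R=pose(1)
cv2.imwrite("pics/w39.png",cv2.resize(d['pixels'][150:290,235:395,::-1],None,fx=5,fy=5,interpolation=cv2.INTER_CUBIC))
for z in (172,178):
    t=tool_at(d,(332.8,234.1),E[2]-z);p=E+R@t;v=p-[570.7,99.9,0]
    print(t,p,'by',v[:2]@[.169,.985],'bx',v[:2]@[.985,-.169])
b=np.load('w22.npy',allow_pickle=True).item()
p=onz(b['d'],(324.6,245.2),175,b['st']);v=p-[570.7,99.9,0];print('w22 by',v[:2]@[.169,.985])
E
```

```text
t 30.92 P [[641.9, 101.78, 213.97]] ori [-3.1402 -0.018  -0.1689] F [ 0.13 -1.3   0.92] gap 34.5
[-1.18083218  5.79271194 41.97411202] [640.51951089  96.20027493 171.97742567] by 8.155268146351636 bx 69.39747176277113
[ 1.35055118  5.5563175  35.97411202] [642.94609276  96.01761774 178.0224336 ] by 8.385443148704063 bx 71.81852397163063
w22 by -9.485513536815686
```

View pics/w39.png

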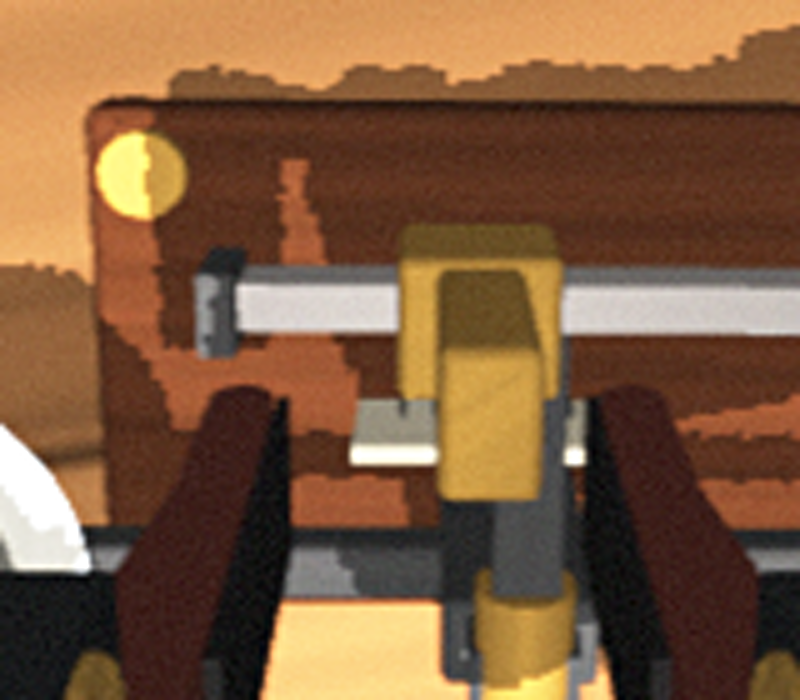

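Emit:
{"api": "step_arm", "payload": {"series": [[0.034,-0.001,0.004,0.008,0],[0.034,-0.0015,0.005,0.018,0],[0.034,-0.0015,0.005,0.03,0],[0.034,-0.0015,0.005,0.04,0],[0.028,-0.0015,0.005,0.041,0]]}}

```text
t: 31.33
eef_pos: [638.4, 96.7, 169.6]
orientation: [-3.141, -0.013, -0.169]
contact_force: [1.0, -0.3, 0.3]
finger_gap: 30.5
```

Emit:
{"api": "step_arm", "payload": {"series": [[0.022,0,0,0,0],[0.02,0,0,0,0],[0.02,0,0,0,0]]}}

```text
t: 31.58
eef_pos: [638.4, 96.8, 169.6]
orientation: [-3.141, -0.013, -0.169]
contact_force: [-0.1, 0.4, -1.1]
finger_gap: 20.3
```

```bash
python3 - <<'E'
from h import *
E,R=pose(1);v=E-[570.7,99.9,0]
print('by',v[:2]@[.169,.985],'bx',v[:2]@[.985,-.169])
d=get_image("wrist")
crop(d,235,150,395,290,4,"w40c.png")
E
```

```text
t 31.58 P [[638.44, 96.84, 169.56]] ori [-3.1412 -0.013  -0.1692] F [-0.09  0.36 -1.12] gap 20.3
by 8.436791863707017 bx 67.23610270704783
```

View pics/w40c.png

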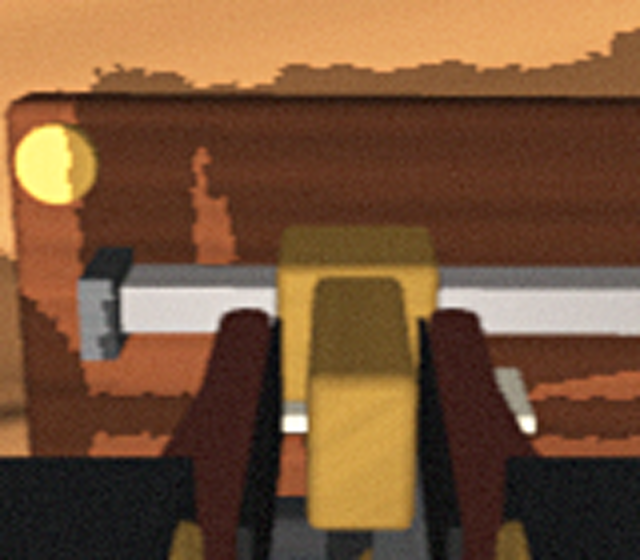

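Emit:
{"api": "step_arm", "payload": {"series": [[0.02,0,-0.002,0,0],[0.02,0,-0.004,0,0],[0.02,0,-0.006,0,0],[0.02,0,-0.008,0,0],[0.02,0,-0.009,0,0]]}}

```text
t: 32.05
eef_pos: [640.6, 106.0, 170.2]
orientation: [-3.141, -0.015, -0.169]
contact_force: [-0.7, -1.7, -0.7]
finger_gap: 20.2
```

```bash
python3 - <<'E'
from h import *
E,R=pose(1);v=E-[570.7,99.9,0]
print('by',v[:2]@[.169,.985],'bx',v[:2]@[.985,-.169])
E
```

```text
t 32.05 P [[640.58, 105.99, 170.18]] ori [-3.141  -0.0146 -0.1689] F [-0.73 -1.66 -0.67] gap 20.2
by 17.813520237196204 bx 67.80528910267482
```

Emit:
{"api": "step_arm", "payload": {"series": [[0.02,0,0.0025,0,0],[0.028,0,0.0025,0,0],[0.03,0,0.0025,-0.01,0],[0.03,0,0.0025,-0.03,0],[0.03,0,0.0025,-0.05,0]]}}

```text
t: 32.47
eef_pos: [638.7, 103.7, 220.6]
orientation: [-3.141, -0.012, -0.169]
contact_force: [0.9, -0.7, -0.2]
finger_gap: 29.9
```

```bash
python3 - <<'E'
from h import *
O=np.array([570.7,99.9]);y=np.array([.169,.985]);x=np.array([.985,-.169])
p=O+72*x-66.3*y
d=get_image("wrist")
crop(d,235,150,395,290,4,"w41c.png")
plan([*p,205],-0.168)
E
```

```text
t 32.52 d mm [ 2.4 82.1 20.6] twist -0.1 rows>= 2.0 gap 29.9 eef [641.5 103.8 225.7] ori [-3.139 -0.02  -0.169] F [0.67 0.56 1.91]
```

View pics/w41c.png

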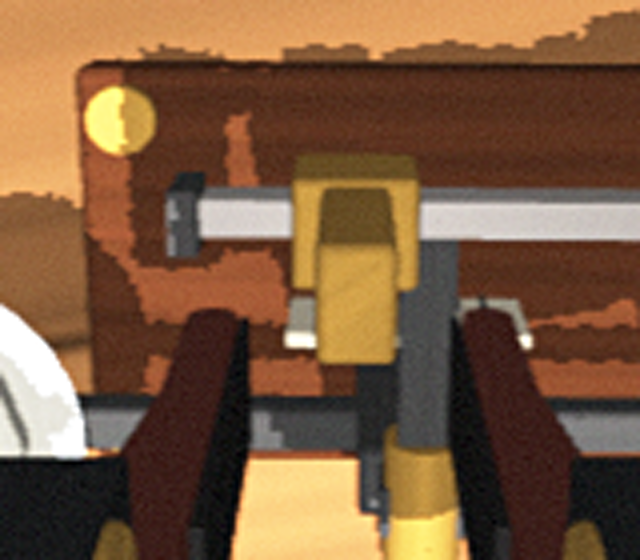

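Rider now ~15 mm to the head side. Go to the right-hand view (open the jaws only once clear of the tab).

Emit:
{"api": "step_arm", "payload": {"series": [[0.03,0,0.025,0,0],[0.04,0.001,0.06,0.0,0],[0.07,0.002,0.08,0.005,0],[0.0878,0.002,0.082,0.018,0],[0.0878,0.002,0.082,0.027,0]]}}

```text
t: 32.93
eef_pos: [630.1, 21.2, 198.7]
orientation: [-3.139, -0.021, -0.171]
contact_force: [-1.3, -0.5, -0.1]
finger_gap: 53.6
```

Emit:
{"api": "step_arm", "payload": {"series": [[0.0878,0,0,0,0],[0.0878,0,0,0,0],[0.0878,0,0,0,0]]}}

```text
t: 33.18
eef_pos: [630.4, 21.8, 199.1]
orientation: [-3.139, -0.021, -0.171]
contact_force: [0.2, 0.2, 0.1]
finger_gap: 73.0
```

```bash
python3 - <<'E'
from ptr3 import *
E,R=pose(1);v=E-[570.7,99.9,0]
print('by',v[:2]@[.169,.985],'bx',v[:2]@[.985,-.169])
for i in range(8):
    st=read_state();d=get_image('wrist');print(round(st['t'],2),[right(d,r) for r in (234,235,236,237,238,239)]); get_image('top')
np.save('w42.npy',{'d':d,'st':st},allow_pickle=True)
crop(d,250,228,300,255,16,"w42z.png")
E
```

```text
t 33.18 P [[630.44, 21.79, 199.06]] ori [-3.1391 -0.0214 -0.1706] F [0.17 0.23 0.09] gap 73.0
by -66.83838568026938 bx 72.04397420807136
33.18 [None, None, None, np.float64(-0.191), np.float64(-0.203), np.float64(-0.25)]
33.28 [None, None, None, None, np.float64(-0.217), np.float64(-0.234)]
33.38 [None, None, None, None, np.float64(-0.193), np.float64(-0.264)]
33.48 [None, None, None, np.float64(-0.187), np.float64(-0.192), np.float64(-0.27)]
33.58 [None, None, None, np.float64(-0.206), np.float64(-0.244), np.float64(-0.293)]
33.68 [None, None, None, np.float64(-0.215), np.float64(-0.221), np.float64(-0.259)]
33.78 [None, None, None, np.float64(-0.204), np.float64(-0.221), np.float64(-0.26)]
33.88 [None, None, None, np.float64(-0.203), np.float64(-0.263), np.float64(-0.266)]
```

View pics/w42z.png

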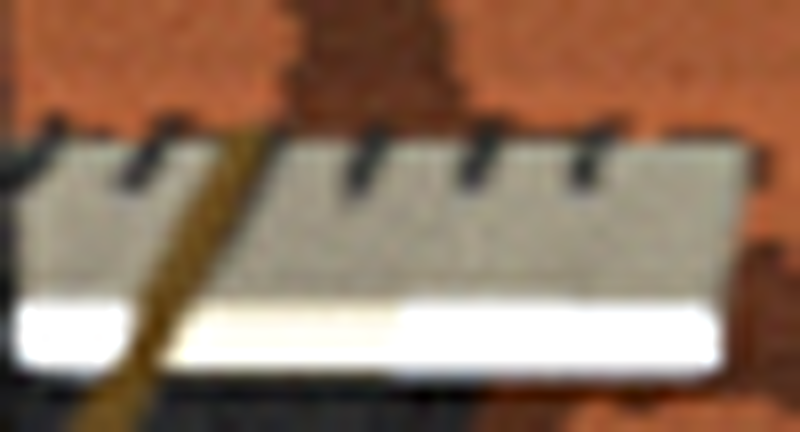

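Emit:
{"api": "step_arm", "payload": {"series": [[0.0878,0,0,-0.025,0],[0.0878,0,0,-0.027,0],[0.0878,0,-0.035,-0.027,0],[0.0878,0,-0.075,-0.027,0],[0.0878,0,-0.112,-0.022,0]]}}

```text
t: 34.4
eef_pos: [650.0, 132.4, 222.0]
orientation: [-3.138, -0.024, -0.173]
contact_force: [0.4, 0.6, 0.8]
finger_gap: 87.7
```

```bash
python3 - <<'E'
from h import *
O=np.array([570.7,99.9]);y=np.array([.169,.985]);x=np.array([.985,-.169])
p=O+72*x+66.8*y
plan([*p,214],-0.168)
E
```

```text
t 34.4 d mm [ -1.  -21.3   8.1] twist -0.3 rows>= 0.5 gap 87.7 eef [650.  132.4 222. ] ori [-3.138 -0.024 -0.173] F [0.39 0.63 0.77]
```

Emit:
{"api": "step_arm", "payload": {"series": [[0.0878,-0.001,-0.01,0.004,-0.3],[0.0878,-0.001,-0.02,0.008,-0.3],[0.0878,-0.001,-0.021,0.008,-0.3],[0.0878,-0.001,-0.021,0.008,-0.3]]}}

```text
t: 34.73
eef_pos: [652.5, 152.8, 213.4]
orientation: [-3.139, -0.023, -0.168]
contact_force: [0.4, -0.2, 0.1]
finger_gap: 87.9
```

```bash
python3 - <<'E'
from ptr3 import *
E,R=pose(1);v=E-[570.7,99.9,0]
print('by',v[:2]@[.169,.985],'bx',v[:2]@[.985,-.169])
for i in range(6):
    st=read_state();d=get_image('wrist');np.save(f'w43_{i}.npy',{'d':d,'st':st},allow_pickle=True);get_image('top')
crop(d,330,215,400,255,11,"w43z.png")
print(st['t'])
E
```

```text
t 34.73 P [[652.49, 152.78, 213.36]] ori [-3.1394 -0.0231 -0.1677] F [ 0.45 -0.21  0.07] gap 87.9
by 65.91068136721998 bx 71.62699237892858
35.2333
```

View pics/w43z.png

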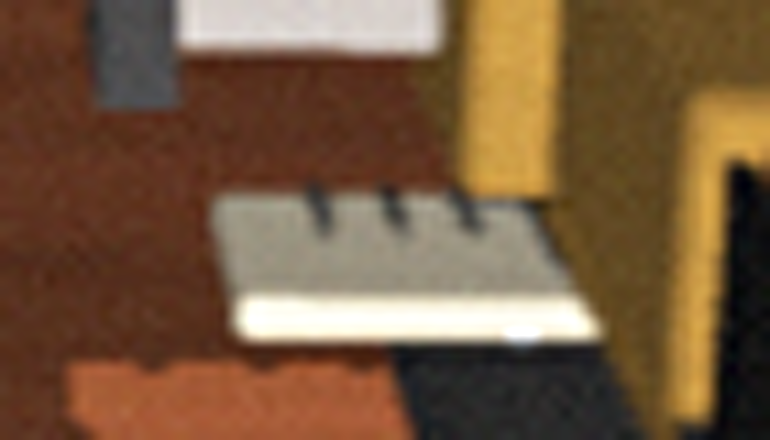

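Emit:
{"api": "step_arm", "payload": {"series": [[0.06,0,-0.015,0,0],[0.03,0,-0.03,0,0],[0.02,0,-0.034,0,0],[0.02,0,-0.034,0,0],[0.02,0,-0.034,0,0]]}}

```text
t: 35.75
eef_pos: [658.5, 187.6, 214.1]
orientation: [-3.139, -0.024, -0.167]
contact_force: [-1.1, -0.5, -0.9]
finger_gap: 58.1
```

Emit:
{"api": "step_arm", "payload": {"series": [[0.02,0,0,0,0],[0.02,0,0,0,0],[0.02,0,0,0,0],[0.02,0,0,0,0]]}}

```text
t: 36.08
eef_pos: [658.5, 187.2, 214.1]
orientation: [-3.139, -0.024, -0.167]
contact_force: [-0.3, 0.7, -0.9]
finger_gap: 31.1
```

```bash
python3 - <<'E'
from ptr3 import *
E,R=pose(1);v=E-[570.7,99.9,0]
print('by',v[:2]@[.169,.985],'bx',v[:2]@[.985,-.169])
st=read_state();d=get_image('wrist');np.save('w44.npy',{'d':d,'st':st},allow_pickle=True)
crop(d,330,200,470,270,5.5,"w44z.png")
E
```

```text
t 36.08 P [[658.47, 187.24, 214.09]] ori [-3.1388 -0.024  -0.1671] F [-0.3   0.7  -0.94] gap 31.1
by 100.8622920217158 bx 71.68973888119946
```

View pics/w44z.png

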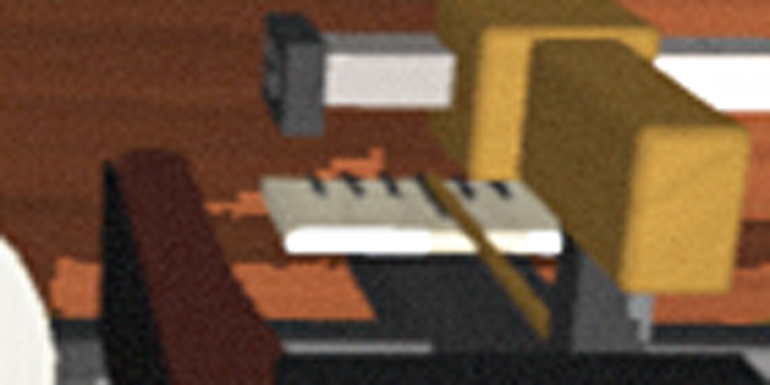

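```bash
python3 - <<'E'
from h import *
ims=[]
for i in range(6):
    ims.append(get_image('wrist')['pixels'].astype(float))
m=np.mean(ims,0);np.save('w45.npy',m)
for r in (233,234,235,236):
    print(r,'L',m[r,382:428].mean(1).astype(int).tolist(),'\n   S',(m[r,382:428,0]-m[r,382:428,2]).astype(int).tolist())
cv2.imwrite("pics/w45z.png",cv2.resize(m[225:255,375:435,::-1].astype(np.uint8),None,fx=13,fy=13,interpolation=cv2.INTER_CUBIC))
st=read_state();print(st['t'],st['eef_pos'])
E
```

```text
233 L [151, 155, 158, 159, 130, 72, 72, 132, 158, 158, 140, 91, 54, 113, 154, 160, 158, 135, 76, 67, 122, 151, 153, 128, 75, 53, 68, 75, 91, 129, 126, 78, 68, 117, 148, 152, 133, 84, 48, 82, 137, 157, 144, 103, 72, 63] 
   S [24, 25, 25, 26, 17, 5, 8, 22, 24, 23, 20, 9, 0, 15, 23, 27, 26, 19, 6, 5, 19, 26, 26, 18, 7, 33, 66, 73, 62, 37, 19, 4, 3, 17, 22, 23, 18, 14, 9, 15, 22, 25, 30, 46, 60, 66]
234 L [150, 153, 159, 159, 147, 94, 60, 122, 156, 158, 156, 131, 75, 79, 134, 158, 159, 157, 110, 48, 86, 137, 155, 153, 116, 64, 56, 68, 77, 100, 133, 112, 57, 70, 124, 150, 150, 122, 72, 41, 97, 149, 159, 140, 100, 73] 
   S [23, 27, 28, 27, 25, 14, 1, 16, 24, 27, 26, 22, 7, 6, 20, 27, 26, 27, 17, 1, 11, 22, 27, 26, 18, 16, 45, 68, 72, 59, 37, 19, 3, 4, 17, 25, 24, 17, 6, -3, 10, 22, 26, 34, 49, 61]
235 L [147, 151, 154, 156, 156, 129, 111, 136, 154, 154, 157, 153, 118, 100, 137, 155, 155, 158, 132, 94, 91, 127, 150, 154, 145, 97, 49, 57, 67, 76, 98, 124, 96, 61, 106, 142, 152, 151, 124, 77, 86, 135, 157, 157, 140, 101] 
   S [25, 26, 27, 27, 29, 22, 8, 14, 24, 28, 28, 27, 18, 2, 16, 27, 28, 28, 24, 9, 8, 19, 27, 27, 23, 14, 14, 49, 72, 74, 59, 35, 15, 3, 14, 23, 27, 26, 21, 7, 5, 18, 26, 25, 36, 50]
236 L [147, 147, 151, 156, 156, 155, 153, 156, 154, 153, 154, 152, 141, 142, 150, 156, 154, 156, 155, 151, 136, 137, 149, 149, 150, 128, 75, 49, 60, 71, 77, 106, 123, 121, 130, 144, 150, 152, 149, 129, 128, 146, 154, 158, 156, 140] 
   S [25, 26, 26, 28, 27, 28, 25, 26, 26, 27, 27, 26, 24, 20, 22, 27, 28, 27, 28, 25, 18, 22, 27, 28, 27, 21, 8, 19, 55, 71, 74, 55, 30, 16, 19, 25, 27, 28, 27, 21, 14, 21, 27, 26, 27, 35]
36.4333 [658.52617238 187.49417824 214.10464034]
```

View pics/w45z.png

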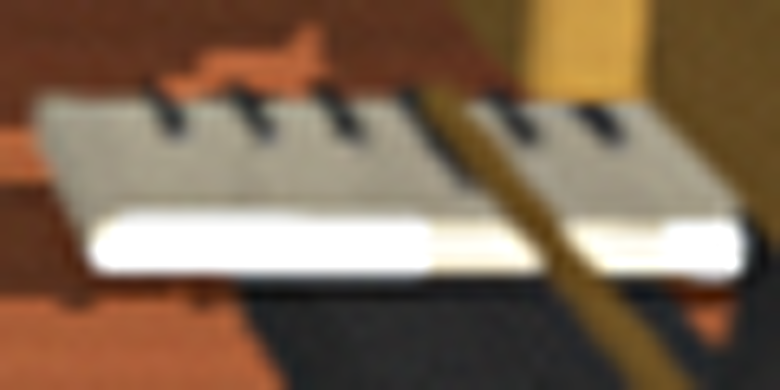

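Emit:
{"api": "step_arm", "payload": {"series": [[0.02,0,0.01,-0.01,0],[0.02,0,0.045,-0.012,0],[0.02,0,0.085,-0.012,0],[0.02,0,0.125,-0.012,0],[0.02,0,0.16,-0.006,0]]}}

```text
t: 36.85
eef_pos: [632.0, 27.2, 221.7]
orientation: [-3.139, -0.027, -0.166]
contact_force: [2.0, -0.0, -1.5]
finger_gap: 19.8
```

```bash
python3 - <<'E'
from h import *
O=np.array([570.7,99.9]);y=np.array([.169,.985]);x=np.array([.985,-.169])
p=O+71.7*x-102.9*y
plan([*p,214],-0.168)
E
```

```text
t 36.85 d mm [-1.4 41.6  7.6] twist 0.1 rows>= 1.0 gap 19.8 eef [632.   27.2 221.7] ori [-3.139 -0.027 -0.166] F [ 1.99 -0.01 -1.5 ]
```

Emit:
{"api": "step_arm", "payload": {"series": [[0.03,-0.001,0.02,0.004,0],[0.03,-0.0014,0.04,0.0076,0],[0.03,-0.0014,0.0416,0.0076,0],[0.03,-0.0014,0.0416,0.0076,0]]}}

```text
t: 37.18
eef_pos: [623.8, -15.1, 214.6]
orientation: [-3.139, -0.027, -0.169]
contact_force: [-0.2, 0.1, -1.0]
finger_gap: 29.8
```

```bash
python3 - <<'E'
from h import *
for i in range(6): get_image('top')
E,R=pose(1);v=E-[570.7,99.9,0]
print('by',v[:2]@[.169,.985],'bx',v[:2]@[.985,-.169])
ims=[]
for i in range(6):
    ims.append(get_image('wrist')['pixels'].astype(float))
m=np.mean(ims,0);np.save('w46.npy',m)
cv2.imwrite("pics/w46.png",cv2.resize(m[200:270,180:320,::-1].astype(np.uint8),None,fx=5.5,fy=5.5,interpolation=cv2.INTER_CUBIC))
E
```

```text
t 37.48 P [[624.27, -12.51, 214.2]] ori [-3.139  -0.0276 -0.1648] F [ 0.58  1.   -0.33] gap 30.4
by -101.67022047602488 bx 71.76115959522195
```

View pics/w46.png

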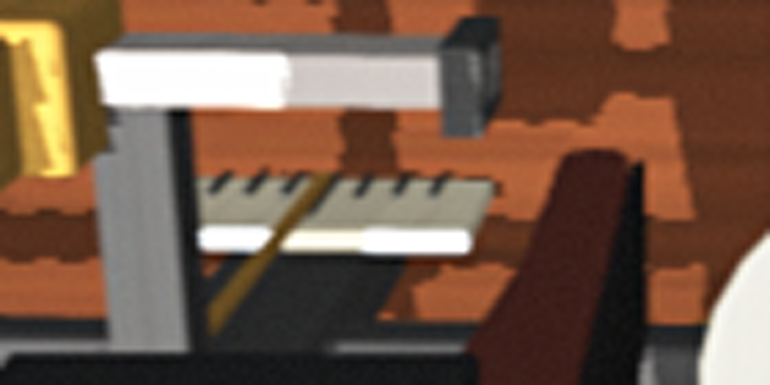

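```bash
python3 - <<'E'
import numpy as np
def meas(m,r,x0,x1,n):
    L=m[r,x0:x1].mean(1);S=m[r,x0:x1,0]-m[r,x0:x1,2]
    D=np.clip(150-L,0,None);D[S>28]=0
    print(r,'L',L.astype(int).tolist(),'\n  S',S.astype(int).tolist())
m=np.load('w46.npy')
for r in (232,233,234,235): meas(m,r,216,266,0)
E
```

```text
232 L [111, 127, 113, 71, 45, 71, 111, 128, 122, 90, 50, 48, 86, 111, 115, 106, 82, 52, 67, 94, 89, 75, 73, 65, 46, 59, 83, 95, 93, 73, 47, 54, 83, 92, 94, 88, 62, 38, 64, 89, 93, 94, 86, 54, 48, 72, 97, 104, 91, 80] 
  S [30, 36, 38, 27, 7, 7, 38, 60, 57, 43, 21, 1, 19, 39, 43, 41, 43, 26, 6, 28, 51, 70, 72, 59, 24, 14, 37, 47, 48, 39, 16, 13, 35, 47, 47, 48, 32, 9, 22, 39, 46, 47, 44, 28, 14, 30, 53, 69, 64, 51]
233 L [130, 144, 102, 51, 71, 126, 153, 152, 131, 77, 47, 90, 136, 152, 149, 118, 66, 61, 110, 128, 102, 79, 66, 54, 58, 107, 143, 150, 134, 86, 54, 100, 139, 147, 147, 121, 68, 59, 118, 150, 152, 149, 111, 55, 84, 131, 149, 152, 151, 150] 
  S [19, 21, 11, 1, 8, 17, 22, 23, 19, 7, 0, 10, 20, 24, 22, 17, 5, 4, 15, 31, 55, 71, 65, 41, 13, 13, 23, 22, 21, 11, 3, 13, 20, 23, 23, 18, 6, 4, 16, 22, 22, 21, 14, 1, 7, 17, 22, 22, 20, 20]
234 L [121, 122, 73, 68, 120, 147, 152, 140, 101, 58, 81, 131, 153, 153, 135, 87, 55, 98, 130, 110, 80, 66, 55, 54, 93, 135, 147, 141, 106, 55, 77, 128, 145, 145, 136, 96, 58, 96, 140, 152, 151, 134, 84, 63, 112, 146, 150, 148, 150, 150] 
  S [18, 14, 4, 6, 18, 25, 26, 22, 12, 4, 11, 22, 26, 25, 19, 7, -1, 13, 29, 50, 70, 70, 52, 22, 13, 20, 24, 24, 15, 3, 9, 20, 25, 23, 22, 11, 3, 15, 23, 24, 25, 20, 7, 4, 17, 24, 25, 23, 24, 24]
235 L [119, 141, 117, 127, 147, 152, 147, 143, 130, 113, 129, 149, 150, 149, 142, 122, 111, 128, 117, 83, 68, 61, 51, 82, 128, 144, 145, 134, 100, 78, 115, 141, 145, 143, 137, 118, 103, 129, 148, 151, 151, 134, 105, 106, 138, 148, 149, 148, 148, 148] 
  S [18, 14, 10, 19, 27, 25, 24, 20, 11, 11, 21, 26, 25, 25, 18, 6, 8, 27, 45, 68, 70, 58, 28, 12, 20, 24, 25, 23, 14, 8, 19, 25, 25, 24, 21, 9, 7, 21, 25, 26, 25, 18, 6, 14, 22, 27, 25, 24, 26, 25]
```

Emit:
{"api": "step_arm", "payload": {"series": [[0.03,0,0,-0.02,0],[0.03,0,0.01,-0.045,0],[0.03,0,0.03,-0.06,0],[0.03,0,0.06,-0.06,0],[0.03,0,0.08,-0.06,0]]}}

```text
t: 38.2
eef_pos: [609.8, -93.7, 275.4]
orientation: [-3.14, -0.03, -0.165]
contact_force: [-0.4, 0.6, -1.2]
finger_gap: 29.9
```

```bash
python3 - <<'E'
from h import *
for i in range(5): get_image('top')
s=get_image('scene');t=get_image('top')
crop(s,160,160,430,310,2.9,"sc50.png");crop(t,200,130,500,260,2.6,"top50.png")
d=get_image('wrist');cv2.imwrite("pics/w50.png",d['pixels'][:,:,::-1]);pose(1)
E
```

```text
t 38.6 P [[609.19, -90.96, 273.47]] ori [-3.1388 -0.0267 -0.1647] F [-0.72 -0.66  0.03] gap 30.4
```

View pics/sc50.png

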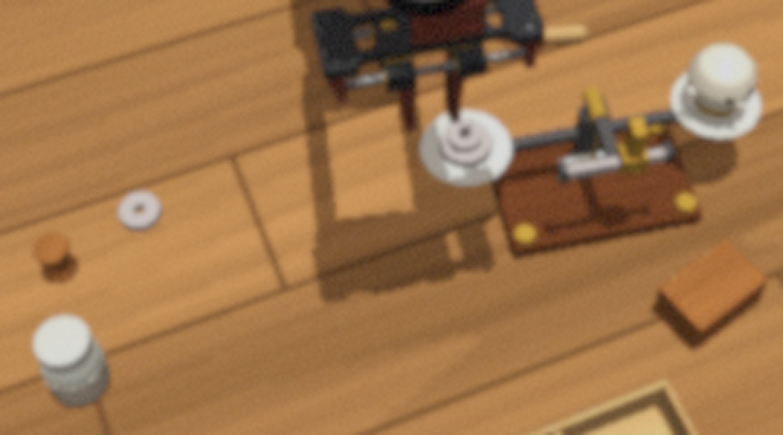

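View pics/top50.png

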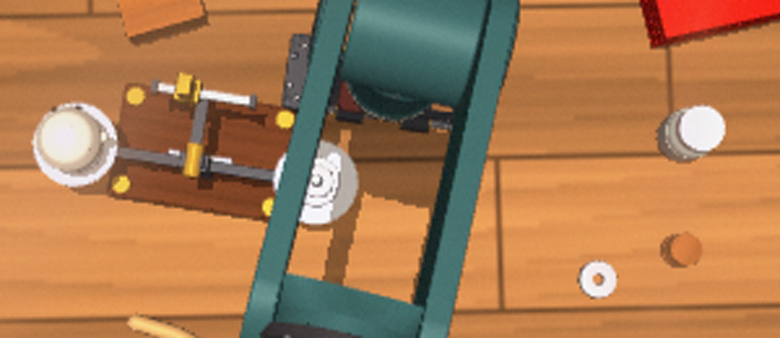

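View pics/w50.png

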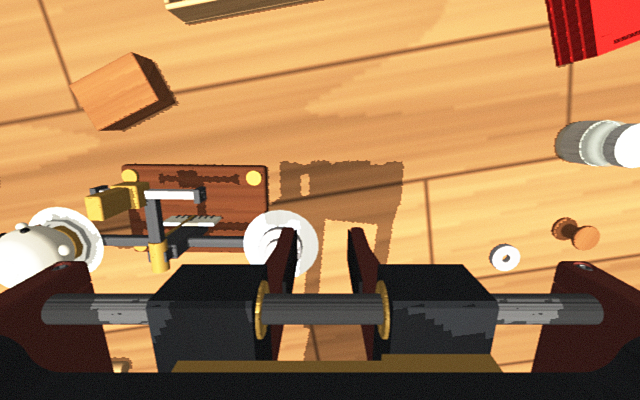

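```bash
python3 -c "
from rig import *
print(close_job())"
```

```text
the job is handed in; nothing more can be done
None
```

I threaded the 200 g ring and then the 70 g ring down over the spindle and slid the rider until the beam rested level. The job went in at about 38.6 s, and `close_job` gave no verdict.

**Choice of ring:** with only the 200 g ring on, the beam had already left its stop, so the head weighs roughly 260 g. That made the 70 g ring the right one. The 110 g ring still lies on the bench.

**Rider:** it started about 9 mm to the weight side and now sits about 15 mm to the head side of mid travel. I pushed it with one finger and did not pinch it.

**Last checks:** I compared the pointer with the plate's middle line from mirrored right and left views. The offsets were about −0.305 and +0.30 of a tick, which leaves a tilt of under about 0.001 rad. Both rings are seated, the head is in its pan and the arm was clear of everything. The spool, jar and block had not moved. The hammer, brush and limb were not individually checked.

**What disagreed:**
- **Early pointer readings:** some disagreed because the beam was still swinging.
- **Rider slip:** the rider slipped back about 4 mm between two looks, most likely because an open finger brushed its tab. I re-pushed it and measured again from higher up.
- **Calibration:** the cameras disagreed by up to about 10 mm on the height of the rider's tab, so I kept extra clearance there.

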